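# Ballast the model tug for the test pool

### The arm

A 7-joint arm with a two-finger parallel gripper is mounted at the origin on the work surface. World frame = base frame: x ahead of the robot, y to its left, z up, the work surface at z = 0. Lengths are in mm, angles in degrees, forces in N, time in s.
With the tool pointing down it reaches from about 350 to 900 mm from the base axis. Payload 19.9 kg.
Tool frame: the origin (TCP) lies between the finger pads; the fingertips stand 14 mm ahead of it and the grasp point (between the pads) lies 5 mm behind it (tip_reach is the distance from the TCP to the fingertips, in mm); z points along the fingers, y is the direction in which the jaws open and shut (so a half turn about z gives the same grasp; the last joint's range is limited). The gripper opens to 94 mm and grips with 3 to 60 N. Pads are 16 mm wide; open, the fingers measure 119 mm over their backs; the gripper's body (75 mm by 177 mm) begins 78 mm behind the grasp point.
Start: joints at [-70.445, 23.915, -0.59, 92.452, 0.269, 63.638, -3.037], TCP at [233.438, 579.747, 219.425] pointing down, gripper open.
Joint ranges: [-161.28, 161.28], [-22.2, 115.67], [-73.04, 71.86], [3.21, 147.25], [-68.34, 248.33], [10.77, 114.83], [-161.83, 161.83]. Speed limits (degrees/s): [108.29, 108.29, 136.94, 136.94, 172.46, 172.46, 172.46].

### API

Orientations are given as [roll, pitch, yaw] about the fixed x, y, z axes, in that order (R = Rz(yaw) Ry(pitch) Rx(roll)).
In Python, from workcell import get_state, grab_frame, camera_params, finish_job, tip_reach gives the robot as it stands. The module is installed in compiled form; this text tells all that it offers.
- The arm moves only by the tool drive_tool, never from a script. Its argument "commands" is a list of rows, each a list of 7 numbers: the turn, a rotation vector about the tool's x, y, z in rad, then the shift along the tool's x, y, z in cm, then the finger opening in cm, from 0 to 9.4. A call has 1 to 5 rows; each row shifts and turns the pose as measured when the row begins, along the tool's axes as they then stand; what a row does not reach is not made up. A row lasts 1/10 s, in which the tool goes at most 50 mm and 8.59 degrees, less where a joint would pass 70% of its speed; a pose out of reach is approached as far as the arm can. A call is refused whole if a number of a shift passes 5 or a number of a turn 0.15, either way. A call with a gripper value outside its range is refused whole. The fingers move at their own pace and stop on an object; "squeeze" is the grip in N (left out, the last holds). Time passes only in rows, so rows that do not move let the fingers close. It gives the time, the measured TCP pose, the force and the opening at its end, in the units of the state.
- get_state(): the state, without advancing time (a new reading comes with each control period).
- grab_frame(name): name is "scene" or "top" or "wrist"; returns the picture (384x512x3 uint8, red, green, blue); there is no depth.
- camera_params(name): a dict with "vfov" (degrees; the focal length in pixels is half the picture's height over the tangent of half this angle, whatever the lens; pixels are square), "cx", "cy" (the principal point, pixels), "R" (3x3) and "t" (3): a world point X has camera coordinates R X + t. Camera axes: x right, y down, z forward; pixel columns grow to the right and rows downward; lengths in mm; the calibration is good to about 2 mm. A picture is of the moment at which its call begins: read the wrist's pose just before it. camera_params takes no time and is no camera call; for the wrist camera it gives the pose at the moment of the call.
- finish_job(): hands the job in, once; it reports no verdict.
The state is a dict: "time_s": time; "joint_pos": joint angles; "joint_vel": joint speeds; "tau": joint torques, N m; "eef_pos": TCP position; "tool_rot": TCP orientation; "force": force on the tool from outside, world axes, zero at the start; "torque": the same for the moment, N m; "finger_gap": finger opening in mm.
Only numpy, scipy, OpenCV 4.12 (cv2) and the standard library are available. Lean on these libraries where they do the work, as an engineer would, in place of code of your own. Each camera call takes 0.05 s, during which the arm holds its last target.

### The job

Slide the model tug's deck panel fully open, move all the steel ballast balls into its hold - those in both lanes of the trough with the scoop, those in the cup by pouring - and slide the panel fully shut again. Leave the scoop and the cup standing flat on the tool mat. Don't touch the balls with the gripper's fingers, and leave the paper cup and the paint jar alone.

Things in the scene. Friction and masses are not known exactly. Their poses are not given: they have to be found in the camera images.
- hold (a point): centre of the floor of the ballast hold, an open well in the fixed model tug's deck: inside 110 mm along x, 120 mm along y, 73 mm deep (rim 73 mm above this point, 98 mm above the table). +y to the stern, z up; hull sides at x = +-80 mm. At y = -90 to -120 mm a winch 30 mm above deck, from y = -147 mm on funnels and a deckhouse up to 125 mm above deck (deck: 90 mm above the table)
- panel (a joint): the planked deck panel that covers the hold: 124 x 134 mm, 6 mm thick, its underside 99 mm above the table; slides level along the hold's +y (towards the stern). 0 = fully shut over the hold, 0.125 m = fully open, over the stern deck. Stiff: takes about 2 N and stays where it is left
- panel_grip (a point): centre of the dark upright bar handle on the middle of the panel: 14 mm thick along x, 40 mm long along y, 28 mm tall (14 mm above and below this point); axes as hold. Moves with the panel
- trough_floor (a point): floor level in the middle of the grey fixed open ballast trough, under its divider: a 4 mm wall along x makes two lanes, centred at y = -+36 mm. Each lane's floor is flat, 195 mm along x, 68 mm wide, 6 mm above the table; walls upright, but the ends start at x = -+97.5 mm and lean outwards 35 degrees. Rim 44 mm above the floor. -x roughly faces the robot. Balls start at x below -20 mm
- mat: black tool mat, fixed, 120 mm along its x and 360 mm along its y, 3 mm thick; origin at the centre of its underside. Scoop and cup start on it and belong on it
- scoop_grip (a point): grip point on the scoop's upright black handle (14 mm thick in x, 26 mm in y, top 20 mm above this point), 85 mm above the scoop's flat underside; axes are the scoop's. Aluminium pan 60 mm wide (y), open mouth at -x, floor 2 mm thick and 85 mm long, back wall 30 mm, sides 26 mm high but none on the front 27 mm; the handle stands behind the back wall. 0.08 to 0.17 kg
- scoop_lip (a point): middle of the scoop's front lip at its underside: 92 mm in -x and 85 mm below the grip point; axes as the scoop's
- cup_grip (a point): grip point in the middle of the white pouring cup, 32 mm above its underside; axes are the cup's. 52 mm wide (y), flat parallel sides, 55 mm tall, upright back 28 mm away at +x, spout at -x sloping out 40 degrees from upright; the upright part of the sides ends 24 mm away in -x. Up to four balls lie in it. 0.08 to 0.17 kg empty
- cup_lip (a point): middle of the cup's spout edge: 66 mm in -x and 18 mm above the cup's grip point; axes as the cup's
- paper_cup: bystander: empty paper cup, 95 mm tall; origin at its underside
- paint_jar: bystander: small glass paint jar, 55 mm tall; origin at its underside
- t0_center (a point): centre of a steel ballast ball, 18 mm in diameter, 24 g, that starts in the trough; it does not roll by itself on slopes below about 13 degrees (None if absent)
- t1_center (a point): centre of a steel ballast ball, 18 mm in diameter, 24 g, that starts in the trough; it does not roll by itself on slopes below about 13 degrees (None if absent)
- t2_center (a point): centre of a steel ballast ball, 18 mm in diameter, 24 g, that starts in the trough; it does not roll by itself on slopes below about 13 degrees (None if absent)
- t3_center (a point): centre of a steel ballast ball, 18 mm in diameter, 24 g, that starts in the trough; it does not roll by itself on slopes below about 13 degrees (None if absent)
- t4_center (a point): centre of a steel ballast ball, 18 mm in diameter, 24 g, that starts in the trough; it does not roll by itself on slopes below about 13 degrees (None if absent)
- t5_center (a point): centre of a steel ballast ball, 18 mm in diameter, 24 g, that starts in the trough; it does not roll by itself on slopes below about 13 degrees (None if absent)
- t6_center (a point): centre of a steel ballast ball, 18 mm in diameter, 24 g, that starts in the trough; it does not roll by itself on slopes below about 13 degrees (None if absent)
- t7_center (a point): centre of a steel ballast ball, 18 mm in diameter, 24 g, that starts in the trough; it does not roll by itself on slopes below about 13 degrees (None if absent)
- c0_center (a point): centre of a steel ballast ball, 18 mm in diameter, 24 g, that starts in the pouring cup (None if absent)
- c1_center (a point): centre of a steel ballast ball, 18 mm in diameter, 24 g, that starts in the pouring cup (None if absent)
- c2_center (a point): centre of a steel ballast ball, 18 mm in diameter, 24 g, that starts in the pouring cup (None if absent)
- c3_center (a point): centre of a steel ballast ball, 18 mm in diameter, 24 g, that starts in the pouring cup (None if absent)
Things that resemble listed ones, but are neither listed nor needed, are in the scene too. Several things look just like the part that bears cup_grip: the one meant starts farthest to the robot's left.

How it is judged (in metres and radians):
On the way, in this order (a step that is already met when the one before it is completed fails the run):
1. the deck panel is slid fully open (within 12 mm) (value of joint panel above 0.113 m), for 0.2 s.
2. all balls are in the hold (x of t0_center in the frame of hold between -0.055 and 0.055 m and y of t0_center in the frame of hold between -0.06 and 0.06 m and z of each of t0_center, t1_center, t2_center, t3_center, t4_center, t5_center, t6_center, t7_center, c0_center, c1_center, c2_center, c3_center in the frame of hold below 0.06 m and x of t1_center in the frame of hold between -0.055 and 0.055 m and y of t1_center in the frame of hold between -0.06 and 0.06 m and x of t2_center in the frame of hold between -0.055 and 0.055 m and y of t2_center in the frame of hold between -0.06 and 0.06 m and x of t3_center in the frame of hold between -0.055 and 0.055 m and y of t3_center in the frame of hold between -0.06 and 0.06 m and x of t4_center in the frame of hold between -0.055 and 0.055 m and y of t4_center in the frame of hold between -0.06 and 0.06 m and x of t5_center in the frame of hold between -0.055 and 0.055 m and y of t5_center in the frame of hold between -0.06 and 0.06 m and x of t6_center in the frame of hold between -0.055 and 0.055 m and y of t6_center in the frame of hold between -0.06 and 0.06 m and x of t7_center in the frame of hold between -0.055 and 0.055 m and y of t7_center in the frame of hold between -0.06 and 0.06 m and x of c0_center in the frame of hold between -0.055 and 0.055 m and y of c0_center in the frame of hold between -0.06 and 0.06 m and x of c1_center in the frame of hold between -0.055 and 0.055 m and y of c1_center in the frame of hold between -0.06 and 0.06 m and x of c2_center in the frame of hold between -0.055 and 0.055 m and y of c2_center in the frame of hold between -0.06 and 0.06 m and x of c3_center in the frame of hold between -0.055 and 0.055 m and y of c3_center in the frame of hold between -0.06 and 0.06 m), for 0.2 s.
3. the deck panel is slid fully shut (within 8 mm) (value of joint panel below 0.008 m), for 0.2 s.
At the end, for the whole second after the job is handed in: every ball lies in the hold below its rim, the panel is shut to within 8 mm, and scoop and cup stand flat and upright (within about 4 degrees) on the tool mat, released and at rest (all of step 2 and value of joint panel below 0.008 m and x of scoop_grip in the frame of mat between -0.09 and 0.09 m and y of scoop_grip in the frame of mat between -0.18 and 0.18 m and z of scoop_grip in the frame of mat between 0.082 and 0.094 m and angle between each of scoop_grip, cup_grip's own z axis and vertical below 0.08 rad and linear speed of each of scoop, cup below 0.02 m/s and x of cup_grip in the frame of mat between -0.09 and 0.09 m and y of cup_grip in the frame of mat between -0.18 and 0.18 m and z of cup_grip in the frame of mat between 0.029 and 0.041 m); the robot touches nothing.
It fails at once if the gripper's fingers touch a ball (contact force between the fingers and t0 above 0.5 N or contact force between the fingers and t1 above 0.5 N or contact force between the fingers and t2 above 0.5 N or contact force between the fingers and t3 above 0.5 N or contact force between the fingers and t4 above 0.5 N or contact force between the fingers and t5 above 0.5 N or contact force between the fingers and t6 above 0.5 N or contact force between the fingers and t7 above 0.5 N or contact force between the fingers and c0 above 0.5 N or contact force between the fingers and c1 above 0.5 N or contact force between the fingers and c2 above 0.5 N or contact force between the fingers and c3 above 0.5 N).
It fails at once if a bystander is shoved (more than 30 mm) (distance of any of paper_cup, paint_jar from where it was at the start of the episode above 0.03 m).
Of t0, t1, t2, t3, t4, t5, t6, t7 only 4 to 8 are there at a start; the rules pass over those that are not, and their reading is None.
Of c0, c1, c2, c3 only 2 to 4 are there at a start; the rules pass over those that are not, and their reading is None.
At some moment in a run one of scoop, cup may be knocked a few centimetres aside while the robot is not near it.
It also fails if it takes over 210 s, if anything falls off the work surface, if the arm or the gripper's body presses on something with over 40 N, if the wrist force passes 120 N, or if a joint passes its speed limit or range.

## Working session

There is one attempt and no reset: what is moved stays moved. The work goes in short steps, Python scripts to look and compute and a tool call to move; the robot and the scene stay as the last step left them, time stands still between calls to the robot, and variables do not carry over. Pictures are saved under pics/ and viewed, and the job is handed in when it is done.

Besides the shell and the picture viewer there is one more tool, called after "Emit:" by a JSON object that holds its "op" and its "data". drive_tool: Moves the arm, as the interface text tells. Its arguments: {"type":"object","properties":{"commands":{"type":"array"},"squeeze":{"type":"number"}},"required":["commands"]}

```bash
mkdir -p pics; cat > h.py <<'E'
import numpy as np, cv2
from workcell import *
def cam(n):
    p=camera_params(n); f=192/np.tan(np.radians(p['vfov'])/2)
    return p,f
def snap(n,fn,crop=None,scale=1):
    im=grab_frame(n)[:,:,::-1].copy()
    cv2.imwrite('pics/raw_'+fn,im)
    if crop: im=im[crop[1]:crop[3],crop[0]:crop[2]]
    if scale!=1: im=cv2.resize(im,None,fx=scale,fy=scale,interpolation=cv2.INTER_CUBIC)
    cv2.imwrite('pics/'+fn,im)
def ray(n,px,P=None):
    p,f=P or cam(n); R=np.array(p['R']);t=np.array(p['t']).ravel()
    d=R.T@np.array([(px[0]-p['cx'])/f,(px[1]-p['cy'])/f,1]); return -R.T@t,d/np.linalg.norm(d)
def atz(n,px,z,P=None):
    o,d=ray(n,px,P); return o+d*(z-o[2])/d[2]
def proj(n,X,P=None):
    p,f=P or cam(n); c=np.array(p['R'])@np.array(X,float)+np.array(p['t']).ravel()
    return np.array([p['cx']+f*c[0]/c[2],p['cy']+f*c[1]/c[2]])
def tri(*rays):
    A=np.zeros((3,3));b=np.zeros(3)
    for o,d in rays:
        M=np.eye(3)-np.outer(d,d);A+=M;b+=M@o
    x=np.linalg.solve(A,b); return x,[np.linalg.norm((np.eye(3)-np.outer(d,d))@(x-o)) for o,d in rays]
E
python3 - <<'E'
from h import *
print(get_state(),tip_reach if not callable(tip_reach) else tip_reach())
for n in('scene','top','wrist'): print(n,camera_params(n)); snap(n,n+'0.png')
E
```

```text
{'time_s': 0.0, 'joint_pos': array([-70.44688013,  23.94855113,  -0.59101236,  92.48453522,
         0.27045235,  63.63778732,  -3.03709187]), 'joint_vel': array([ 0.04811304, -0.01640812,  0.03391016, -0.04235012,  0.0149925 ,
       -0.0407614 ,  0.07608529]), 'tau': array([ 1.13182727e-03, -8.51238012e+01,  6.39558379e-01, -4.25995409e+01,
       -4.86934057e-02,  1.86679722e-02,  1.09116090e-04]), 'eef_pos': array([233.30754858, 579.44130543, 218.82690433]), 'tool_rot': array([-1.79930725e+02,  5.96139602e-03,  1.58070313e+02]), 'force': array([-0.18544795,  0.15183548, -0.09375764]), 'torque': array([ 0.00683834,  0.039101  , -0.04742753]), 'finger_gap': 94.15773479486941} 14.0
scene {'vfov': 53.738623371229394, 'cx': 258.40677525051484, 'cy': 192.33882831916762, 'R': array([[-0.86281665,  0.5053651 , -0.01239137],
       [ 0.41668604,  0.69710772, -0.58344971],
       [-0.286217  , -0.50857343, -0.81205473]]), 't': array([ 408.01772348, -110.42999018, 1130.47685072])}
top {'vfov': 49.89496215377467, 'cx': 253.92665664734943, 'cy': 192.45174202194698, 'R': array([[-0.02301843, -0.99950156,  0.02160537],
       [-0.99449282,  0.02068216, -0.10274374],
       [ 0.10224568, -0.02385139, -0.99447319]]), 't': array([ -30.7091905 ,  453.03453923, 1218.27327246])}
wrist {'vfov': 68.96791780312908, 'cx': 252.82639129001495, 'cy': 193.7333290144229, 'R': array([[ 3.72180354e-01,  9.28160210e-01, -6.38324727e-04],
       [ 9.03817137e-01, -3.62262447e-01,  2.27772916e-01],
       [ 2.11178517e-01, -8.53495335e-02, -9.73714071e-01]]), 't': array([-625.61374662,  -25.55956667,  389.40023564])}
```

View pics/scene0.png

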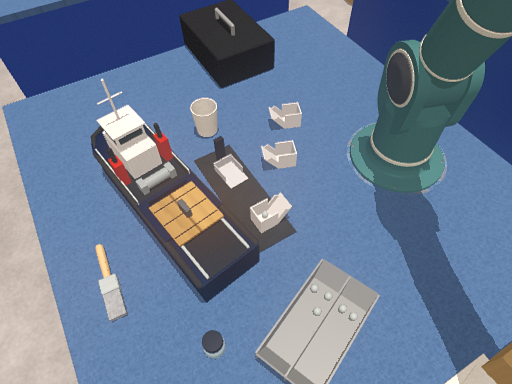

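View pics/top0.png

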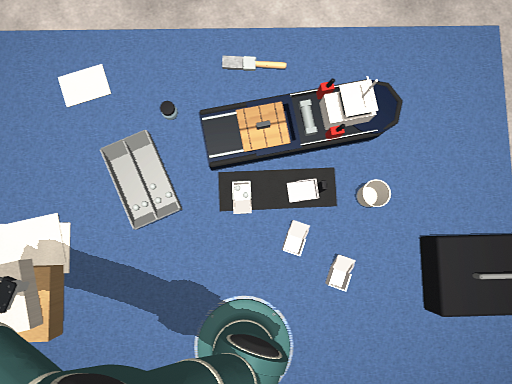

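View pics/wrist0.png

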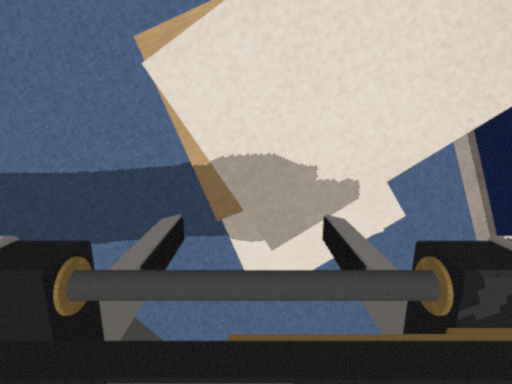

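```bash
python3 - <<'E'
import cv2
t=cv2.imread('pics/raw_top0.png');s=cv2.imread('pics/raw_scene0.png')
def c(im,x0,y0,x1,y1,k,fn): cv2.imwrite('pics/'+fn,cv2.resize(im[y0:y1,x0:x1],None,fx=k,fy=k,interpolation=cv2.INTER_CUBIC))
c(t,195,80,355,220,5,'t_mat.png');c(t,90,120,190,240,5,'t_tr.png')
c(s,130,120,310,300,4.4/1.33,'s_mat.png');c(s,250,250,390,384,5,'s_tr.png')
E
```

```text
(no output)
```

View pics/t_mat.png

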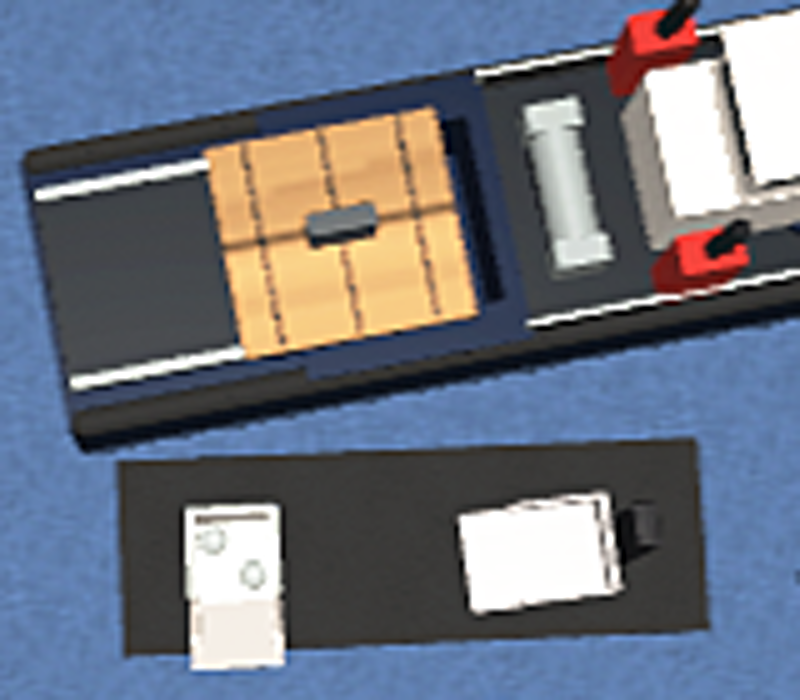

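View pics/t_tr.png

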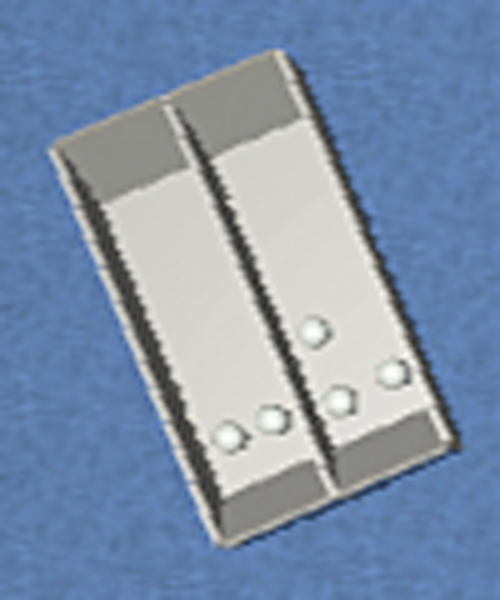

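View pics/s_mat.png

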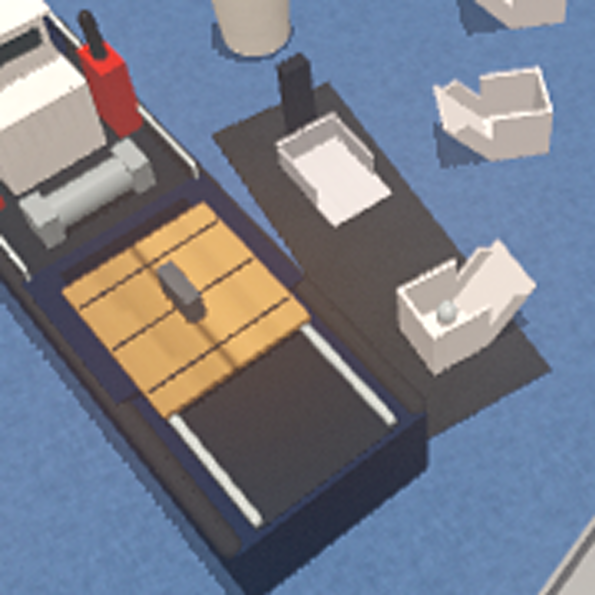

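View pics/s_tr.png

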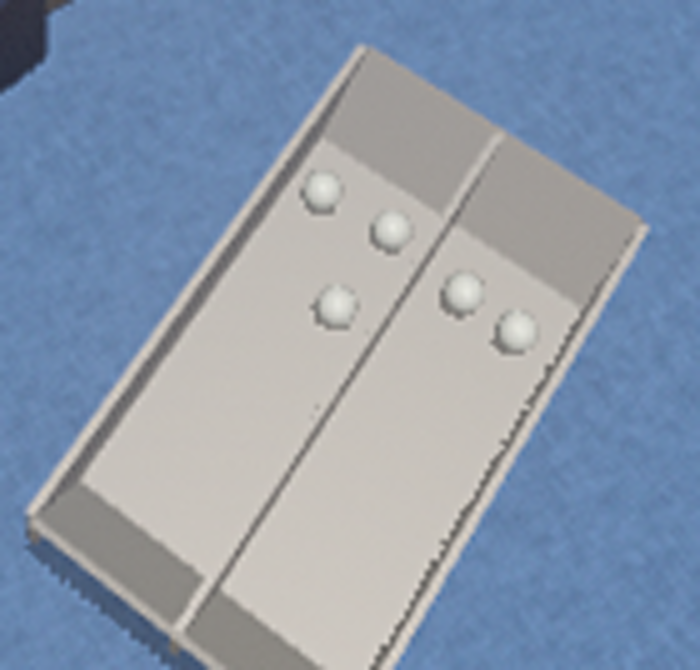

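```bash
python3 - <<'E'
from h import *
np.set_printoptions(precision=1,suppress=True)
T=lambda x,y:(x/5+195-.4,y/5+80-.4)
TR=lambda x,y:(x/5+90-.4,y/5+120-.4)
S=lambda x,y:(x/3.306+130-.35,y/3.306+120-.35)
ST=lambda x,y:(x/5+250-.4,y/5+250-.4)
def both(name,a,b): 
    x,e=tri(ray('top',a),ray('scene',b)); print(name,x,np.array(e))
both('handle top',T(341,214),S(180,280))
both('trough near divider',TR(333,493),ST(502,135))
both('trough far divider',TR(168,103),ST(178,632))
both('trough near right',TR(457,452),ST(365,48))
both('trough near left',TR(220,545),ST(645,228))
both('trough far right',TR(280,52),ST(30,515))
for n,p in dict(a=(315,332),b=(340,400),c=(393,373),d=(231,437),e=(274,420)).items(): print(n,atz('top',TR(*p),15))
for n,p in dict(a=(336,307),b=(390,231),c=(323,192),d=(516,331),e=(463,293)).items(): print(n,atz('scene',ST(*p),15))
print('mat',[atz('top',T(*p),3) for p in((118,460),(695,438),(708,630),(125,656))])
print('panel',[atz('top',T(*p),105) for p in((207,150),(435,107),(478,315),(245,358))])
print('deckstern',[atz('top',T(*p),95) for p in((22,155),(80,435))])
print('scoop floor back wall top z36', [atz('top',T(*p),33) for p in((605,492),(620,592))],'front lip z5',[atz('top',T(*p),5) for p in((460,515),(475,613))])
both('handle',T(648,510),S(294,62))
print('cup rim z58',[atz('top',T(*p),58) for p in((185,507),(278,503))],'spout z53',[atz('top',T(*p),53) for p in((190,668),(285,664))])
both('cup spout r',T(285,664),S(498,242));both('cup spout l',T(190,668),S(533,285));both('cup back r',T(278,503),S(400,292));both('cup back l',T(185,507),S(437,372))
E
```

```text
handle top [633.4 -65.7 138. ] [2.7 2.7]
trough near divider [379.1 247.   51.4] [1.4 1.4]
trough far divider [614.1 345.3  45.5] [0.3 0.3]
trough near right [402.1 176.8  39.4] [1.4 1.4]
trough near left [350.8 312.7  48.3] [1. 1.]
trough far right [642.9 278.8  48.3] [0.7 0.7]
a [479.1 264.6  15. ]
b [437.6 249.6  15. ]
c [453.2 217.8  15. ]
d [416.6 314.6  15. ]
e [426.3 289.   15. ]
a [477.3 265.9  15. ]
b [435.7 249.9  15. ]
c [451.2 219.1  15. ]
d [415.  315.1  15. ]
e [424.7 289.7  15. ]
mat [array([521. ,  67.1,   3. ]), array([ 527.7, -289.3,    3. ]), array([ 408.7, -292.2,    3. ]), array([400.5,  64.5,   3. ])]
panel [array([683.8,   7.2, 105. ]), array([ 707. , -124.5,  105. ]), array([ 584.6, -145.4,  105. ]), array([562.2, -12.1, 105. ])]
deckstern [array([685.6, 114.1,  95. ]), array([521.5,  82.7,  95. ])]
scoop floor back wall top z36 [array([ 491.1, -226.9,   33. ]), array([ 430.6, -233.6,   33. ])] front lip z5 [array([ 482.5, -142. ,    5. ]), array([ 422. , -149.3,    5. ])]
handle [ 465.  -233.2  115.2] [5.1 5.1]
cup rim z58 [array([483.8,  24.8,  58. ]), array([485.1, -29.7,  58. ])] spout z53 [array([389.7,  23.7,  53. ]), array([390.8, -31.8,  53. ])]
cup spout r [389.6 -30.7  50.4] [1.7 1.7]
cup spout l [389.8  23.3  58.1] [0.5 0.5]
cup back r [482.7 -27.7  55.3] [3.4 3.4]
cup back l [485.  29.  20.] [4.8 4.8]
```

```bash
cat >> h.py <<'E'
from scipy.spatial.transform import Rotation as Ro
def rpy(a): return Ro.from_euler('xyz',a,degrees=True)
def plan(pos,ang,grip,vmax=45,wmax=8,n=None,start=None):
    s=get_state(); p=np.array(s['eef_pos']) if start is None else np.array(start[0],float)
    r=rpy(s['tool_rot'] if start is None else start[1])
    pos=np.array(pos,float); rt=rpy(ang)
    if start is None: print('at',np.round(p,1),np.round(s['tool_rot'],1),'gap',round(s['finger_gap'],1),'F',np.round(s['force'],1),'t',round(s['time_s'],2))
    rv=(r.inv()*rt).as_rotvec(); k=max(1,int(np.ceil(np.linalg.norm(pos-p)/vmax)),int(np.ceil(np.degrees(np.linalg.norm(rv))/wmax)))
    if n: k=n
    step=Ro.from_rotvec(rv/k); out=[]
    for i in range(k):
        d=r.inv().apply((pos-p)/k)/10
        out.append([*(np.round(rv/k,3).tolist()),*(np.round(d,2).tolist()),grip]); p=p+(pos-p)*0+ (pos-p)/k if False else p+ r.apply(d*10); r=r*step
        # keep constant world step
        k2=k-i-1
    return out
def show(rows):
    for i in range(0,len(rows),5): print('['+','.join('['+','.join('%g'%v for v in q)+']' for q in rows[i:i+5])+']')
E
sed -i 's/    step=Ro.from_rotvec(rv\/k); out=\[\]/    step=Ro.from_rotvec(rv\/k); out=[]; dw=(pos-p)\/k/; s/d=r.inv().apply((pos-p)\/k)\/10/d=r.inv().apply(dw)\/10/; s/p=p+(pos-p)\*0+ (pos-p)\/k if False else p+ r.apply(d\*10); r=r\*step/p=p+dw; r=r*step/' h.py
python3 - <<'E'
from h import *
show(plan([633,-66,280],[180,0,100.3],9.4))
E
```

```text
at [233.4 579.5 219. ] [-179.9    0.   158.1] gap 94.0 F [-0.5  0.9  0.9] t 0.15
[[-0,0,0.059,-3.6,-2.64,-0.36,9.4],[-0,0,0.059,-3.75,-2.43,-0.36,9.4],[-0,0,0.059,-3.89,-2.2,-0.36,9.4],[-0,0,0.059,-4.01,-1.97,-0.36,9.4],[-0,0,0.059,-4.12,-1.72,-0.36,9.4]]
[[-0,0,0.059,-4.21,-1.48,-0.36,9.4],[-0,0,0.059,-4.29,-1.23,-0.36,9.4],[-0,0,0.059,-4.36,-0.97,-0.36,9.4],[-0,0,0.059,-4.41,-0.71,-0.36,9.4],[-0,0,0.059,-4.44,-0.45,-0.36,9.4]]
[[-0,0,0.059,-4.46,-0.18,-0.36,9.4],[-0,0,0.059,-4.47,0.08,-0.36,9.4],[-0,0,0.059,-4.45,0.35,-0.36,9.4],[-0,0,0.059,-4.42,0.61,-0.36,9.4],[-0,0,0.059,-4.38,0.87,-0.36,9.4]]
[[-0,0,0.059,-4.32,1.13,-0.36,9.4],[-0,0,0.059,-4.25,1.38,-0.36,9.4]]
```

Emit:
{"op": "drive_tool", "data": {"commands": [[0, 0, 0.06, -3.6, -2.6, -0.4, 9.4], [0, 0, 0.06, -3.8, -2.4, -0.4, 9.4], [0, 0, 0.06, -3.9, -2.2, -0.4, 9.4], [0, 0, 0.06, -4.0, -2.0, -0.4, 9.4], [0, 0, 0.06, -4.1, -1.7, -0.4, 9.4]]}}

```text
time_s: 0.65
eef_pos: [349.7, 387.2, 237.0]
tool_rot: [-179.7, -0.1, 140.8]
force: [1.7, 0.7, 0.9]
finger_gap: 94.1
```

```bash
python3 - <<'E'
from h import *
show(plan([633,-66,280],[180,0,100.3],9.4))
E
```

```text
at [349.7 387.2 237. ] [-1.797e+02 -1.000e-01  1.408e+02] gap 94.1 F [1.7 0.7 0.9] t 0.65
[[-0,0,0.059,-4.21,-1.44,-0.36,9.4],[-0,0,0.059,-4.29,-1.19,-0.36,9.4],[-0,0,0.059,-4.35,-0.93,-0.36,9.4],[-0,0,0.059,-4.4,-0.67,-0.36,9.4],[-0,0,0.059,-4.43,-0.41,-0.36,9.4]]
[[-0,0,0.059,-4.45,-0.15,-0.36,9.4],[-0,0,0.059,-4.45,0.11,-0.36,9.4],[-0,0,0.059,-4.44,0.37,-0.36,9.4],[-0,0,0.059,-4.41,0.63,-0.36,9.4],[-0,0,0.059,-4.36,0.89,-0.36,9.4]]
[[-0,0,0.059,-4.3,1.15,-0.36,9.4],[-0,0,0.059,-4.23,1.4,-0.36,9.4]]
```

Emit:
{"op": "drive_tool", "data": {"commands": [[0, 0, 0.06, -4.2, -1.4, -0.4, 9.4], [0, 0, 0.06, -4.3, -1.2, -0.4, 9.4], [0, 0, 0.06, -4.4, -0.9, -0.4, 9.4], [0, 0, 0.06, -4.4, -0.7, -0.4, 9.4], [0, 0, 0.06, -4.4, -0.4, -0.4, 9.4]]}}

```text
time_s: 1.15
eef_pos: [469.7, 189.0, 258.0]
tool_rot: [-179.8, -0.1, 122.9]
force: [-0.4, 0.1, 0.4]
finger_gap: 93.7
```

Emit:
{"op": "drive_tool", "data": {"commands": [[0, 0, 0.06, -4.4, -0.1, -0.4, 9.4], [0, 0, 0.06, -4.4, 0.1, -0.4, 9.4], [0, 0, 0.06, -4.4, 0.4, -0.4, 9.4], [0, 0, 0.06, -4.4, 0.6, -0.4, 9.4], [0, 0, 0.06, -4.4, 0.9, -0.4, 9.4]]}}

```text
time_s: 1.65
eef_pos: [585.6, -10.0, 278.9]
tool_rot: [-179.8, -0.0, 105.1]
force: [1.2, 1.1, -0.6]
finger_gap: 93.9
```

```bash
python3 - <<'E'
from h import *
show(plan([633,-66,280],[180,0,100.3],9.4))
snap('wrist','w1.png',scale=1.5)
P=cam('wrist')
print(proj('wrist',[633,-66,133],P))
E
```

```text
at [585.6 -10.  278.9] [-179.8   -0.   105.1] gap 93.9 F [ 1.2  1.1 -0.6] t 1.65
[[-0.002,-0,0.042,-3.32,1.56,-0.06,9.4],[-0.002,-0,0.042,-3.25,1.69,-0.06,9.4]]
[278.4940727 235.3917017]
```

View pics/w1.png

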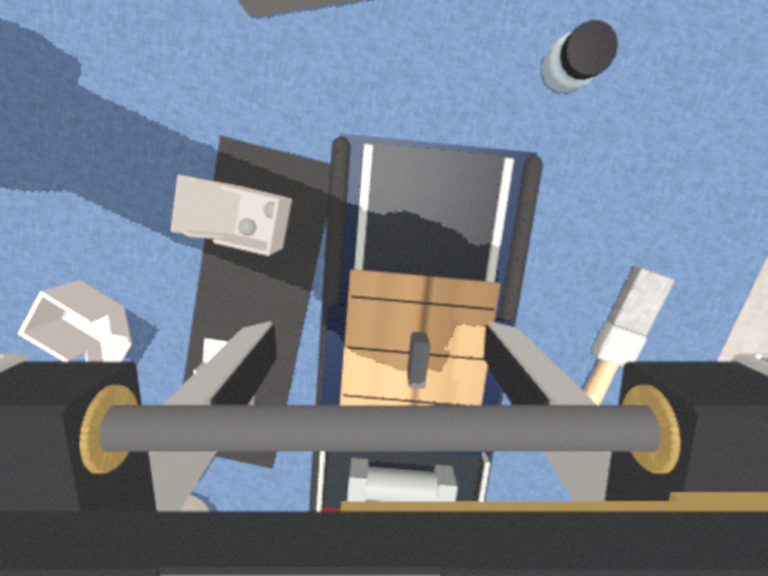

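```bash
python3 - <<'E'
from h import *
im=cv2.imread('pics/raw_w1.png'); cv2.imwrite('pics/w1c.png',cv2.resize(im[170:275,200:350],None,fx=5,fy=5,interpolation=cv2.INTER_CUBIC))
P=cam('wrist');
import pickle; pickle.dump(P,open('P1.pkl','wb'))
E
```

```text
(no output)
```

View pics/w1c.png

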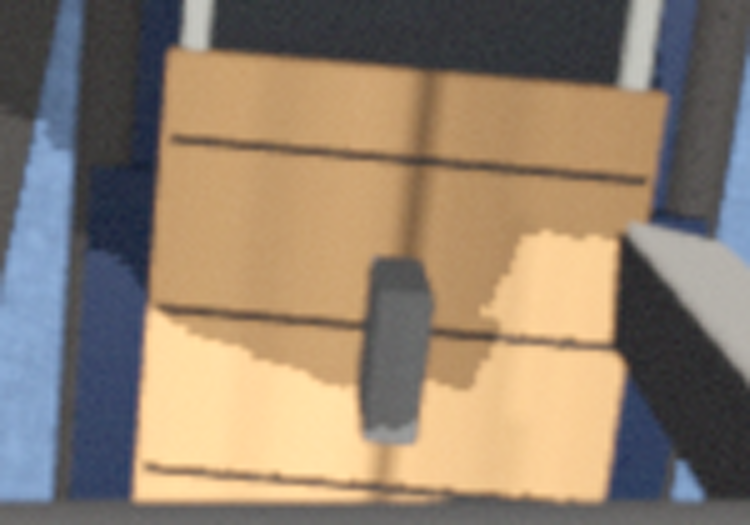

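Emit:
{"op": "drive_tool", "data": {"commands": [[0, 0, 0.04, -3.0, 1.6, 1.0, 9.4], [0, 0, 0.04, -3.0, 1.7, 1.0, 9.4]]}}

```text
time_s: 1.9
eef_pos: [634.9, -69.3, 260.4]
tool_rot: [-180.0, 0.1, 99.8]
force: [0.2, 0.9, -0.3]
finger_gap: 93.9
```

```bash
python3 - <<'E'
from h import *
import pickle
P=cam('wrist');snap('wrist','w2.png',crop=(180,150,340,270),scale=5)
pickle.dump(P,open('P2.pkl','wb')); print(get_state()['eef_pos'])
E
```

```text
[636.25227831 -73.37609299 258.29893486]
```

View pics/w2.png

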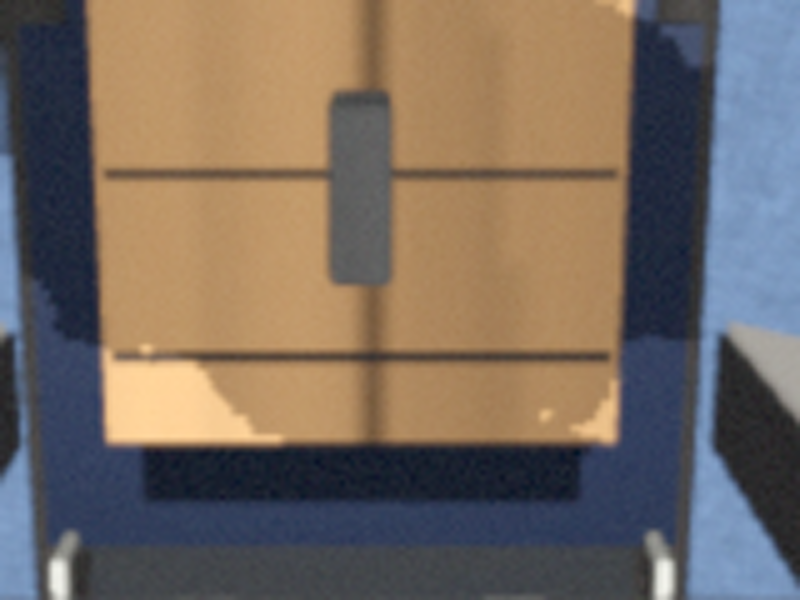

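```bash
python3 - <<'E'
from h import *
import pickle
P=cam('wrist');s=get_state();snap('wrist','w3.png',crop=(180,150,340,270),scale=5)
pickle.dump(P,open('P3.pkl','wb')); print(s['eef_pos'],s['tool_rot'],get_state()['eef_pos'])
E
```

```text
[636.25227831 -73.37609299 258.29893486] [-179.8603705     0.25078808   99.4702837 ] [634.86279298 -71.48993163 258.60981296]
```

View pics/w3.png

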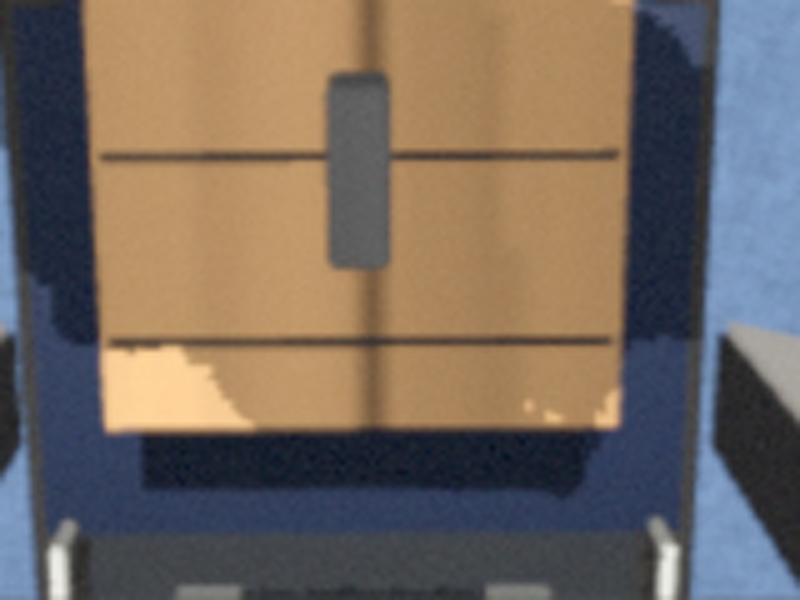

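```bash
python3 - <<'E'
from h import *
import pickle
np.set_printoptions(precision=1,suppress=True)
P1,P3=[pickle.load(open('P%d.pkl'%i,'rb')) for i in(1,3)]
c=lambda x,y:(x/5+180-.4,y/5+150-.4)
c1=lambda x,y:(x/5+200-.4,y/5+170-.4)
r3=ray('',c(358.5,177),P3); r1=ray('',c1(398,360),P1)
print(r3[0],r1[0],tri(r1,r3),tri(r1,r3,ray('top',(341/5+195-.4,214/5+80-.4))))
h=atz('',c(358.5,177),133,P3); print('handle',h)
a=[atz('',c(*p),105,P3) for p in((105,430),(620,428))];print('panel bow edge',a,)
b=[atz('',c(*p),98,P3) for p in((143,487),(580,490))];print('hold bow edge',b)
w=[atz('',c(*p),98,P3) for p in((45,535),(690,533))];print('seam',w)
print('hull sides z98',atz('',c(43,500),98,P3),atz('',c(692,500),98,P3))
v=h[:2]-(a[0]+a[1])[:2]/2;print(v,np.linalg.norm(v)); d=(b[0]+b[1])[:2]/2;print(d)
u=(a[1]-a[0])[:2];print('yaw from panel edge',np.degrees(np.arctan2(u[1],u[0])), np.degrees(np.arctan2((b[1]-b[0])[1],(b[1]-b[0])[0])))
E
```

```text
[626.7  -7.5 423.7] [572.8  47.1 445. ] (array([632.6, -63.3, 155.6]), [np.float64(1.8187288751079862), np.float64(1.8187288751078483)]) (array([633.3, -65.9, 148.1]), [np.float64(1.6729449915014802), np.float64(2.410254506596677), np.float64(0.7769382856570034)])
handle [634.5 -66.6 133. ]
panel bow edge [array([ 584.9, -144.4,  105. ]), array([ 708.2, -123.1,  105. ])]
hold bow edge [array([ 595.2, -161. ,   98. ]), array([ 703.5, -143.5,   98. ])]
seam [array([ 572.5, -178.1,   98. ]), array([ 733.3, -150.4,   98. ])]
hull sides z98 [ 570.9 -168.7   98. ] [ 731.8 -141.5   98. ]
[-12.   67.2] 68.21036666575644
[ 649.4 -152.3]
yaw from panel edge 9.824651681722516 9.168391290904362
```

```bash
python3 - <<'E'
from h import *
show(plan([634.5,-66.6,124],[180,0,99.9],5,vmax=35))
E
```

```text
at [634.9 -71.5 258.6] [-179.8    0.2   99.6] gap 94.0 F [-0.4  0.6 -0.5] t 2.0
[[-0.001,0.001,-0.001,0.14,0.02,3.36,5],[-0.001,0.001,-0.001,0.13,0.02,3.36,5],[-0.001,0.001,-0.001,0.13,0.02,3.36,5],[-0.001,0.001,-0.001,0.13,0.01,3.37,5]]
```

Emit:
{"op": "drive_tool", "data": {"commands": [[0, 0, 0, 0.2, 0, 3.4, 5], [0, 0, 0, 0.2, 0, 3.4, 5], [0, 0, 0, 0.1, 0, 3.4, 5], [0, 0, 0, 0, 0, 2.8, 5], [0, 0, 0, 0, 0, 0.3, 5]]}}

```text
time_s: 2.5
eef_pos: [633.5, -66.0, 121.4]
tool_rot: [-179.8, 0.2, 99.7]
force: [-0.5, 0.3, 0.7]
finger_gap: 57.5
```

Emit:
{"op": "drive_tool", "data": {"commands": [[0, 0, 0, 0, 0, 0, 1], [0, 0, 0, 0, 0, 0, 0], [0, 0, 0, 0, 0, 0, 0], [0, 0, 0, 0, 0, 0, 0]], "squeeze": 25}}

```text
time_s: 2.9
eef_pos: [634.9, -65.3, 125.5]
tool_rot: [180.0, 0.2, 99.8]
force: [-0.2, -0.3, -0.5]
finger_gap: 25.5
```

Emit:
{"op": "drive_tool", "data": {"commands": [[0, 0, 0, 0, 0, 0, 0], [0, 0, 0, 0, 0, 0.1, 0], [0, 0, 0, 0, 0, 0, 0]]}}

```text
time_s: 3.2
eef_pos: [633.0, -66.3, 126.2]
tool_rot: [-179.9, 0.2, 99.7]
force: [11.2, 1.5, -17.6]
finger_gap: 13.8
```

Emit:
{"op": "drive_tool", "data": {"commands": [[0, 0, 0, 1.5, 0, 0.1, 0], [0, 0, 0, 2, 0, 0, 0], [0, 0, 0, 2, 0, 0, 0], [0, 0, 0, 2, 0, 0, 0], [0, 0, 0, 1.5, 0, 0, 0]]}}

```text
time_s: 3.7
eef_pos: [618.0, 20.6, 126.1]
tool_rot: [-180.0, 0.4, 99.4]
force: [2.1, -3.1, -3.0]
finger_gap: 14.0
```

Emit:
{"op": "drive_tool", "data": {"commands": [[0, 0, 0, 0.7, 0, 0, 0], [0, 0, 0, 0.6, 0, 0, 0], [0, 0, 0, 0.5, 0, 0, 0]]}}

```text
time_s: 4.0
eef_pos: [615.8, 33.5, 126.2]
tool_rot: [179.9, 0.9, 99.3]
force: [7.8, -25.5, -9.9]
finger_gap: 14.0
```

Emit:
{"op": "drive_tool", "data": {"commands": [[0, 0, 0, 0, 0, 0, 3], [0, 0, 0, 0, 0, 0, 5], [0, 0, 0, 0, 0, 0, 5], [0, 0, 0, 0, 0, -3, 6], [0, 0, 0, 0, 0, -4, 9.4]]}}

```text
time_s: 4.5
eef_pos: [614.1, 33.3, 194.1]
tool_rot: [-179.7, 0.9, 99.1]
force: [0.0, 0.2, 0.5]
finger_gap: 50.4
```

```bash
python3 - <<'E'
from h import *
show(plan([480,-150,300],[180,0,60],9.4))
E
```

```text
at [614.1  33.3 194.1] [-179.7    0.9   99.1] gap 50.4 F [0.  0.2 0.5] t 4.5
[[0,0.003,0.114,-2.69,-2.7,-1.71,9.4],[0,0.003,0.114,-2.97,-2.38,-1.72,9.4],[0,0.003,0.114,-3.22,-2.02,-1.73,9.4],[0,0.003,0.114,-3.42,-1.65,-1.73,9.4],[0,0.003,0.114,-3.58,-1.25,-1.74,9.4]]
[[0,0.003,0.114,-3.7,-0.83,-1.75,9.4]]
```

Emit:
{"op": "drive_tool", "data": {"commands": [[0, 0, 0.11, -2.7, -2.7, -2.0, 9.4], [0, 0, 0.11, -3.0, -2.4, -2.0, 9.4], [0, 0, 0.11, -3.2, -2.0, -2.0, 9.4], [0, 0, 0.11, -3.4, -1.7, -2.0, 9.4], [0, 0, 0.11, -3.6, -1.3, -2.0, 9.4]]}}

```text
time_s: 5.0
eef_pos: [501.3, -119.0, 302.5]
tool_rot: [179.6, 0.6, 67.0]
force: [0.0, 0.6, 0.2]
finger_gap: 90.6
```

```bash
python3 - <<'E'
from h import *
show(plan([430,-200,300],[180,0,6],9.4))
snap('top','t2.png',crop=(190,70,350,220),scale=5)
E
```

```text
at [ 501.3 -119.   302.5] [179.6   0.6  67. ] gap 90.6 F [0.  0.6 0.2] t 5.0
[[0.002,0.001,0.133,-1.28,-0.43,0.04,9.4],[0.002,0.001,0.133,-1.33,-0.25,0.04,9.4],[0.002,0.001,0.133,-1.35,-0.07,0.04,9.4],[0.002,0.001,0.133,-1.34,0.11,0.04,9.4],[0.002,0.001,0.133,-1.32,0.28,0.04,9.4]]
[[0.002,0.001,0.133,-1.27,0.46,0.04,9.4],[0.002,0.001,0.133,-1.2,0.62,0.03,9.4],[0.002,0.001,0.133,-1.1,0.77,0.03,9.4]]
```

View pics/t2.png

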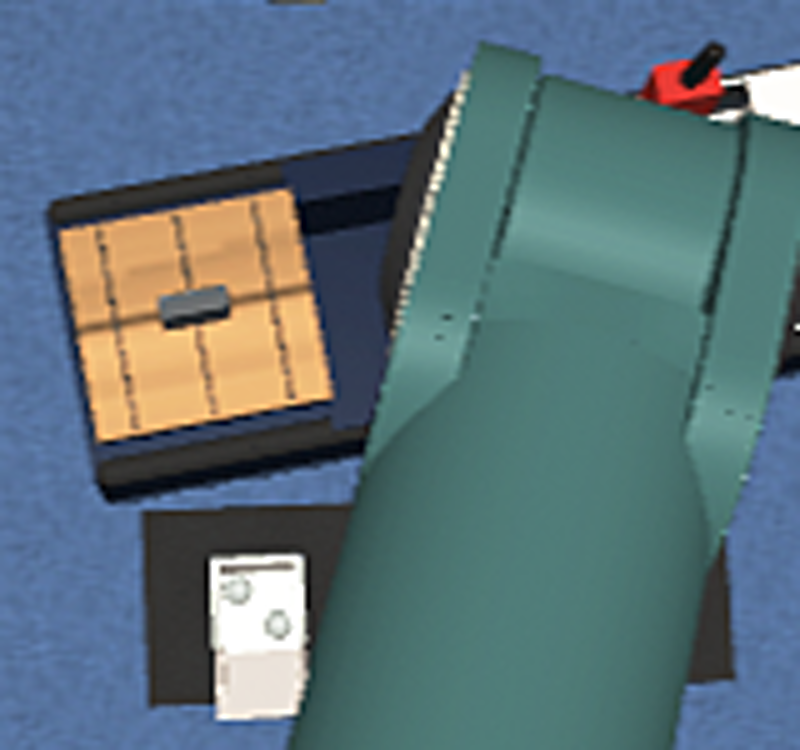

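Panel is fully over the stern deck (handle at about (195,305) in the crop, i.e. (229,131)), hold open. On to the scoop.

Emit:
{"op": "drive_tool", "data": {"commands": [[0, 0, 0.13, -1.3, -0.4, 0, 9.4], [0, 0, 0.13, -1.3, -0.3, 0, 9.4], [0, 0, 0.13, -1.4, -0.1, 0, 9.4], [0, 0, 0.13, -1.3, 0.1, 0, 9.4], [0, 0, 0.13, -1.3, 0.3, 0, 9.4]]}}

```text
time_s: 5.55
eef_pos: [452.7, -176.7, 308.6]
tool_rot: [179.2, -0.4, 27.7]
force: [-0.4, 0.8, 0.5]
finger_gap: 94.1
```

Emit:
{"op": "drive_tool", "data": {"commands": [[0, 0, 0.13, -1.3, 0.5, 0, 9.4], [0, 0, 0.13, -1.2, 0.6, 0, 9.4], [0, 0, 0.13, -1.1, 0.8, 0, 9.4], [0, 0, 0, 0, 0, 0, 9.4], [0, 0, 0, 0, 0, 0, 9.4]]}}

```text
time_s: 6.05
eef_pos: [424.6, -208.0, 309.3]
tool_rot: [179.5, -0.9, 4.5]
force: [0.2, 0.7, -0.6]
finger_gap: 94.2
```

```bash
python3 - <<'E'
from h import *
import pickle
P=cam('wrist');s=get_state();snap('wrist','w4.png',scale=1.5);pickle.dump(P,open('P4.pkl','wb'));print(s['eef_pos'],s['tool_rot'],get_state()['eef_pos'])
print(proj('',[463,-233,108],P))
E
```

```text
[ 424.62255798 -207.99192925  309.32246714] [179.51770487  -0.91887938   4.4730792 ] [ 424.62825586 -208.04215917  309.33047192]
[273.24239298 154.99008815]
```

View pics/w4.png

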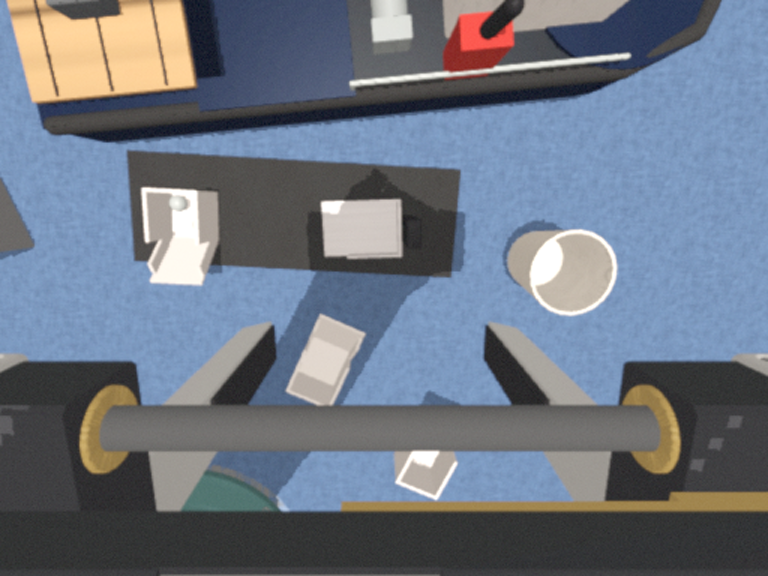

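```bash
python3 - <<'E'
from h import *
im=cv2.imread('pics/raw_w4.png'); cv2.imwrite('pics/w4c.png',cv2.resize(im[110:190,200:310],None,fx=7,fy=7,interpolation=cv2.INTER_CUBIC))
im=cv2.imread('pics/raw_top0.png'); cv2.imwrite('pics/t0c.png',cv2.resize(im[170:210,280:335],None,fx=12,fy=12,interpolation=cv2.INTER_CUBIC))
E
```

```text
(no output)
```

View pics/w4c.png

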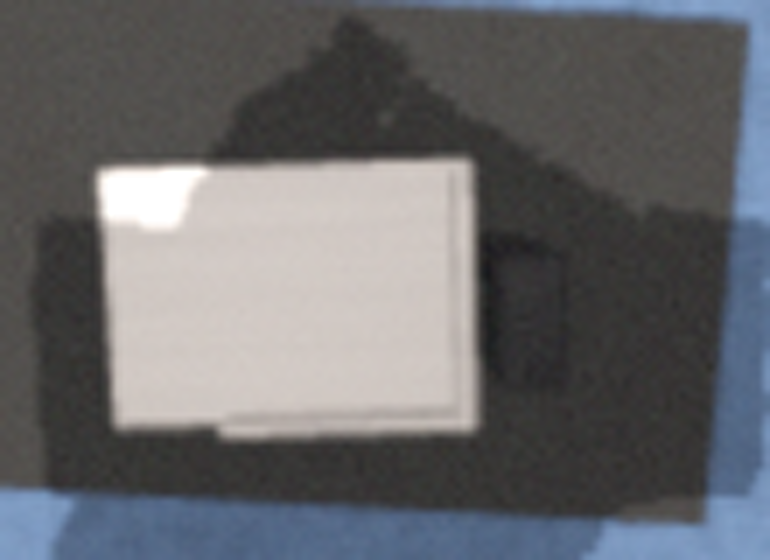

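View pics/t0c.png

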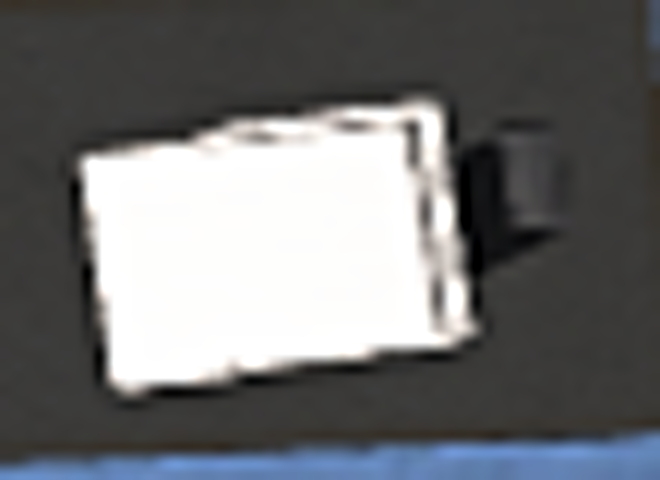

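```bash
python3 - <<'E'
from h import *
import pickle
np.set_printoptions(precision=1,suppress=True)
P=pickle.load(open('P4.pkl','rb'))
w=lambda x,y:(x/7+200-.43,y/7+110-.43); t=lambda x,y:(x/12+280-.46,y/12+170-.46)
print(tri(ray('',w(533,316),P),ray('top',t(537,180))))
print('handle108',atz('',w(533,316),108,P),atz('top',t(537,180),108))
for n,a,b in(('lip far',(97,168),(82,160)),('lip near',(113,428),(115,388))):
    print(n,atz('',w(*a),4,P),atz('top',t(*b),4),tri(ray('',w(*a),P),ray('top',t(*b)))[0])
for n,a,b in(('back far',(477,160),(440,103)),('back near',(480,430),(472,330))):
    print(n,atz('',w(*a),33,P),atz('top',t(*b),33),tri(ray('',w(*a),P),ray('top',t(*b)))[0])
E
```

```text
(array([ 462.8, -237.5,  103.7]), [np.float64(0.9964034751483141), np.float64(0.996403475148345)])
handle108 [ 463.6 -236.2  108. ] [ 461.9 -237.5  108. ]
lip far [ 483.1 -140.3    4. ] [ 481.8 -141.4    4. ] [ 482.4 -140.9    5. ]
lip near [ 421.9 -147.2    4. ] [ 423.1 -148.     4. ] [ 422.6 -147.6    8.4]
back far [ 491.8 -227.7   33. ] [ 490.7 -228.7   33. ] [ 491.3 -228.3   32.3]
back near [ 432.  -233.8   33. ] [ 433.4 -234.5   33. ] [ 432.9 -233.3   39.5]
```

```bash
python3 - <<'E'
from h import *
show(plan([462.8,-236.5,160],[180,0,6.3],6))
E
```

```text
at [ 424.6 -208.   309.3] [179.5  -0.9   4.5] gap 93.8 F [ 0.2 -0.6  0.5] t 6.1
[[0.002,-0.004,-0.008,0.84,0.75,3.75,6],[0.002,-0.004,-0.008,0.85,0.77,3.75,6],[0.002,-0.004,-0.008,0.85,0.78,3.74,6],[0.002,-0.004,-0.008,0.86,0.8,3.74,6]]
```

Emit:
{"op": "drive_tool", "data": {"commands": [[0.002, -0.004, -0.008, 0.8, 0.8, 3.7, 6], [0.002, -0.004, -0.008, 0.8, 0.8, 3.7, 6], [0.002, -0.004, -0.008, 0.9, 0.8, 3.7, 6], [0.002, -0.004, -0.008, 0.9, 0.8, 3.7, 6]]}}

```text
time_s: 6.5
eef_pos: [470.1, -235.4, 161.0]
tool_rot: [180.0, -0.6, 7.5]
force: [1.6, 0.5, 0.0]
finger_gap: 65.4
```

```bash
python3 - <<'E'
from h import *
show(plan([462.8,-236.5,85],[180,0,6.3],5,vmax=30))
E
```

```text
at [ 470.1 -235.4  161. ] [180.   -0.6   7.5] gap 65.4 F [1.6 0.5 0. ] t 6.5
[[0,-0.003,0.007,-0.27,0,2.53,5],[0,-0.003,0.007,-0.26,0.01,2.53,5],[0,-0.003,0.007,-0.25,0.01,2.53,5]]
```

Emit:
{"op": "drive_tool", "data": {"commands": [[0, -0.004, 0.01, -0.4, 0, 2.5, 5], [0, -0.003, 0.005, -0.2, 0, 2.5, 5], [0, -0.003, 0.005, 0, 0, 2.2, 5], [0, 0, 0, 0, 0, 0, 5]]}}

```text
time_s: 6.9
eef_pos: [464.5, -234.0, 79.5]
tool_rot: [-179.9, 0.5, 7.2]
force: [-0.2, 0.3, 0.3]
finger_gap: 49.8
```

```bash
python3 - <<'E'
from h import *
show(plan([462.8,-236.5,85],[180,0,6.3],5,vmax=30))
E
```

```text
at [ 464.5 -234.    79.5] [-179.9    0.5    7.2] gap 49.8 F [-0.2  0.3  0.3] t 6.9
[[-0.002,0.009,0.016,-0.21,0.23,-0.55,5]]
```

Emit:
{"op": "drive_tool", "data": {"commands": [[0, 0.009, 0.016, -0.2, 0.25, -0.6, 5], [0, 0, 0, 0, 0, 0, 2], [0, 0, 0, 0, 0, 0, 1], [0, 0, 0, 0, 0, 0, 0], [0, 0, 0, 0, 0, 0, 0]], "squeeze": 40}}

```text
time_s: 7.4
eef_pos: [465.2, -236.9, 89.6]
tool_rot: [-180.0, -0.3, 6.6]
force: [0.2, 0.4, -0.4]
finger_gap: 21.5
```

Emit:
{"op": "drive_tool", "data": {"commands": [[0, 0, 0, 0, 0, 0, 0], [0, 0, 0, 0, 0, 0, 0]]}}

```text
time_s: 7.6
eef_pos: [465.5, -236.7, 90.1]
tool_rot: [-180.0, -0.3, 6.6]
force: [-0.2, -0.5, -0.7]
finger_gap: 13.5
```

```bash
python3 - <<'E'
from h import *
show(plan([465,-236,230],[180,0,6.3],0))
show(plan([535,230,280],[180,0,112.7],0,start=([465,-236,230],[180,0,6.3])))
E
```

```text
at [ 465.5 -236.7   90.1] [-180.    -0.3    6.6] gap 13.5 F [-0.2 -0.5 -0.7] t 7.6
[[-0,-0.001,0.001,0.01,-0.02,-3.5,0],[-0,-0.001,0.001,0.01,-0.02,-3.5,0],[-0,-0.001,0.001,0,-0.02,-3.5,0],[-0,-0.001,0.001,-0.01,-0.02,-3.5,0]]
[[0,0,-0.133,0.86,-3.25,-0.36,0],[0,0,-0.133,1.28,-3.11,-0.36,0],[0,0,-0.133,1.69,-2.91,-0.36,0],[0,0,-0.133,2.06,-2.67,-0.36,0],[0,0,-0.133,2.39,-2.37,-0.36,0]]
[[0,0,-0.133,2.68,-2.03,-0.36,0],[0,0,-0.133,2.93,-1.66,-0.36,0],[0,0,-0.133,3.12,-1.26,-0.36,0],[0,0,-0.133,3.26,-0.83,-0.36,0],[0,0,-0.133,3.34,-0.4,-0.36,0]]
[[0,0,-0.133,3.37,0.05,-0.36,0],[0,0,-0.133,3.33,0.49,-0.36,0],[0,0,-0.133,3.23,0.93,-0.36,0],[0,0,-0.133,3.08,1.35,-0.36,0]]
```

Emit:
{"op": "drive_tool", "data": {"commands": [[0, 0, 0, 0, 0, -2.5, 0], [0, 0, 0, 0, 0, -3.0, 0], [0, 0, 0, 0, 0, -3.0, 0], [0, 0, 0, 0, 0, -3.0, 0], [0, 0, 0, 0, 0, -2.5, 0]], "squeeze": 60}}

```text
time_s: 8.1
eef_pos: [462.3, -236.2, 231.5]
tool_rot: [-179.8, 0.1, 6.5]
force: [0.6, 0.1, -1.1]
finger_gap: 13.5
```

Emit:
{"op": "drive_tool", "data": {"commands": [[0, 0, -0.13, 0.9, -3.2, -0.4, 0], [0, 0, -0.13, 1.3, -3.1, -0.4, 0], [0, 0, -0.13, 1.7, -2.9, -0.4, 0], [0, 0, -0.13, 2.1, -2.7, -0.4, 0], [0, 0, -0.13, 2.4, -2.4, -0.4, 0]]}}

```text
time_s: 8.6
eef_pos: [487.9, -69.0, 255.8]
tool_rot: [179.9, -0.1, 44.6]
force: [0.3, 0.4, -2.1]
finger_gap: 13.5
```

Emit:
{"op": "drive_tool", "data": {"commands": [[0, 0, -0.13, 2.7, -2.0, -0.4, 0], [0, 0, -0.13, 2.9, -1.7, -0.4, 0], [0, 0, -0.13, 3.1, -1.3, -0.4, 0], [0, 0, -0.13, 3.3, -0.8, -0.4, 0], [0, 0, -0.13, 3.3, -0.4, -0.4, 0]]}}

```text
time_s: 9.1
eef_pos: [510.1, 104.6, 277.0]
tool_rot: [179.8, -0.1, 83.4]
force: [0.8, -1.0, -1.4]
finger_gap: 13.8
```

```bash
python3 - <<'E'
from h import *
show(plan([535,230,280],[180,0,112.7],0))
E
```

```text
at [510.1 104.6 277. ] [ 1.798e+02 -1.000e-01  8.340e+01] gap 13.8 F [ 0.8 -1.  -1.4] t 9.1
[[0.001,-0,-0.128,3.19,0.26,-0.07,0],[0.001,-0,-0.128,3.13,0.66,-0.07,0],[0.001,-0,-0.128,3.02,1.06,-0.07,0],[0.001,-0,-0.128,2.86,1.43,-0.07,0]]
```

Emit:
{"op": "drive_tool", "data": {"commands": [[0, 0, -0.13, 3.2, 0.3, -0.1, 0], [0, 0, -0.13, 3.1, 0.7, -0.1, 0], [0, 0, -0.13, 3.0, 1.1, -0.1, 0], [0, 0, -0.13, 2.5, 1.4, 0, 0], [0, 0, 0, 0, 0, 0, 0]]}}

```text
time_s: 9.6
eef_pos: [534.8, 236.3, 279.7]
tool_rot: [179.9, -0.1, 115.1]
force: [-0.1, 0.0, -1.9]
finger_gap: 13.6
```

Emit:
{"op": "drive_tool", "data": {"commands": [[0, 0, 0, 0, 0, 0, 0]]}}

```text
time_s: 9.7
eef_pos: [534.7, 236.1, 279.3]
tool_rot: [179.9, -0.1, 115.0]
force: [-0.3, -0.7, -1.8]
finger_gap: 13.8
```

```bash
python3 - <<'E'
from h import *
import pickle
P=cam('wrist');s=get_state();snap('wrist','w5.png',scale=1.5);pickle.dump(P,open('P5.pkl','wb'));print(s['eef_pos'],s['tool_rot'],get_state()['eef_pos'])
E
```

```text
[534.74873627 236.05797499 279.3304006 ] [ 1.79918137e+02 -5.00777670e-02  1.15007003e+02] [534.58131113 236.2742813  279.31798029]
```

View pics/w5.png

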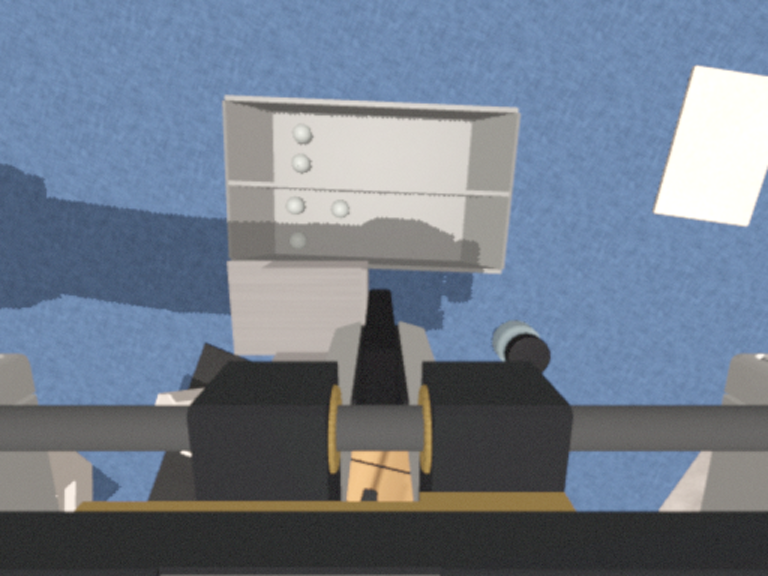

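```bash
python3 - <<'E'
from h import *
im=cv2.imread('pics/raw_w5.png'); cv2.imwrite('pics/w5c.png',cv2.resize(im[55:245,140:360],None,fx=3.6,fy=3.6/1.0,interpolation=cv2.INTER_CUBIC)[:600])
cv2.imwrite('pics/w5c.png',cv2.resize(im[55:245,145:355],None,fx=3.15,fy=3.15,interpolation=cv2.INTER_CUBIC))
E
```

```text
(no output)
```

View pics/w5c.png

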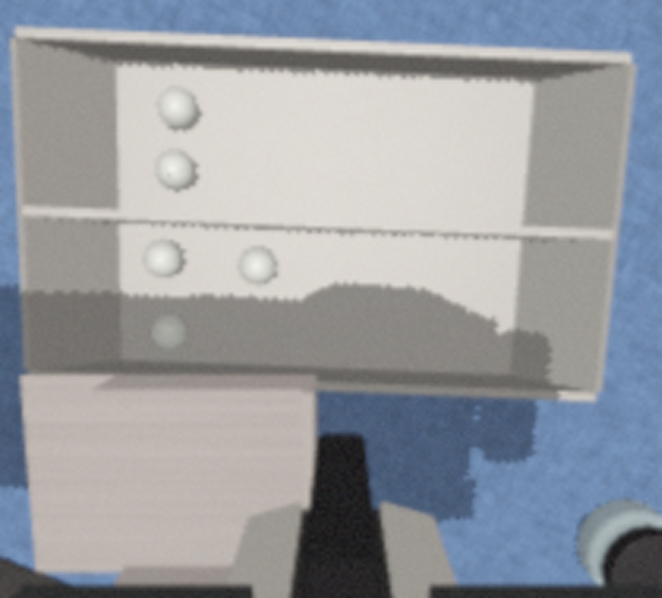

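```bash
python3 - <<'E'
from h import *
import pickle
from scipy.optimize import least_squares
np.set_printoptions(precision=1,suppress=True)
P=pickle.load(open('P5.pkl','rb'))
w=lambda x,y:(x/3.15+145-.34,y/3.15+55-.34)
TR=lambda x,y:(x/5+90-.4,y/5+120-.4)
obs=[((-128.3,0,44),w(22,211),P),((128.3,0,44),w(613,234),P),((-97.5,70,0),w(117,64),P),((97.5,70,0),w(533,81),P),
((-97.5,2,0),w(119,216),P),((97.5,2,0),w(525,229),P),((97.5,-2,0),w(521,240),P),((-97.5,-2,0),w(119,224),P),((-97.5,-70,0),w(120,374),P)]
top=[((-128.3,0,44),TR(333,493),cam('top')),((128.3,0,44),TR(168,103),cam('top')),((-128.3,-71,44),TR(457,452),cam('top')),((-128.3,71,44),TR(220,545),cam('top'))]
def res(q,O):
    r=Ro.from_euler('z',q[3],degrees=True); return np.concatenate([proj('',r.apply(l)+q[:3],PP)-np.array(p) for l,p,PP in O])
for O in(obs,top,obs+top):
    s=least_squares(res,[496,296,6,22.7],args=(O,)); print(s.x,s.fun)
s=least_squares(lambda q:res([q[0],q[1],6,q[2]],obs),[496,296,22.7]); print(s.x,s.fun)
for p in((179,108),(177,169),(163,259),(258,265),(169,332)):
    X=atz('',w(*p),15,P); l=Ro.from_euler('z',-s.x[2],degrees=True).apply(X-[s.x[0],s.x[1],6]);print(X,l)
# scoop lip: tool frame
st=rpy([179.92,-.05,115.0])
for p in((22,376),(38,570),(317,375),):
    o,d=ray('',w(*p),P)
    z=279.3-87; X=o+d*(z-o[2])/d[2]; print('scoop',st.inv().apply(X-[534.75,236.06,279.33]))
E
```

```text
[498.9 294.7   8.8  23.2] [-0.   1.7  0.3  0.9 -0.7  0.2  0.6 -0.4 -0.3  0.  -0.6  0.3  0.5 -0.5
 -0.2  0.2  0.5 -2.9]
[495.9 293.    8.4  22.6] [ 0.7  0.9  0.3 -0.6 -1.5 -0.8  0.5  0.4]
[498.6 294.6   7.8  23.1] [-0.1  1.5 -0.2  1.  -0.8  0.2  0.2 -0.2 -0.4 -0.1 -1.   0.4  0.1 -0.4
 -0.3  0.1  0.3 -3.1  0.6 -0.2 -0.5 -1.3 -1.7 -2.   0.5 -0.5]
[498.8 294.7  23.2] [ 0.6  1.7 -0.4  0.8 -0.4  0.5  0.1 -0.1  0.1 -0.  -1.   0.2  0.  -0.6
  0.1  0.1  0.8 -3.2]
[417.4 315.5  15. ] [-66.7  51.1   9. ]
[426.9 290.2  15. ] [-67.8  24.1   9. ]
[436.8 249.2  15. ] [-74.9 -17.4   9. ]
[479.1 265.9  15. ] [-29.4 -18.7   9. ]
[452.8 218.2  15. ] [-72.4 -52.3   9. ]
scoop [ 24.9 -91.   86.9]
scoop [-34.9 -90.9  86.9]
scoop [25.3 -5.5 87. ]
```

```bash
python3 - <<'E'
from h import *
show(plan([592,300.7,160],[180,0,113.1],0,vmax=35))
E
```

```text
at [534.6 236.3 279.3] [ 1.799e+02 -1.000e-01  1.150e+02] gap 13.8 F [ 0.4 -0.1 -1.5] t 9.75
[[0,-0,0.007,0.68,1.58,2.39,0],[0,-0,0.007,0.69,1.58,2.39,0],[0,-0,0.007,0.7,1.57,2.39,0],[0,-0,0.007,0.71,1.57,2.39,0],[0,-0,0.007,0.72,1.57,2.39,0]]
```

Emit:
{"op": "drive_tool", "data": {"commands": [[0, 0, 0.007, 0.7, 1.6, 2.4, 0], [0, 0, 0.007, 0.7, 1.6, 2.4, 0], [0, 0, 0.007, 0.7, 1.6, 2.4, 0], [0, 0, 0.007, 0.7, 1.6, 2.4, 0], [0, 0, 0.007, 0.7, 1.6, 2.4, 0]]}}

```text
time_s: 10.25
eef_pos: [597.6, 296.9, 161.0]
tool_rot: [179.5, -0.1, 112.1]
force: [0.2, 0.2, -0.9]
finger_gap: 13.2
```

Emit:
{"op": "drive_tool", "data": {"commands": [[0, 0, 0, 0, 0, 0, 0]]}}

```text
time_s: 10.35
eef_pos: [596.9, 296.6, 157.4]
tool_rot: [179.7, -0.0, 112.0]
force: [-0.6, 0.5, -1.2]
finger_gap: 13.7
```

```bash
python3 - <<'E'
from h import *
import pickle
show(plan([592,300.7,160],[180,0,113.1],0,vmax=35))
P=cam('wrist');s=get_state();snap('wrist','w6.png',scale=1.5);pickle.dump((P,s),open('P6.pkl','wb'))
E
```

```text
at [596.9 296.6 157.4] [179.7  -0.  112. ] gap 13.7 F [-0.6  0.5 -1.2] t 10.35
[[0.004,-0.001,-0.019,0.56,-0.3,-0.26,0]]
```

View pics/w6.png

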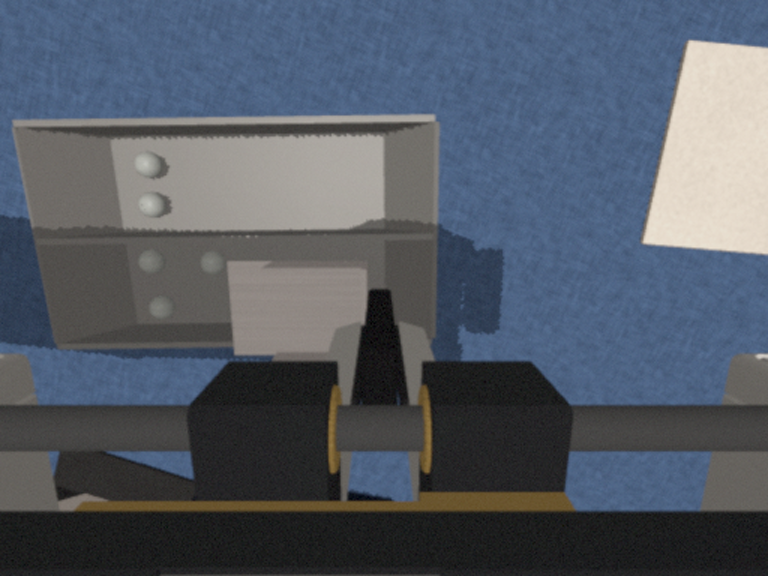

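```bash
python3 - <<'E'
from h import *
im=cv2.imread('pics/raw_w6.png')[70:245,0:300]; im=np.clip(im.astype(float)*1.5,0,255).astype(np.uint8)
cv2.imwrite('pics/w6c.png',cv2.resize(im,None,fx=2.66,fy=2.66,interpolation=cv2.INTER_CUBIC))
E
```

```text
(no output)
```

View pics/w6c.png

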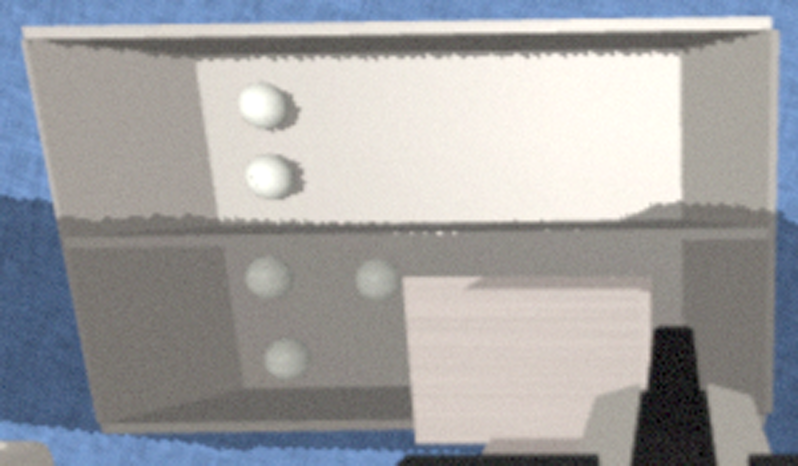

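```bash
cat >> h.py <<'E'
from scipy.optimize import least_squares
def fit(obs,z=6,x0=(498,295,23)):
    def res(q):
        r=Ro.from_euler('z',q[2],degrees=True); return np.concatenate([proj('',r.apply(l)+np.array([q[0],q[1],z]),PP)-np.array(p) for l,p,PP in obs])
    s=least_squares(res,x0); return s.x,s.fun
def tolocal(X,q,z=6): return Ro.from_euler('z',-q[2],degrees=True).apply(np.array(X)-[q[0],q[1],z])
E
python3 - <<'E'
from h import *
import pickle
np.set_printoptions(precision=1,suppress=True)
P,s=pickle.load(open('P6.pkl','rb'))
w=lambda x,y:(x/2.66-.31,y/2.66+70-.31)
obs=[((-128.3,0,44),w(62,238),P),((128.3,0,44),w(770,234),P),((-97.5,70,0),w(195,61),P),((97.5,70,0),w(681,54),P),
((-97.5,2,0),w(218,220),P),((97.5,2,0),w(682,220),P),((-97.5,-2,0),w(226,245),P),((-97.5,-70,0),w(243,388),P)]
q,f=fit(obs);print(q,f)
t=s['eef_pos'];print('TCP local',tolocal(t,q), s['tool_rot'])
st=rpy(s['tool_rot'])
for p in((402,277),(416,442),(651,277)):
    o,d=ray('',w(*p),P); z=t[2]-87; X=o+d*(z-o[2])/d[2]; print('scoop',st.inv().apply(X-t),tolocal(X,q))
for p in((267,277),(377,279),(286,358)): print(tolocal(atz('',w(*p),15,P),q))
E
```

```text
[498.3 295.3  22.6] [ 1.5  2.  -1.   0.8  0.1 -1.9 -0.3 -1.   0.9  2.3 -0.2  0.5 -1.6 -3.6
  0.5  0.3]
TCP local [ 91.5 -36.8 151.4] [179.7  -0.  112. ]
scoop [ 25.2 -91.6  86.6] [  0.6 -10.5  64.4]
scoop [-35.  -91.4  86.6] [  0.1 -70.7  64.4]
scoop [25.2 -6.3 87. ] [ 85.9 -11.4  64.4]
[-75.8 -18.5   9. ]
[-30.1 -19.9   9. ]
[-72.3 -53.6   9. ]
```

```bash
python3 - <<'E'
from h import *
import pickle
np.set_printoptions(precision=1,suppress=True)
P,s=pickle.load(open('P6.pkl','rb'))
w=lambda x,y:(x/2.66-.31,y/2.66+70-.31)
obs=[((-128.3,0,44),w(62,236),P),((128.3,0,44),w(770,233),P),((-97.5,70,0),w(195,61),P),((97.5,70,0),w(681,54),P),
((-97.5,2,0),w(218,220),P),((97.5,2,0),w(682,221),P),((-97.5,-70,0),w(243,388),P),((-128.3,72,44),w(24,33),P),((128.3,72,44),w(771,24),P),((-128.3,-72,44),w(101,428),P)]
q,f=fit(obs);print(q,f)
t=s['eef_pos']
for p in((402,277),(416,442),(651,277)):
    o,d=ray('',w(*p),P); z=t[2]-87; X=o+d*(z-o[2])/d[2]; print('scoop',tolocal(X,q))
E
```

```text
[497.9 295.8  22.6] [ 1.1  1.9 -1.2  0.8 -0.1 -2.6 -0.4 -1.4  0.6  1.6 -0.4 -0.2  0.1 -0.3
  0.2 -0.6  0.1  0.6 -0.  -0.3]
scoop [  0.8 -11.1  64.4]
scoop [  0.4 -71.3  64.4]
scoop [ 86.1 -11.9  64.4]
```

Emit:
{"op": "drive_tool", "data": {"commands": [[0, 0, -0.01, 0.5, -0.2, 0.5, 0], [0, 0, 0, 0, 0, 0.8, 0], [0, 0, 0, 0, 0, 0.3, 0], [0, 0, 0, 0, 0, 0, 0]]}}

```text
time_s: 10.8
eef_pos: [593.9, 297.7, 145.6]
tool_rot: [179.4, -0.0, 112.4]
force: [0.4, -0.3, -0.7]
finger_gap: 14.0
```

```bash
python3 - <<'E'
from h import *
import pickle
P=cam('wrist');s=get_state();snap('wrist','w7.png');pickle.dump((P,s),open('P7.pkl','wb'))
print(s['eef_pos'],s['tool_rot'])
im=cv2.imread('pics/raw_w7.png')[70:245,0:300]; im=np.clip(im.astype(float)*1.5,0,255).astype(np.uint8)
cv2.imwrite('pics/w7c.png',cv2.resize(im,None,fx=2.66,fy=2.66,interpolation=cv2.INTER_CUBIC))
E
```

```text
[593.89387233 297.72108072 145.5774442 ] [ 1.79443395e+02 -3.12691449e-02  1.12404610e+02]
```

View pics/w7c.png

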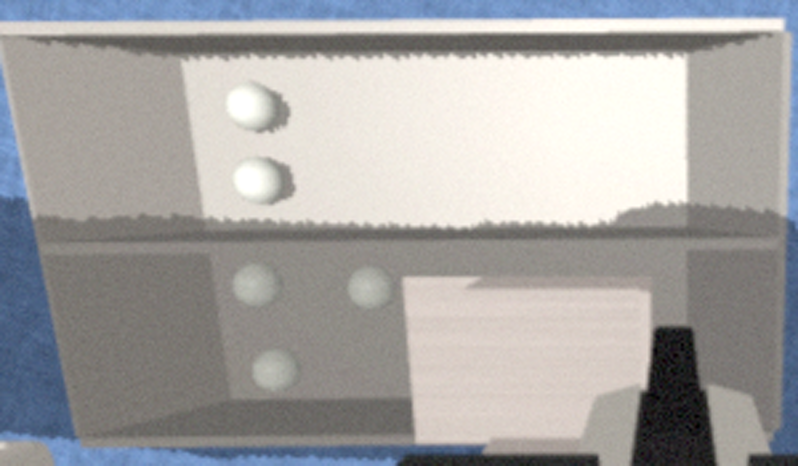

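```bash
cat > fitA.py <<'E'
from h import *
import pickle,sys
np.set_printoptions(precision=1,suppress=True)
def run(k,pts,w,sc,h=87):
    P,s=pickle.load(open('P%s.pkl'%k,'rb'))
    obs=[(l,w(*p),P) for l,p in pts]
    q,f=fit(obs);print(q,f)
    t=s['eef_pos']; out=[]
    for p in sc:
        o,d=ray('',w(*p),P); z=t[2]-h; X=o+d*(z-o[2])/d[2]; out.append(tolocal(X,q)); print('scoop',out[-1])
    print('TCP',tolocal(t,q)); return q
E
python3 - <<'E'
from fitA import *
w=lambda x,y:(x/2.66-.31,y/2.66+70-.31)
run('7',[((-128.3,0,44),(40,244)),((128.3,0,44),(780,243)),((-97.5,70,0),(182,62)),((97.5,70,0),(687,54)),((-97.5,2,0),(205,229)),((-97.5,-70,0),(230,400)),((-128.3,72,44),(0,34)),((128.3,72,44),(784,24)),((-128.3,-72,44),(80,440))],w,[(402,277),(416,442),(651,277)])
E
```

```text
[498.1 295.6  22.8] [ 1.1  2.1 -1.   0.6 -0.6 -3.1 -0.3 -0.9  0.6  0.7  0.5 -0.1 -0.3 -1.7
 -0.3  0.9  0.4  1.3]
scoop [-1.3 -9.2 52.6]
scoop [ -1.5 -69.3  52.6]
scoop [83.9 -9.8 52.6]
TCP [ 89.1 -35.2 139.6]
```

```bash
python3 - <<'E'
from fitA import *
w=lambda x,y:(x/2.66-.31,y/2.66+70-.31)
q=run('7',[((-128.3,0,44),(40,244)),((128.3,0,44),(782,243)),((-97.5,-70,0),(230,400))],w,[(402,277),(416,442),(651,277)])
P,s=pickle.load(open('P7.pkl','rb'))
g=Ro.from_euler('z',q[2],degrees=True)
for l in((-128.3,70,44),(-128.3,-70,44),(97.5,70,0),(-97.5,70,0),(0,-70,44)):
    p=proj('',g.apply(l)+[q[0],q[1],6],P); print(l,(p[0]+.31)*2.66,(p[1]-70+.31)*2.66)
print(q)
q=run('6',[((-128.3,0,44),(62,238)),((128.3,0,44),(772,234)),((-97.5,-70,0),(243,388))],w,[(402,277),(416,442),(651,277)])
E
```

```text
[498.  296.6  22.6] [ 1.1  0.5 -1.4  0.1  0.4 -1.2]
scoop [ -1.5 -10.2  52.6]
scoop [ -1.5 -70.2  52.6]
scoop [ 83.6 -10.4  52.6]
TCP [ 89.  -35.8 139.6]
(-128.3, 70, 44) 1.4089431933889056 31.322515251448362
(-128.3, -70, 44) 79.4885821392125 434.5975674983057
(97.5, 70, 0) 687.685682036153 50.15497718601237
(-97.5, 70, 0) 181.45236357192144 50.14509465781054
(0, -70, 44) 427.63853951687895 432.8065448688807
[498.  296.6  22.6]
[498.  296.5  22.4] [ 1.3  0.3 -1.5  0.1  0.2 -0.9]
scoop [  0.5 -11.7  64.4]
scoop [  0.2 -71.9  64.4]
scoop [ 85.8 -12.3  64.4]
TCP [ 91.5 -37.6 151.4]
```

Emit:
{"op": "drive_tool", "data": {"commands": [[0.005, 0, 0, 0.4, 0, 0, 0], [0.004, 0, 0, 0.2, 0, 0, 0], [0, 0, 0, 0, 0, 0, 0], [0, 0, 0, 0, 0, 0, 0]]}}

```text
time_s: 11.25
eef_pos: [591.9, 304.0, 147.0]
tool_rot: [179.9, -0.1, 112.4]
force: [0.7, 0.6, -1.9]
finger_gap: 13.7
```

```bash
python3 - <<'E'
from h import *
s=get_state(); print(tolocal(s['eef_pos'],[498,296.6,22.6]),s['eef_pos'],s['tool_rot'])
E
```

```text
[ 89.50961076 -29.27996564 140.95659427] [591.88834102 303.96656131 146.95659427] [ 1.79906794e+02 -5.02017577e-02  1.12394285e+02]
```

Emit:
{"op": "drive_tool", "data": {"commands": [[0, 0, 0, -0.2, 0, 0.5, 0], [0, 0, 0, 0, 0, 1.0, 0], [0, 0, 0, 0, 0, 1.0, 0], [0, 0, 0, 0, 0, 0, 0]]}}

```text
time_s: 11.65
eef_pos: [592.6, 301.7, 119.3]
tool_rot: [179.9, -0.0, 112.4]
force: [-0.6, 0.2, -1.3]
finger_gap: 13.6
```

```bash
cat > st.py <<'E'
from h import *
np.set_printoptions(precision=1,suppress=True)
s=get_state(); print(tolocal(s['eef_pos'],[498,296.6,22.6]),s['eef_pos'],s['tool_rot'],s['force'],s['torque'],s['time_s'])
E
python3 st.py
python3 - <<'E'
from h import *
import pickle
P=cam('wrist');s=get_state();snap('wrist','w8.png');pickle.dump((P,s),open('P8.pkl','wb'))
im=cv2.imread('pics/raw_w8.png')[70:245,0:300]; im=np.clip(im.astype(float)*1.5,0,255).astype(np.uint8)
cv2.imwrite('pics/w8c.png',cv2.resize(im,None,fx=2.66,fy=2.66,interpolation=cv2.INTER_CUBIC))
E
```

```text
[ 89.3 -31.7 113.3] [592.6 301.7 119.3] [179.9  -0.  112.4] [-0.6  0.2 -1.3] [-0. -0. -0.] 11.65
```

View pics/w8c.png

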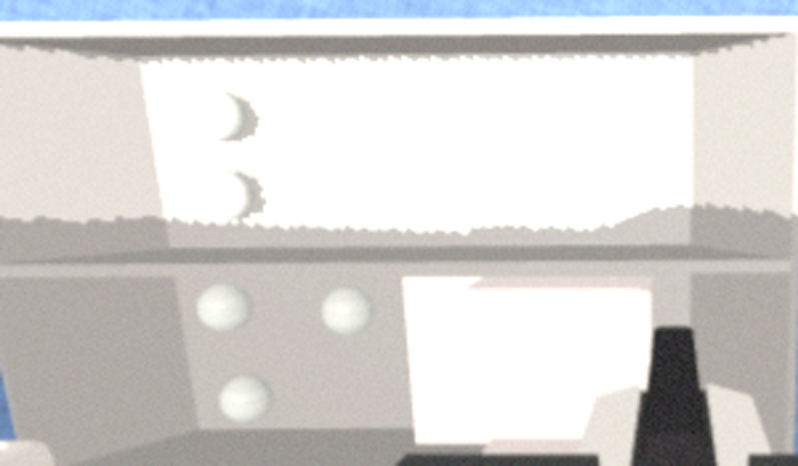

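Emit:
{"op": "drive_tool", "data": {"commands": [[0, 0, 0, 0, 0, 0.8, 0], [0, 0, 0, 0, 0, 0.7, 0], [0, 0, 0, 0, 0, 0.4, 0], [0, 0, 0, 0, 0, 0.2, 0]]}}

```text
time_s: 12.1
eef_pos: [593.1, 301.9, 97.5]
tool_rot: [179.9, -0.0, 112.4]
force: [0.5, 1.1, -0.6]
finger_gap: 13.7
```

```bash
python3 st.py
```

```text
[ 89.8 -31.7  91.5] [593.1 301.9  97.5] [179.9  -0.  112.4] [ 0.5  1.1 -0.6] [-0. -0.  0.] 12.1
```

Emit:
{"op": "drive_tool", "data": {"commands": [[0, 0, 0, 0, 0, 0.25, 0], [0, 0, 0, 0, 0, 0.15, 0], [0, 0, 0, 0, 0, 0.1, 0], [0, 0, 0, 0, 0, 0, 0]]}}

```text
time_s: 12.5
eef_pos: [593.1, 301.8, 93.4]
tool_rot: [179.9, -0.1, 112.4]
force: [-2.8, -0.5, -0.1]
finger_gap: 13.8
```

```bash
python3 st.py
```

```text
[ 89.8 -31.7  87.4] [593.1 301.8  93.4] [179.9  -0.1 112.4] [-2.8 -0.5 -0.1] [-0.4  0.9  0. ] 12.5
```

Emit:
{"op": "drive_tool", "data": {"commands": [[0, 0, 0, 0, -0.5, 0.05, 0], [0, 0, 0, 0, -0.7, 0.05, 0], [0, 0, 0, 0, -0.7, 0.05, 0], [0, 0, 0, 0, -0.7, 0.05, 0], [0, 0, 0, 0, -0.7, 0.05, 0]]}}

```text
time_s: 13.0
eef_pos: [565.1, 289.7, 94.0]
tool_rot: [179.2, -0.1, 112.3]
force: [3.5, 0.2, 5.5]
finger_gap: 13.5
```

```bash
python3 st.py
```

```text
[ 59.3 -32.1  88. ] [565.1 289.7  94. ] [179.2  -0.1 112.3] [3.5 0.2 5.5] [ 0.2 -0.8  0. ] 13.0
```

Emit:
{"op": "drive_tool", "data": {"commands": [[0, 0, 0, 0.02, -0.7, 0.05, 0], [0, 0, 0, 0.02, -0.7, 0.05, 0], [0, 0, 0, 0, -0.7, 0.05, 0], [0, 0, 0, 0, -0.7, 0.05, 0], [0, 0, 0, 0, -0.6, 0.05, 0]]}}

```text
time_s: 13.5
eef_pos: [535.8, 277.9, 95.3]
tool_rot: [178.4, -0.1, 112.3]
force: [5.2, 1.6, 6.8]
finger_gap: 13.7
```

```bash
cat > look.py <<'E'
from h import *
import pickle,sys
k=sys.argv[1]; P=cam('wrist');s=get_state();snap('wrist','w%s.png'%k);pickle.dump((P,s),open('P%s.pkl'%k,'wb'))
g=float(sys.argv[2]) if len(sys.argv)>2 else 1.5
im=cv2.imread('pics/raw_w%s.png'%k)[70:245,0:300]; im=np.clip(im.astype(float)*g,0,255).astype(np.uint8)
cv2.imwrite('pics/w%sc.png'%k,cv2.resize(im,None,fx=2.66,fy=2.66,interpolation=cv2.INTER_CUBIC))
E
python3 st.py; python3 look.py 9
```

```text
[ 27.7 -31.8  89.3] [535.8 277.9  95.3] [178.4  -0.1 112.3] [5.2 1.6 6.8] [ 0.3 -0.9 -0. ] 13.5
```

View pics/w9c.png

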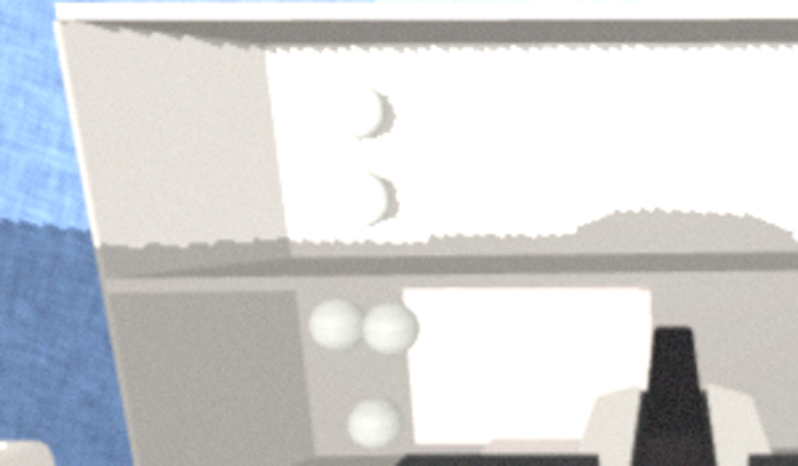

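```bash
python3 - <<'E'
import cv2,numpy as np
o=[]
for k in(8,9):
    im=cv2.imread('pics/raw_w%d.png'%k)[160:250,140:300]; o.append(cv2.resize(im,None,fx=4,fy=3.3,interpolation=cv2.INTER_CUBIC))
cv2.imwrite('pics/c89.png',np.vstack(o))
E
```

```text
(no output)
```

View pics/c89.png

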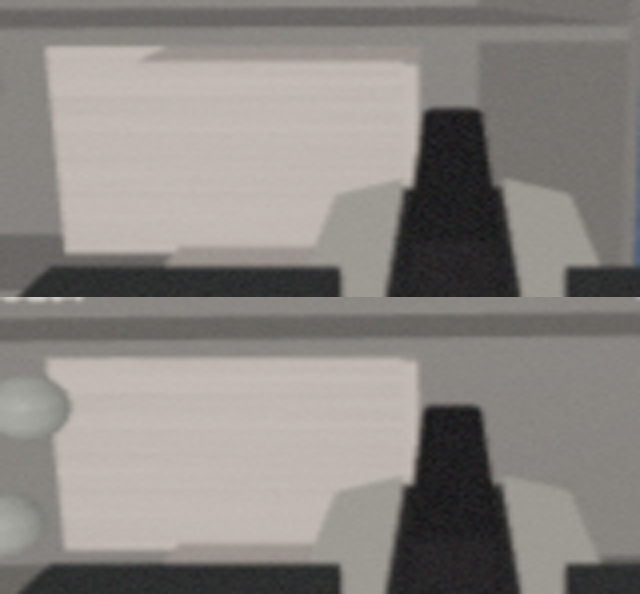

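Emit:
{"op": "drive_tool", "data": {"commands": [[0.012, 0, 0, 0, -0.6, 0.02, 0], [0.012, 0, 0, 0, -0.6, 0.02, 0], [0.008, 0, 0, 0, -0.6, 0.03, 0], [0.008, 0, 0, 0, -0.6, 0.03, 0]]}}

```text
time_s: 13.95
eef_pos: [510.2, 267.6, 93.6]
tool_rot: [-179.1, -0.2, 112.3]
force: [1.0, 0.1, -1.4]
finger_gap: 13.5
```

```bash
python3 st.py; python3 look.py 10
```

```text
[  0.1 -31.5  87.6] [510.2 267.6  93.6] [-179.1   -0.2  112.3] [ 1.   0.1 -1.4] [ 0.1 -0.4 -0. ] 13.95
```

View pics/w10c.png

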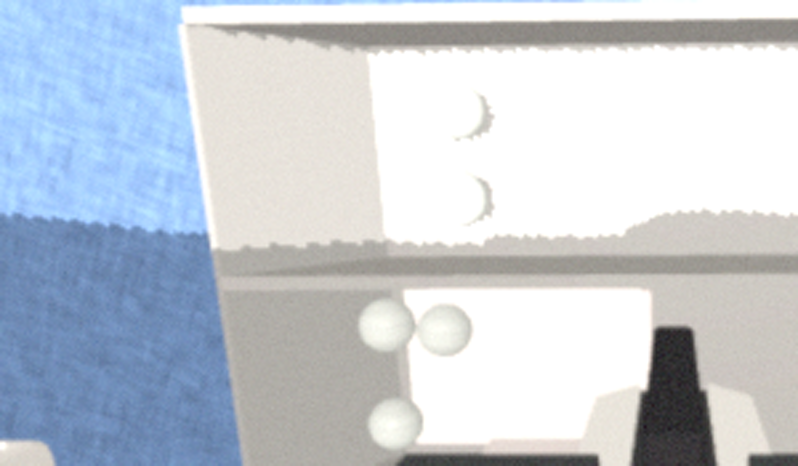

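Emit:
{"op": "drive_tool", "data": {"commands": [[-0.015, 0, 0, 0, -0.3, 0.05, 0], [-0.01, 0, 0, 0, -0.5, 0.05, 0], [0, 0, 0, 0, -0.4, 0.05, 0]]}}

```text
time_s: 14.3
eef_pos: [502.0, 263.9, 94.6]
tool_rot: [178.8, -0.2, 112.3]
force: [10.7, 5.0, 10.7]
finger_gap: 13.7
```

```bash
python3 st.py; python3 look.py 11
```

```text
[ -8.8 -31.7  88.6] [502.  263.9  94.6] [178.8  -0.2 112.3] [10.7  5.  10.7] [ 1.2 -2.6  0. ] 14.3
```

View pics/w11c.png

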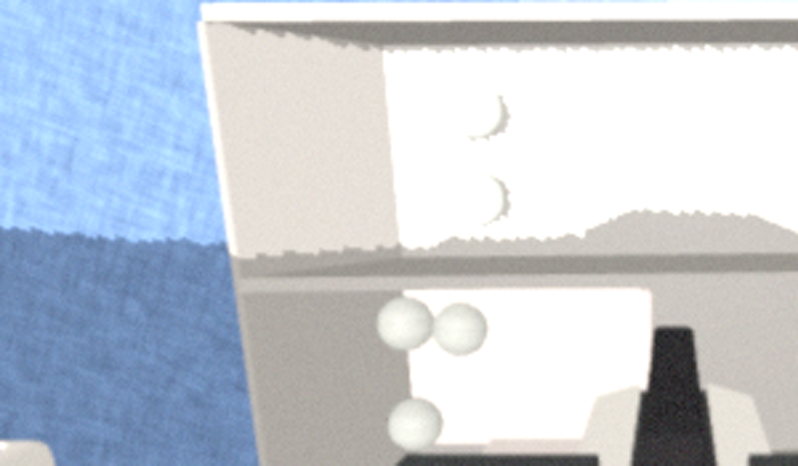

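Emit:
{"op": "drive_tool", "data": {"commands": [[0.05, 0, 0, 0, 0.15, -0.1, 0], [0.1, 0, 0, 0, 0.28, -0.15, 0], [0.1, 0, 0, 0, 0.28, -0.15, 0], [0.1, 0, 0, 0, 0.28, -0.15, 0]]}}

```text
time_s: 14.75
eef_pos: [509.3, 267.9, 101.6]
tool_rot: [-160.9, -0.3, 112.3]
force: [-0.5, 1.0, -1.7]
finger_gap: 13.4
```

```bash
python3 st.py; python3 look.py 12
```

```text
[ -0.6 -30.8  95.6] [509.3 267.9 101.6] [-160.9   -0.3  112.3] [-0.5  1.  -1.7] [ 0.1 -0.5  0. ] 14.75
```

View pics/w12c.png

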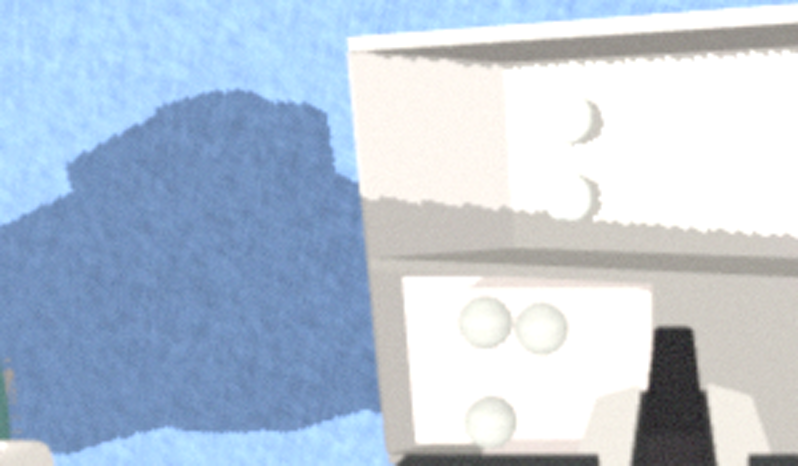

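Emit:
{"op": "drive_tool", "data": {"commands": [[0.06, 0, 0, 0, 0.2, -0.3, 0], [0, 0, 0, 0, 0, -0.5, 0]]}}

```text
time_s: 15.0
eef_pos: [514.1, 269.4, 105.4]
tool_rot: [-156.8, -0.2, 112.3]
force: [-0.3, -0.1, -3.0]
finger_gap: 13.4
```

```bash
python3 - <<'E'
from h import *
s=get_state();p=s['eef_pos'];r=s['tool_rot']
show(plan(p+np.array([0,0,150]),r,0,vmax=32))
P=cam('wrist')
E
python3 look.py 13
```

```text
at [514.1 269.4 105.4] [-156.8   -0.2  112.3] gap 13.4 F [-0.3 -0.1 -3. ] t 15.0
[[0,0,0,0.01,-1.18,-2.76,0],[0,0,0,0.01,-1.18,-2.76,0],[0,0,0,0.01,-1.18,-2.76,0],[0,0,0,0.01,-1.18,-2.76,0],[0,0,0,0.01,-1.18,-2.76,0]]
```

View pics/w13c.png

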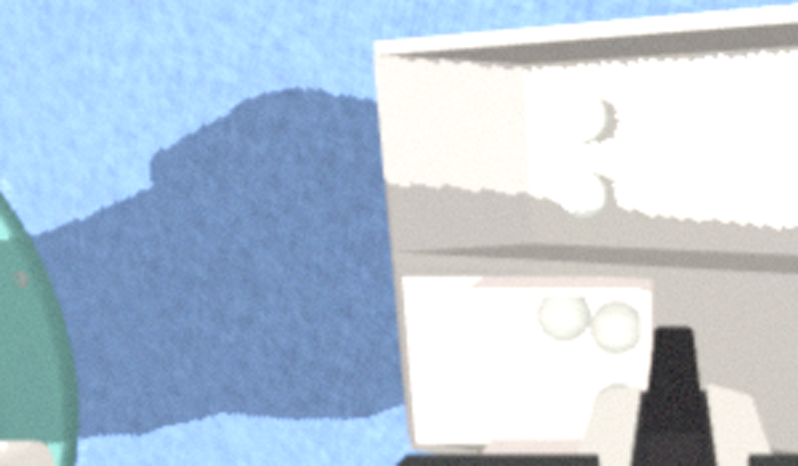

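Emit:
{"op": "drive_tool", "data": {"commands": [[0, 0, 0, 0, -0.8, -1.8, 0], [0, 0, 0, 0, -1.0, -2.4, 0], [0, 0, 0, 0, -1.2, -2.8, 0], [0, 0, 0, 0, -1.2, -2.8, 0], [0, 0, 0, 0, -1.0, -2.4, 0]]}}

```text
time_s: 15.55
eef_pos: [510.9, 267.3, 240.8]
tool_rot: [-157.4, -0.2, 112.3]
force: [-0.2, 0.1, -2.0]
finger_gap: 13.5
```

```bash
python3 st.py; python3 look.py 14
```

```text
[  0.6 -32.  234.8] [510.9 267.3 240.8] [-157.4   -0.2  112.3] [-0.2  0.1 -2. ] [ 0.2 -0.5 -0. ] 15.55
```

View pics/w14c.png

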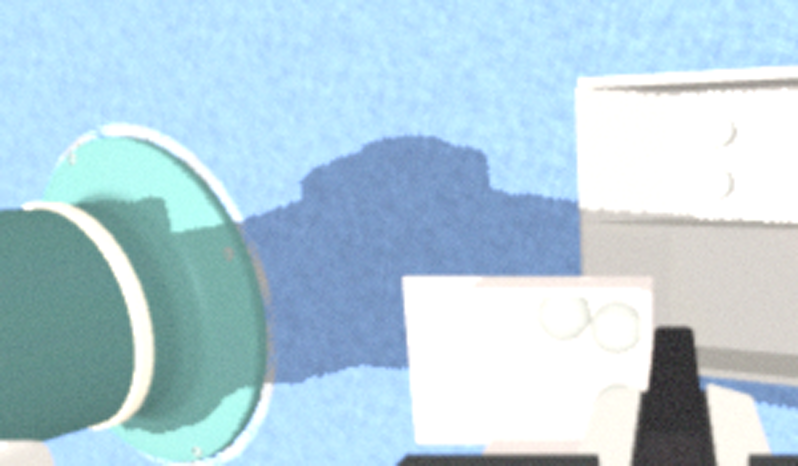

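```bash
cat >> h.py <<'E'
H=np.array([638,-91.0]); HY=9.9
def hold2w(x,y,z): 
    c,s=np.cos(np.radians(HY)),np.sin(np.radians(HY)); return [H[0]+c*x-s*y,H[1]+s*x+c*y,z]
E
python3 - <<'E'
from h import *
print(hold2w(127,5,260))
show(plan(hold2w(127,5,260),[-157.4,0,99.9],0,vmax=38))
E
```

```text
[np.float64(762.2492389202592), np.float64(-64.23945763374113), 260]
at [512.1 267.7 245. ] [-157.7   -0.3  112.3] gap 13.8 F [0.7 0.7 2.6] t 15.6
[[0,0.007,0.018,-3.65,0.83,-0.51,0],[0,0.007,0.018,-3.63,0.9,-0.53,0],[0,0.007,0.018,-3.61,0.96,-0.56,0],[0,0.007,0.018,-3.59,1.03,-0.59,0],[0,0.007,0.018,-3.57,1.09,-0.61,0]]
[[0,0.007,0.018,-3.54,1.16,-0.64,0],[0,0.007,0.018,-3.52,1.22,-0.66,0],[0,0.007,0.018,-3.49,1.29,-0.69,0],[0,0.007,0.018,-3.46,1.35,-0.71,0],[0,0.007,0.018,-3.43,1.41,-0.74,0]]
[[0,0.007,0.018,-3.4,1.48,-0.76,0]]
```

Accelerate gently.

Emit:
{"op": "drive_tool", "data": {"commands": [[0, 0.007, 0.018, -1.2, 0.3, -0.2, 0], [0, 0.007, 0.018, -2.4, 0.6, -0.4, 0], [0, 0.007, 0.018, -3.0, 0.8, -0.5, 0], [0, 0.007, 0.018, -3.4, 1.0, -0.6, 0], [0, 0.007, 0.018, -3.4, 1.1, -0.6, 0]]}}

```text
time_s: 16.1
eef_pos: [598.6, 154.4, 251.2]
tool_rot: [-158.2, -0.4, 106.8]
force: [0.9, -0.4, -2.4]
finger_gap: 13.6
```

Emit:
{"op": "drive_tool", "data": {"commands": [[0, 0.007, 0.018, -3.4, 1.1, -0.6, 0], [0, 0.007, 0.018, -3.4, 1.2, -0.6, 0], [0, 0.007, 0.018, -3.4, 1.3, -0.7, 0], [0, 0.007, 0.018, -3.2, 1.3, -0.7, 0], [0, 0.007, 0.018, -3.0, 1.3, -0.7, 0]]}}

```text
time_s: 16.6
eef_pos: [710.0, 0.5, 254.2]
tool_rot: [-158.4, -0.3, 100.6]
force: [-0.5, 1.4, -1.2]
finger_gap: 13.6
```

```bash
python3 - <<'E'
from h import *
show(plan(hold2w(127,5,240),[-157.4,0,99.9],0,vmax=30))
E
```

```text
at [7.100e+02 5.000e-01 2.542e+02] [-158.4   -0.3  100.6] gap 13.6 F [-0.5  1.4 -1.2] t 16.6
[[0.006,0,0.004,-2.44,1.4,-0.05,0],[0.006,0,0.004,-2.44,1.41,-0.06,0],[0.006,0,0.004,-2.43,1.42,-0.07,0]]
```

Emit:
{"op": "drive_tool", "data": {"commands": [[0, 0, 0.004, -2.5, 1.4, -0.1, 0], [0, 0, 0.004, -2.3, 1.4, -0.1, 0], [0, 0, 0.004, -1.6, 1.2, 0, 0], [0, 0, 0, -0.4, 0.4, 0, 0], [0, 0, 0, 0, 0, 0, 0]]}}

```text
time_s: 17.1
eef_pos: [764.5, -73.7, 233.6]
tool_rot: [-158.4, 0.2, 99.1]
force: [0.3, 0.5, -2.5]
finger_gap: 13.5
```

```bash
python3 - <<'E'
from h import *
import pickle
s=get_state();P=cam('wrist');print(s['eef_pos'],s['tool_rot']);snap('wrist','w15.png',scale=1.5);pickle.dump((P,s),open('P15.pkl','wb'))
snap('top','t15.png',crop=(190,70,350,220),scale=5)
E
```

```text
[764.45259406 -73.68979001 233.64258159] [-158.40878691    0.24955957   99.09246661]
```

View pics/w15.png

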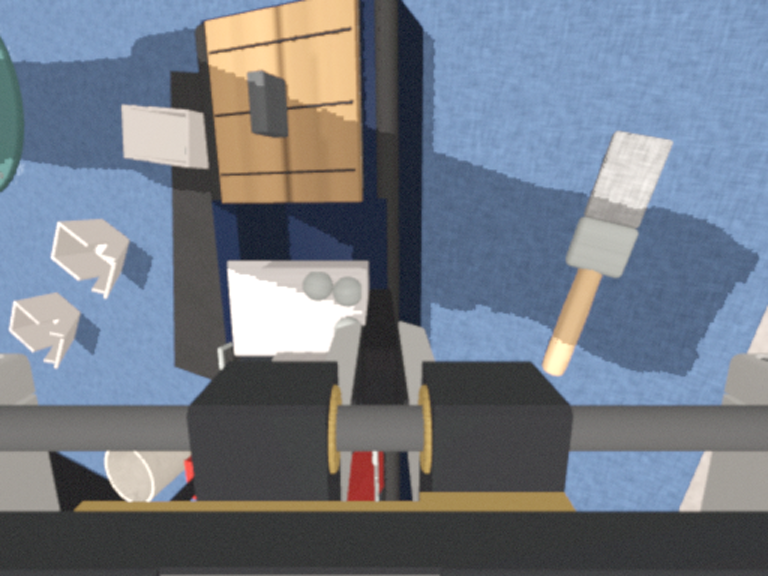

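View pics/t15.png

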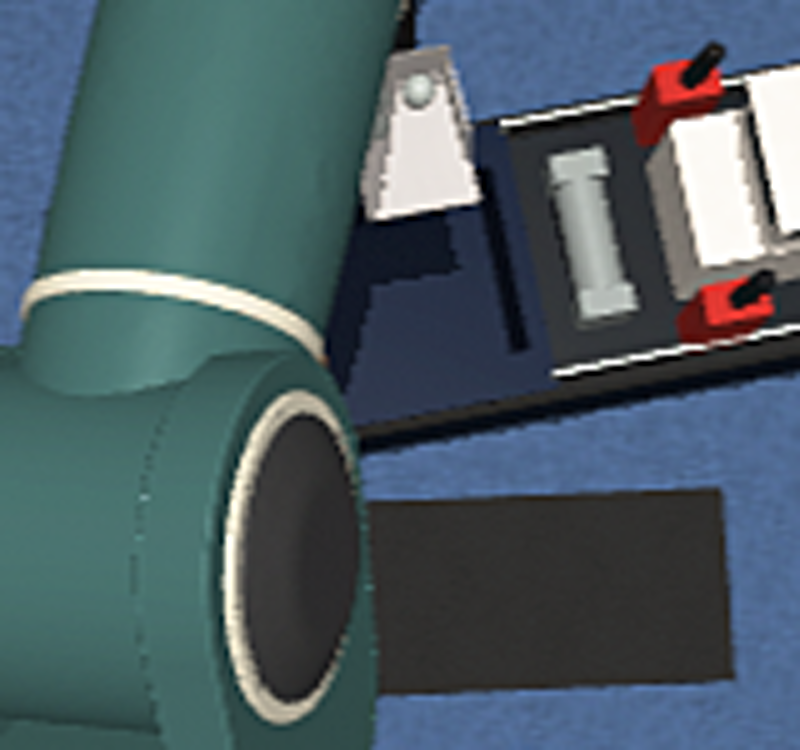

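```bash
python3 - <<'E'
from h import *
np.set_printoptions(precision=1,suppress=True)
T=lambda x,y:(x/5+190-.4,y/5+70-.4)
a,b=[atz('top',T(*p),98) for p in((491,166),(526,351))]; print(a,b,np.linalg.norm(a-b))
m=(a+b)/2; u=(a-b)/np.linalg.norm(a-b); print(np.degrees(np.arctan2(u[1],u[0]))); print('hold',m[:2]+60*np.array([-u[1],u[0]]))
c=lambda x,y:(x/5+195-.4,y/5+80-.4)
print(m)
P=cam('top');R=np.array(P[0]['R']);print(-R.T@P[0]['t'])
E
```

```text
[ 703.7 -143.    98. ] [ 594.2 -159.7   98. ] 110.82613892357453
8.668730679435393
hold [639.9 -92.1]
[ 648.9 -151.4   98. ]
[ 325.3  -11.  1258.8]
```

```bash
cat >> h.py <<'E'
def pourpose(theta,lipx,lipy,lipz,off=5):
    t=np.radians(theta); x=lipx+91.4*np.cos(t)-87*np.sin(t); z=lipz+91.4*np.sin(t)+87*np.cos(t)
    return hold2w(x,lipy+off,z),[180-theta,0,HY+90]
E
python3 - <<'E'
from h import *
a=pourpose(-10,28,0,118);b=pourpose(20,27,0,113);c=pourpose(48,25,0,110)
print(a,b,c)
show(plan(*a,0,vmax=25,wmax=6));print()
show(plan(*b,0,wmax=6,vmax=25,start=a));print();show(plan(*c,0,wmax=7,vmax=30,start=b))
E
```

```text
([np.float64(768.2769456484342), np.float64(-63.187454402213035), np.float64(187.80683107330466)], [190, 0, 99.9]) ([np.float64(719.0346137916775), np.float64(-71.7816170875251), np.float64(226.01389910834013)], [160, 0, 99.9]) ([np.float64(658.3250690913363), np.float64(-82.37712879529101), np.float64(236.1377998018545)], [132, 0, 99.9])
at [764.2 -72.3 234.5] [-158.4    0.2   99.2] gap 13.7 F [-0.4  0.2 -1.7] t 17.2
[[-0.101,0,-0.007,0.43,1.11,2.07,0],[-0.101,0,-0.007,0.42,0.9,2.17,0]]

[[-0.087,-0,-0,0,-0.93,-0.48,0],[-0.087,-0,-0,0,-0.89,-0.56,0],[-0.087,-0,-0,0,-0.83,-0.64,0],[-0.087,-0,-0,0,-0.77,-0.71,0],[-0.087,-0,-0,0,-0.71,-0.77,0]]
[[-0.087,-0,-0,0,-0.64,-0.83,0]]

[[-0.122,0,0,-0,-1.36,-0.76,0],[-0.122,0,0,-0,-1.26,-0.92,0],[-0.122,0,0,-0,-1.14,-1.07,0],[-0.122,0,0,-0,-1,-1.2,0]]
```

Emit:
{"op": "drive_tool", "data": {"commands": [[-0.05, 0, -0.005, 0.3, 0.7, 1.3, 0], [-0.06, 0, -0.005, 0.3, 0.7, 1.4, 0], [-0.06, 0, 0, 0.2, 0.5, 1.3, 0], [-0.03, 0, 0, 0.1, 0.1, 0.5, 0], [0, 0, 0, 0, 0, 0, 0]]}}

```text
time_s: 17.7
eef_pos: [766.6, -55.6, 186.8]
tool_rot: [-170.6, -0.0, 100.1]
force: [0.2, -0.0, -1.3]
finger_gap: 13.7
```

```bash
python3 - <<'E'
from h import *
b=pourpose(20,27,0,113);c=pourpose(48,25,0,110)
show(plan(*b,0,wmax=6.5,vmax=25));print();show(plan(*c,0,wmax=7,vmax=30,start=b))
E
```

```text
at [766.6 -55.6 186.8] [-170.6   -0.   100.1] gap 13.7 F [ 0.2 -0.  -1.3] t 17.7
[[-0.103,-0,0.001,-0.15,-1.11,-0.61,0],[-0.103,-0,0.001,-0.15,-1.04,-0.72,0],[-0.103,-0,0.001,-0.15,-0.96,-0.83,0],[-0.103,-0,0.001,-0.15,-0.87,-0.92,0],[-0.103,-0,0.001,-0.15,-0.77,-1,0]]

[[-0.122,0,0,-0,-1.36,-0.76,0],[-0.122,0,0,-0,-1.26,-0.92,0],[-0.122,0,0,-0,-1.14,-1.07,0],[-0.122,0,0,-0,-1,-1.2,0]]
```

Emit:
{"op": "drive_tool", "data": {"commands": [[-0.1, 0, 0, -0.2, -1.1, -0.6, 0], [-0.1, 0, 0, -0.2, -1.0, -0.7, 0], [-0.1, 0, 0, -0.2, -0.9, -0.8, 0], [-0.12, 0, 0, -0.1, -1.1, -1.1, 0], [-0.12, 0, 0, -0.1, -1.1, -1.1, 0]]}}

```text
time_s: 18.2
eef_pos: [714.0, -66.6, 227.4]
tool_rot: [157.8, 0.0, 100.7]
force: [1.8, 0.6, -1.7]
finger_gap: 13.5
```

Emit:
{"op": "drive_tool", "data": {"commands": [[-0.12, 0, 0, 0, -1.3, -0.8, 0], [-0.12, 0, 0, 0, -1.2, -0.9, 0], [-0.12, 0, 0, 0, -1.1, -1.0, 0], [-0.12, 0, 0, 0, -1.0, -1.1, 0], [0, 0, 0, 0, 0, 0, 0]]}}

```text
time_s: 18.7
eef_pos: [674.8, -69.0, 235.4]
tool_rot: [138.1, -0.9, 101.6]
force: [0.1, -0.8, -2.2]
finger_gap: 13.3
```

```bash
python3 - <<'E'
from h import *
show(plan(*pourpose(48,25,0,110),0))
snap('wrist','w16.png',scale=1.5);snap('scene','s16.png',crop=(110,120,270,270),scale=4)
E
```

```text
at [674.8 -69.  235.4] [138.1  -0.9 101.6] gap 13.3 F [ 0.1 -0.8 -2.2] t 18.7
[[-0.107,-0.032,0.009,-0.98,-1.34,-1.32,0]]
```

View pics/w16.png

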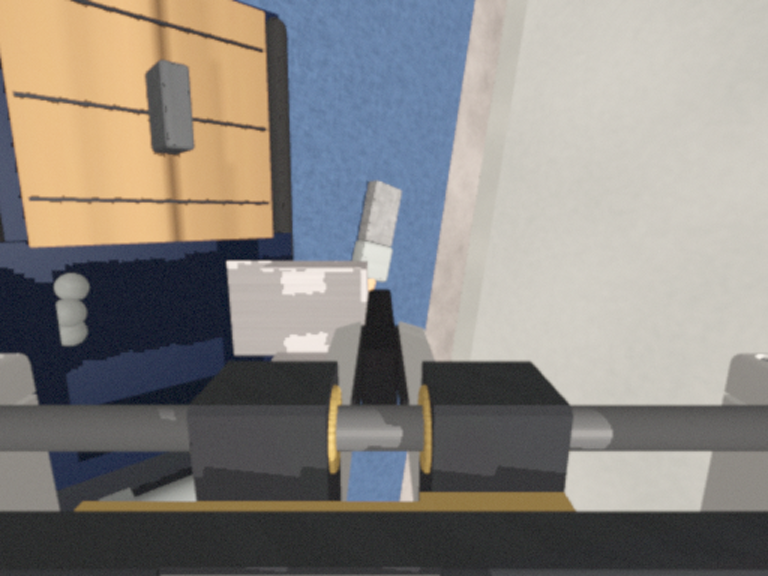

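View pics/s16.png

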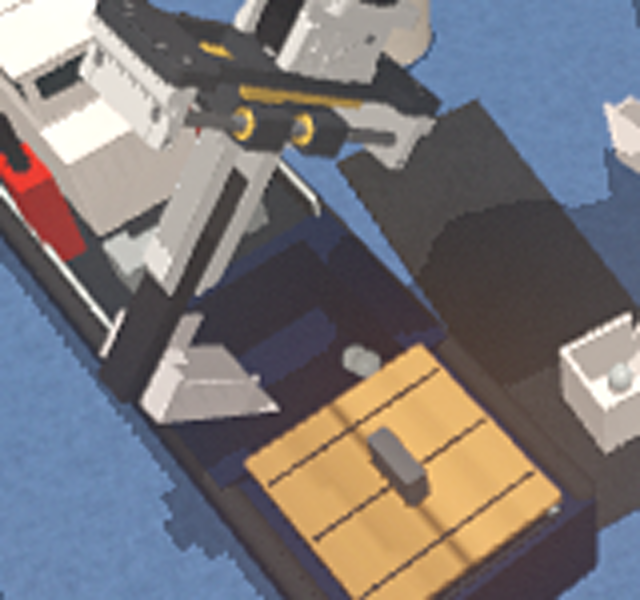

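```bash
cat >> h.py <<'E'
Q=(498,296.6,22.6)
def tr2w(x,y,z): 
    c,s=np.cos(np.radians(Q[2])),np.sin(np.radians(Q[2])); return [Q[0]+c*x-s*y,Q[1]+s*x+c*y,z+6]
E
python3 - <<'E'
from h import *
a=([690,-60,290],[180,0,102])
show(plan(*a,0,wmax=8,vmax=40));print()
show(plan(tr2w(70,40.4,190),[180,0,112.5],0,vmax=45,start=a))
E
```

```text
at [675.8 -68.5 235.8] [138.1  -0.9 101.6] gap 14.0 F [ 0.8 -0.5 -1.2] t 18.8
[[0.122,-0.002,-0.002,0.1,0.79,-0.5,0],[0.122,-0.002,-0.002,0.1,0.73,-0.59,0],[0.122,-0.002,-0.002,0.1,0.65,-0.68,0],[0.122,-0.002,-0.002,0.1,0.56,-0.75,0],[0.122,-0.002,-0.002,0.09,0.47,-0.81,0]]
[[0.122,-0.002,-0.002,0.09,0.37,-0.86,0]]

[[0,0,-0.017,4.01,-0.48,0.85,0],[0,0,-0.017,4.02,-0.41,0.85,0],[0,0,-0.017,4.03,-0.34,0.85,0],[0,0,-0.017,4.03,-0.27,0.85,0],[0,0,-0.017,4.03,-0.21,0.85,0]]
[[0,0,-0.017,4.04,-0.14,0.85,0],[0,0,-0.017,4.04,-0.07,0.85,0],[0,0,-0.017,4.04,-0.01,0.85,0],[0,0,-0.017,4.04,0.06,0.85,0],[0,0,-0.017,4.04,0.13,0.85,0]]
[[0,0,-0.017,4.04,0.2,0.85,0]]
```

Emit:
{"op": "drive_tool", "data": {"commands": [[0.12, 0, 0, 0.1, 0.8, -0.8, 0], [0.12, 0, 0, 0.1, 0.7, -1.0, 0], [0.12, 0, 0, 0.1, 0.6, -1.0, 0], [0.12, 0, 0, 0.1, 0.5, -1.0, 0], [0.12, 0, 0, 0.1, 0.4, -1.0, 0]]}}

```text
time_s: 19.3
eef_pos: [676.0, -61.0, 289.0]
tool_rot: [168.8, -0.7, 102.0]
force: [0.4, 0.3, -1.9]
finger_gap: 13.9
```

Emit:
{"op": "drive_tool", "data": {"commands": [[0.12, 0, -0.017, 2.5, 0, -0.5, 0], [0, 0, -0.017, 4, -0.5, 0, 0], [0, 0, -0.017, 4.2, -0.4, 0.8, 0], [0, 0, -0.017, 4.2, -0.3, 0.8, 0], [0, 0, -0.017, 4.2, -0.3, 0.8, 0]]}}

```text
time_s: 19.8
eef_pos: [620.1, 125.6, 274.9]
tool_rot: [176.2, 1.3, 106.6]
force: [1.3, 0.4, -1.6]
finger_gap: 13.7
```

```bash
python3 - <<'E'
from h import *
show(plan(tr2w(70,40.4,180),[180,0,112.5],0,vmax=42))
E
```

```text
at [620.1 125.6 274.9] [176.2   1.3 106.6] gap 13.7 F [ 1.3  0.4 -1.6] t 19.8
[[0.009,0.004,-0.015,3.55,-0.12,1.18,0],[0.009,0.004,-0.015,3.54,-0.05,1.2,0],[0.009,0.004,-0.015,3.54,0.01,1.21,0],[0.009,0.004,-0.015,3.53,0.07,1.22,0],[0.009,0.004,-0.015,3.53,0.13,1.24,0]]
[[0.009,0.004,-0.015,3.52,0.2,1.25,0],[0.009,0.004,-0.015,3.51,0.26,1.26,0]]
```

Emit:
{"op": "drive_tool", "data": {"commands": [[0.013, 0.004, -0.015, 3.5, -0.1, 1.2, 0], [0.013, 0.004, -0.015, 3.5, 0, 1.2, 0], [0.013, 0.004, -0.015, 3.5, 0, 1.2, 0], [0.013, 0.004, -0.015, 3.5, 0.1, 1.2, 0], [0.013, 0.004, -0.015, 3.5, 0.1, 1.2, 0]]}}

```text
time_s: 20.3
eef_pos: [566.3, 304.3, 214.3]
tool_rot: [179.8, 1.5, 111.4]
force: [0.4, -0.0, -0.7]
finger_gap: 13.5
```

```bash
python3 - <<'E'
from h import *
show(plan(tr2w(70,40.4,160),[180,0,112.5],0,vmax=20))
E
```

```text
at [566.3 304.3 214.3] [179.8   1.5 111.4] gap 13.5 F [ 0.4 -0.  -0.7] t 20.3
[[0.001,0.007,-0.005,1.52,0.06,1.17,0],[0.001,0.007,-0.005,1.51,0.07,1.18,0],[0.001,0.007,-0.005,1.51,0.08,1.19,0],[0.001,0.007,-0.005,1.5,0.09,1.2,0]]
```

Emit:
{"op": "drive_tool", "data": {"commands": [[0, 0.007, -0.005, 1.5, 0.1, 1.2, 0], [0, 0.007, -0.005, 1.5, 0.1, 1.2, 0], [0, 0.007, -0.005, 1.2, 0.1, 1.2, 0], [0, 0.005, -0.005, 0.8, 0.1, 1.0, 0], [0, 0, 0, 0, 0, 0, 0]]}}

```text
time_s: 20.8
eef_pos: [549.0, 360.5, 164.2]
tool_rot: [179.8, 0.6, 113.0]
force: [0.4, -0.5, -0.7]
finger_gap: 13.8
```

Emit:
{"op": "drive_tool", "data": {"commands": [[0, 0, 0, 0, 0, 0, 0]]}}

```text
time_s: 20.9
eef_pos: [549.7, 359.6, 164.3]
tool_rot: [179.8, 0.6, 113.0]
force: [-0.0, 0.7, -0.7]
finger_gap: 13.7
```

```bash
python3 st.py; python3 look.py 17 1.2
```

```text
[ 71.9  38.3 158.3] [549.7 359.6 164.3] [179.8   0.6 113. ] [-0.   0.7 -0.7] [-0.1  0.  -0. ] 20.9
```

View pics/w17c.png

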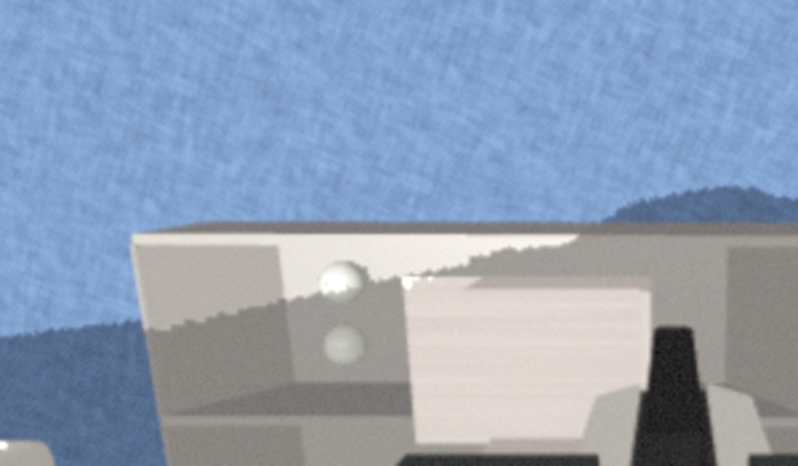

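```bash
cat > chk.py <<'E'
from fitA import *
k=sys.argv[1]; P,s=pickle.load(open('P%s.pkl'%k,'rb')); q=Q
g=Ro.from_euler('z',q[2],degrees=True)
for l in((-128.3,0,44),(-97.5,2,0),(-128.3,70,44),(97.5,2,0),(0,70,44),(128.3,70,44)):
    p=proj('',g.apply(l)+[q[0],q[1],6],P); print(l,(p[0]+.31)*2.66,(p[1]-70+.31)*2.66)
E
python3 chk.py 17
python3 - <<'E'
from fitA import *
w=lambda x,y:(x/2.66-.31,y/2.66+70-.31)
run('17',[((-128.3,0,44),(163,417)),((-97.5,2,0),(293,382)),((-128.3,70,44),(133,245)),((97.5,70,44),(690,243))][:3],w,[(402,277),(416,442),(651,277)])
E
```

```text
(-128.3, 0, 44) 163.84792347842495 417.60217040704856
(-97.5, 2, 0) 295.3361964270405 379.7043153443285
(-128.3, 70, 44) 134.85037137858453 241.3967932488074
(97.5, 2, 0) 724.5076837503262 382.40893742689923
(0, 70, 44) 477.76887947258734 243.91853865979652
(128.3, 70, 44) 818.8903682401128 246.42706919572615
[497.6 295.5  22.6] [-0.3  0.9  0.3 -0.2  0.1 -0.6]
scoop [-18.7  62.8  71.3]
scoop [-18.4   2.4  71.3]
scoop [66.5 63.5 71.3]
TCP [ 72.7  39.2 158.3]
```

Emit:
{"op": "drive_tool", "data": {"commands": [[0.003, 0.01, 0.008, 0.2, 0, 0.8, 0], [0, 0, 0, 0.05, 0, 1.0, 0], [0, 0, 0, 0, 0, 1.0, 0], [0, 0, 0, 0, 0, 0.5, 0], [0, 0, 0, 0, 0, 0, 0]]}}

```text
time_s: 21.45
eef_pos: [550.5, 359.3, 129.5]
tool_rot: [179.9, 0.0, 112.2]
force: [0.1, 0.4, -1.3]
finger_gap: 13.9
```

```bash
python3 st.py
```

```text
[ 72.6  37.7 123.5] [550.5 359.3 129.5] [179.9   0.  112.2] [ 0.1  0.4 -1.3] [0.  0.  0.1] 21.45
```

Emit:
{"op": "drive_tool", "data": {"commands": [[0, 0, -0.003, 0.25, 0, 0.3, 0], [0, 0, 0, 0.1, 0, 0.8, 0], [0, 0, 0, 0, 0, 0.5, 0], [0, 0, 0, 0, 0, 0, 0]]}}

```text
time_s: 21.85
eef_pos: [549.1, 363.1, 112.2]
tool_rot: [179.9, 0.0, 112.4]
force: [-0.5, -0.3, -1.6]
finger_gap: 13.5
```

```bash
python3 st.py; python3 look.py 18 1.2; python3 chk.py 18
```

```text
[ 72.7  41.7 106.2] [549.1 363.1 112.2] [179.9   0.  112.4] [-0.5 -0.3 -1.6] [-0.   0.1 -0. ] 21.85
(-128.3, 0, 44) 61.38911070547301 490.52114607263405
(-97.5, 2, 0) 230.6029807277005 435.853909890584
(-128.3, 70, 44) 18.598686666736672 281.2848042469849
(97.5, 2, 0) 733.315768463204 434.66009082561845
(0, 70, 44) 433.6769421951928 280.47144697435664
(128.3, 70, 44) 847.8335662216084 279.6598956640376
```

View pics/w18c.png

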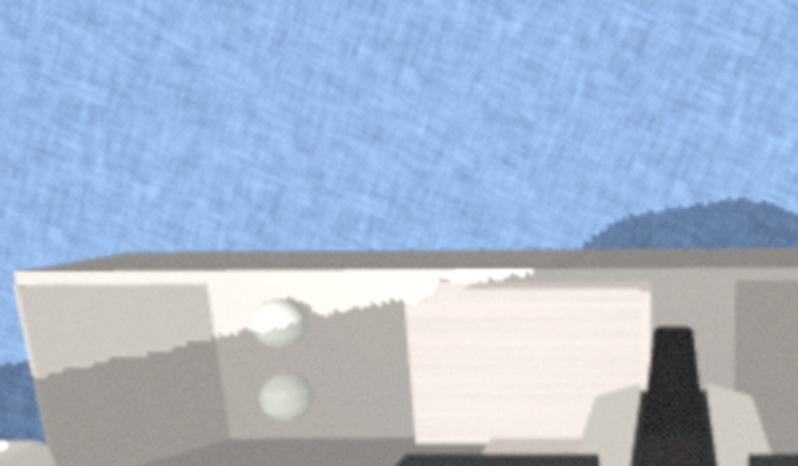

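Emit:
{"op": "drive_tool", "data": {"commands": [[0, 0, 0, -0.1, 0, 0.6, 0], [0, 0, 0, 0, 0, 0.6, 0], [0, 0, 0, 0, 0, 0.3, 0], [0, 0, 0, 0, 0, 0.15, 0], [0, 0, 0, 0, 0, 0, 0]]}}

```text
time_s: 22.4
eef_pos: [549.8, 362.1, 94.8]
tool_rot: [179.9, 0.0, 112.4]
force: [1.0, -0.5, -2.1]
finger_gap: 13.8
```

```bash
python3 st.py
```

```text
[73.  40.5 88.8] [549.8 362.1  94.8] [179.9   0.  112.4] [ 1.  -0.5 -2.1] [ 0.  0. -0.] 22.4
```

Nearly on the floor; set down and push toward the near end, holding pitch.

Emit:
{"op": "drive_tool", "data": {"commands": [[-0.003, 0, 0, 0, -0.4, 0.15, 0], [0, 0, 0, 0, -0.7, 0.08, 0], [0.003, 0, 0, 0, -0.7, 0.05, 0], [0.004, 0, 0, 0, -0.7, 0.05, 0], [0.004, 0, 0, 0, -0.7, 0.05, 0]]}}

```text
time_s: 22.9
eef_pos: [521.5, 350.2, 93.1]
tool_rot: [179.9, -0.0, 112.4]
force: [2.2, 1.2, 2.6]
finger_gap: 13.6
```

```bash
python3 st.py
```

```text
[42.3 40.5 87.1] [521.5 350.2  93.1] [179.9  -0.  112.4] [2.2 1.2 2.6] [ 0.2 -0.5 -0.1] 22.9
```

Emit:
{"op": "drive_tool", "data": {"commands": [[0.003, 0, 0, 0, -0.7, 0.05, 0], [0.004, 0, 0, 0, -0.7, 0.05, 0], [0.004, 0, 0, 0, -0.7, 0.05, 0], [0.004, 0, 0, 0, -0.7, 0.05, 0], [0.004, 0, 0, 0, -0.6, 0.05, 0]]}}

```text
time_s: 23.4
eef_pos: [489.9, 338.0, 92.9]
tool_rot: [-179.4, -0.1, 112.4]
force: [4.6, 1.7, 5.3]
finger_gap: 13.7
```

```bash
python3 st.py; python3 look.py 19 1.2
```

```text
[ 8.4 41.3 86.9] [489.9 338.   92.9] [-179.4   -0.1  112.4] [4.6 1.7 5.3] [ 0.6 -1.4 -0.1] 23.4
```

View pics/w19c.png

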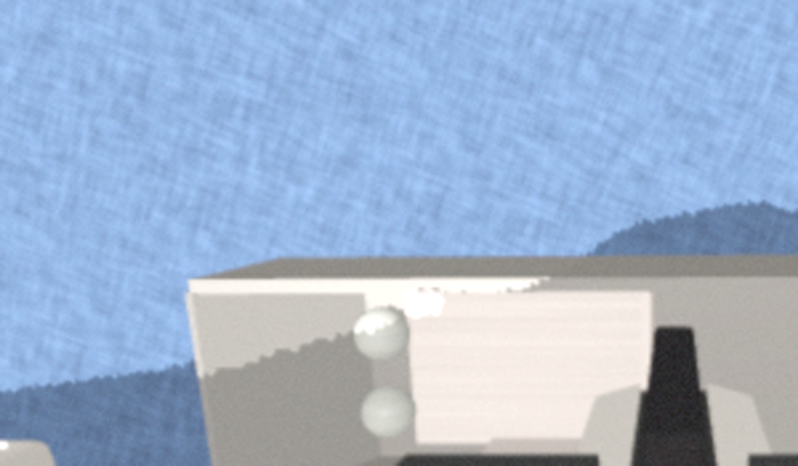

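Lip is ~15 mm short of the end wall with both balls ahead; push the rest.

Emit:
{"op": "drive_tool", "data": {"commands": [[-0.008, 0, 0, 0, -0.6, 0.05, 0], [-0.004, 0, 0, 0, -0.6, 0.05, 0], [0, 0, 0, 0, -0.4, 0.05, 0]]}}

```text
time_s: 23.75
eef_pos: [476.0, 332.3, 93.4]
tool_rot: [179.6, -0.2, 112.4]
force: [6.2, 1.7, 8.3]
finger_gap: 13.6
```

```bash
python3 st.py; python3 look.py 20 1.2
```

```text
[-6.6 41.4 87.4] [476.  332.3  93.4] [179.6  -0.2 112.4] [6.2 1.7 8.3] [ 0.3 -1.1 -0. ] 23.75
```

View pics/w20c.png

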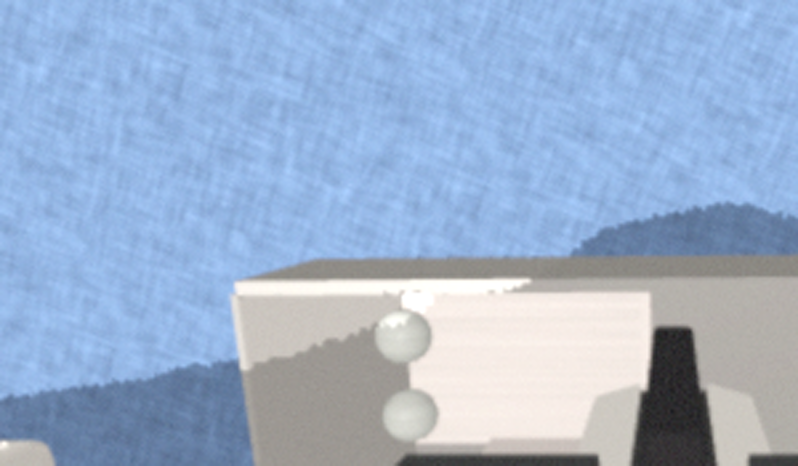

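Emit:
{"op": "drive_tool", "data": {"commands": [[0, 0, 0, 0, -0.35, 0.05, 0], [0.05, 0, 0, 0, 0.15, -0.1, 0], [0.1, 0, 0, 0, 0.28, -0.15, 0], [0.1, 0, 0, 0, 0.28, -0.15, 0], [0.1, 0, 0, 0, 0.28, -0.15, 0]]}}

```text
time_s: 24.3
eef_pos: [479.0, 334.9, 100.0]
tool_rot: [-159.8, -0.3, 112.5]
force: [0.5, -0.4, -1.9]
finger_gap: 13.4
```

Emit:
{"op": "drive_tool", "data": {"commands": [[0.08, 0, 0, 0, 0.25, -0.3, 0], [0, 0, 0, 0, 0, -0.5, 0], [0, 0, 0, 0, 0, 0, 0]]}}

```text
time_s: 24.6
eef_pos: [482.8, 335.8, 103.9]
tool_rot: [-154.6, -0.2, 112.5]
force: [-0.1, 0.3, -1.5]
finger_gap: 13.8
```

```bash
python3 st.py; python3 look.py 21 1.2
```

```text
[ 1.  42.  97.9] [482.8 335.8 103.9] [-154.6   -0.2  112.5] [-0.1  0.3 -1.5] [ 0.2 -0.6 -0.1] 24.6
```

View pics/w21c.png

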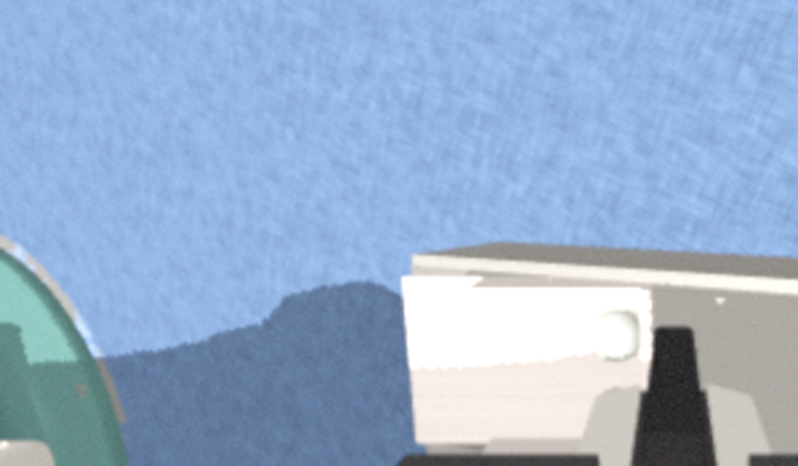

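```bash
python3 - <<'E'
from h import *
s=get_state();p=s['eef_pos'];r=s['tool_rot']
show(plan(p+np.array([0,0,140]),r,0,vmax=30))
E
```

```text
at [482.3 335.5 103.6] [-154.5   -0.2  112.5] gap 13.7 F [-0.4 -0.3 -2.5] t 24.65
[[0,0,0,0.01,-1.2,-2.53,0],[0,0,0,0.01,-1.2,-2.53,0],[0,0,0,0.01,-1.2,-2.53,0],[0,0,0,0.01,-1.2,-2.53,0],[0,0,0,0.01,-1.2,-2.53,0]]
```

Emit:
{"op": "drive_tool", "data": {"commands": [[0, 0, 0, 0, -0.9, -1.8, 0], [0, 0, 0, 0, -1.1, -2.4, 0], [0, 0, 0, 0, -1.3, -2.7, 0], [0, 0, 0, 0, -1.3, -2.7, 0], [0, 0, 0, 0, -1.2, -2.4, 0]]}}

```text
time_s: 25.15
eef_pos: [477.2, 333.3, 245.3]
tool_rot: [-154.6, -0.2, 112.6]
force: [-0.5, -1.1, -2.6]
finger_gap: 13.6
```

```bash
python3 st.py; python3 - <<'E'
from h import *
snap('wrist','w22.png',scale=1.5); snap('scene','s22.png',crop=(230,180,430,384),scale=3);snap('top','t22.png',crop=(80,110,240,240),scale=4.5)
show(plan(hold2w(127,5,240),[-157.4,0,99.9],0,vmax=38))
E
```

```text
[ -5.1  41.9 239.3] [477.2 333.3 245.3] [-154.6   -0.2  112.6] [-0.5 -1.1 -2.6] [ 0.3 -0.6  0.1] 25.15
at [477.9 333.8 245.2] [-154.7   -0.3  112.6] gap 13.7 F [ 0.2  0.9 -1.6] t 25.3
[[-0.004,0.007,0.016,-3.67,0.77,-0.34,0],[-0.004,0.007,0.016,-3.65,0.83,-0.36,0],[-0.004,0.007,0.016,-3.64,0.89,-0.38,0],[-0.004,0.007,0.016,-3.62,0.95,-0.4,0],[-0.004,0.007,0.016,-3.6,1.01,-0.42,0]]
[[-0.004,0.007,0.016,-3.58,1.06,-0.44,0],[-0.004,0.007,0.016,-3.56,1.12,-0.46,0],[-0.004,0.007,0.016,-3.54,1.18,-0.48,0],[-0.004,0.007,0.016,-3.52,1.24,-0.5,0],[-0.004,0.007,0.016,-3.5,1.29,-0.52,0]]
[[-0.004,0.007,0.016,-3.47,1.35,-0.54,0],[-0.004,0.007,0.016,-3.45,1.41,-0.55,0],[-0.004,0.007,0.016,-3.42,1.46,-0.57,0]]
```

View pics/w22.png

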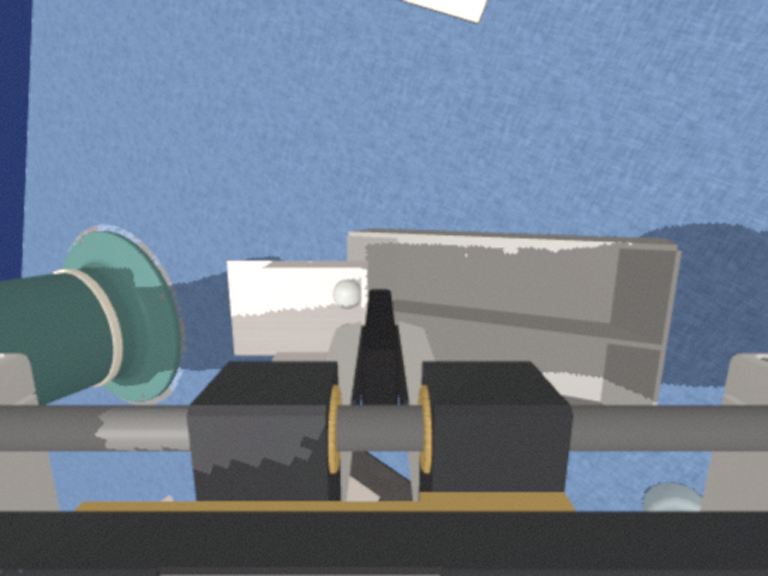

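View pics/s22.png

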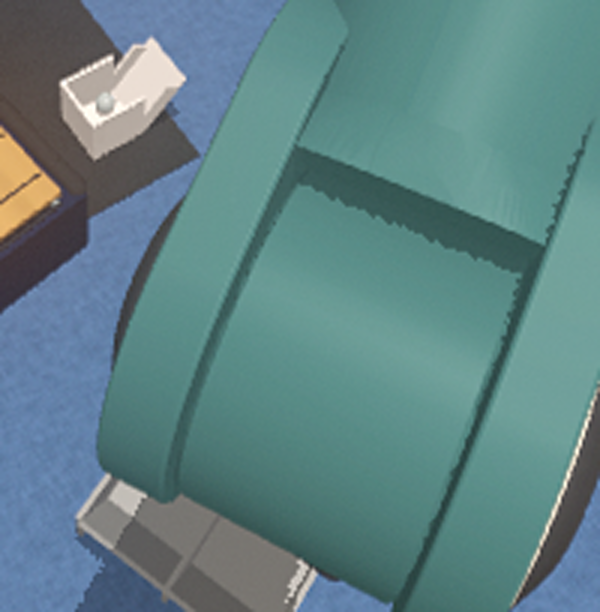

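View pics/t22.png

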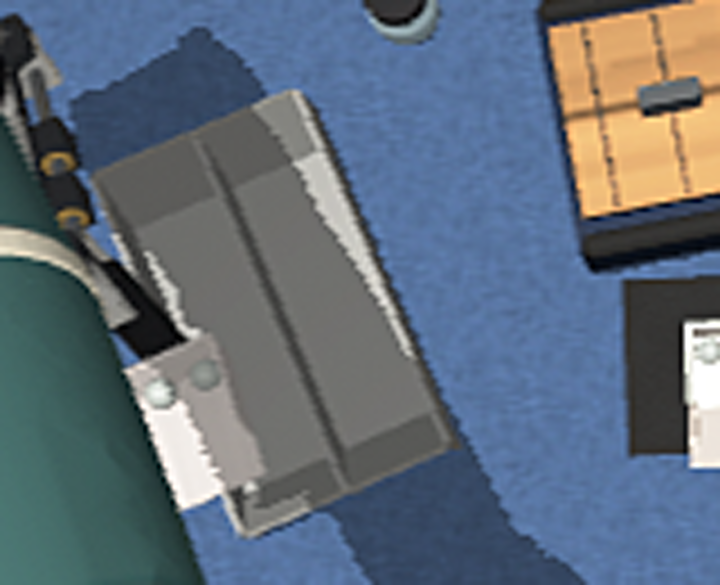

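Top view shows both balls in the scoop ((160,390) and (205,373)) and an empty trough. To the hold again.

Emit:
{"op": "drive_tool", "data": {"commands": [[0, 0.007, 0.016, -1.2, 0.3, -0.2, 0], [0, 0.007, 0.016, -2.4, 0.6, -0.3, 0], [0, 0.007, 0.016, -3.0, 0.8, -0.5, 0], [0, 0.007, 0.016, -3.5, 0.9, -0.6, 0], [0, 0.007, 0.016, -3.6, 1.0, -0.6, 0]]}}

```text
time_s: 25.8
eef_pos: [565.6, 213.3, 247.9]
tool_rot: [-154.5, -0.1, 107.5]
force: [-0.3, 0.5, -1.8]
finger_gap: 13.6
```

Emit:
{"op": "drive_tool", "data": {"commands": [[0, 0.007, 0.016, -3.6, 1.1, -0.6, 0], [0, 0.007, 0.016, -3.6, 1.1, -0.6, 0], [0, 0.007, 0.016, -3.6, 1.2, -0.6, 0], [0, 0.007, 0.016, -3.5, 1.2, -0.6, 0], [0, 0.007, 0.016, -3.5, 1.3, -0.5, 0]]}}

```text
time_s: 26.3
eef_pos: [680.4, 38.4, 245.7]
tool_rot: [-154.2, 0.4, 101.6]
force: [1.2, 0.7, -1.5]
finger_gap: 13.3
```

```bash
python3 - <<'E'
from h import *
show(plan(hold2w(127,7,240),[-157.4,0,99.9],0,vmax=34))
E
```

```text
at [680.4  38.4 245.7] [-154.2    0.4  101.6] gap 13.3 F [ 1.2  0.7 -1.5] t 26.3
[[-0.014,0.004,0.006,-2.87,1.41,-0.51,0],[-0.014,0.004,0.006,-2.86,1.44,-0.5,0],[-0.014,0.004,0.006,-2.85,1.46,-0.49,0],[-0.014,0.004,0.006,-2.84,1.49,-0.48,0]]
```

Emit:
{"op": "drive_tool", "data": {"commands": [[-0.01, 0, 0.006, -2.9, 1.4, -0.5, 0], [-0.01, 0, 0.006, -2.8, 1.4, -0.5, 0], [-0.01, 0, 0.006, -2.4, 1.4, -0.4, 0], [-0.01, 0, 0.006, -1.4, 1.0, -0.2, 0], [0, 0, 0, 0, 0, 0, 0]]}}

```text
time_s: 26.8
eef_pos: [752.4, -70.2, 232.6]
tool_rot: [-155.9, 1.4, 99.1]
force: [0.1, -0.4, -2.8]
finger_gap: 13.7
```

```bash
python3 - <<'E'
from h import *
show(plan(*pourpose(-10,28,4,118,4.5),0,vmax=20,wmax=4))
E
```

```text
at [752.4 -70.2 232.6] [-155.9    1.4   99.1] gap 13.7 F [ 0.1 -0.4 -2.8] t 26.8
[[-0.062,0.005,-0.005,0.23,0.84,0.85,0],[-0.062,0.005,-0.005,0.22,0.78,0.9,0],[-0.062,0.005,-0.005,0.21,0.73,0.95,0],[-0.062,0.005,-0.005,0.2,0.67,0.99,0]]
```

Emit:
{"op": "drive_tool", "data": {"commands": [[-0.06, 0.005, -0.005, 0.2, 0.8, 0.9, 0], [-0.06, 0.005, -0.005, 0.2, 0.8, 0.9, 0], [-0.06, 0.005, -0.005, 0.2, 0.7, 0.9, 0], [-0.06, 0.005, -0.003, 0.1, 0.6, 0.9, 0], [0, 0, 0, 0, 0, 0, 0]]}}

```text
time_s: 27.3
eef_pos: [763.6, -71.1, 182.7]
tool_rot: [-169.6, 0.1, 99.3]
force: [0.4, -0.4, -1.8]
finger_gap: 13.3
```

```bash
python3 - <<'E'
from h import *
b=pourpose(20,27,3,113,4.5);c=pourpose(48,25,3,110,4.5)
show(plan(*b,0,wmax=6.5,vmax=25));print();show(plan(*c,0,wmax=7,vmax=30,start=b))
E
```

```text
at [763.6 -71.1 182.7] [-1.696e+02  1.000e-01  9.930e+01] gap 13.3 F [ 0.4 -0.4 -1.8] t 27.3
[[-0.106,0.001,-0.002,0.18,-1.02,-0.69,0],[-0.106,0.001,-0.002,0.18,-0.95,-0.8,0],[-0.106,0.001,-0.002,0.18,-0.86,-0.89,0],[-0.106,0.001,-0.002,0.19,-0.76,-0.98,0],[-0.106,0.001,-0.002,0.19,-0.65,-1.05,0]]

[[-0.122,0,0,-0,-1.36,-0.76,0],[-0.122,0,0,-0,-1.26,-0.92,0],[-0.122,0,0,-0,-1.14,-1.07,0],[-0.122,0,0,-0,-1,-1.2,0]]
```

Emit:
{"op": "drive_tool", "data": {"commands": [[-0.1, 0, 0, 0.2, -1.0, -0.8, 0], [-0.1, 0, 0, 0.2, -1.0, -0.8, 0], [-0.1, 0, 0, 0.2, -0.9, -0.9, 0], [-0.12, 0, 0, 0.2, -1.0, -1.1, 0], [-0.12, 0, 0, 0.1, -1.1, -1.1, 0]]}}

```text
time_s: 27.8
eef_pos: [708.8, -73.3, 223.6]
tool_rot: [159.6, 0.3, 99.2]
force: [1.9, -0.8, -1.6]
finger_gap: 13.4
```

Emit:
{"op": "drive_tool", "data": {"commands": [[-0.12, 0, 0, 0, -1.3, -0.8, 0], [-0.12, 0, 0, 0, -1.2, -0.9, 0], [-0.12, 0, 0, 0, -1.1, -1.0, 0], [-0.12, 0, 0, 0, -1.0, -1.1, 0], [0, 0, 0, 0, 0, 0, 0]]}}

```text
time_s: 28.3
eef_pos: [665.2, -77.1, 233.6]
tool_rot: [138.2, -0.9, 100.2]
force: [0.6, -1.0, -1.4]
finger_gap: 13.7
```

```bash
python3 - <<'E'
from h import *
show(plan(*pourpose(48,25,3,110),0))
snap('wrist','w23.png',scale=1.5);snap('scene','s23.png',crop=(110,120,270,270),scale=4)
E
```

```text
at [665.2 -77.1 233.6] [138.2  -0.9 100.2] gap 13.7 F [ 0.6 -1.  -1.4] t 28.3
[[-0.108,-0.014,-0.007,-0.09,-0.4,-0.7,0]]
```

View pics/w23.png

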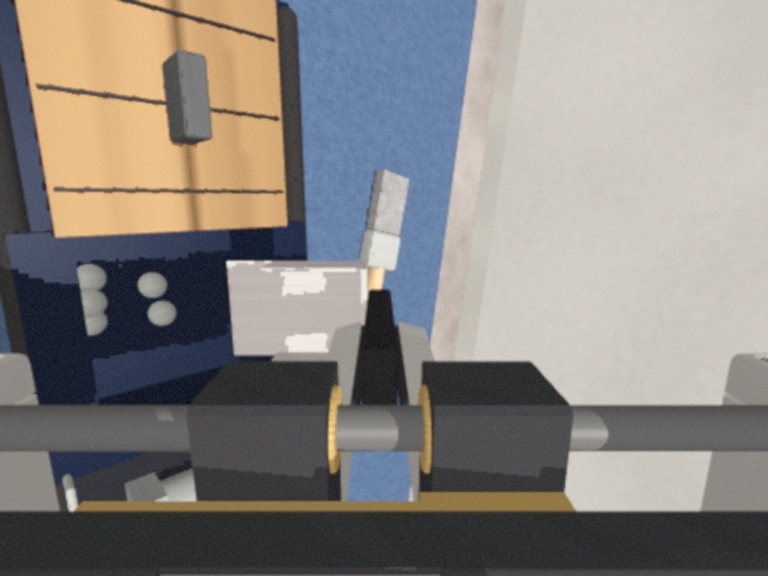

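```bash
python3 - <<'E'
from h import *
a=([640,-75,285],[180,0,90]);b=([520,-100,270],[180,0,48]);c=([465,-236,180],[180,0,6.5])
show(plan(*a,0,wmax=8,vmax=40));print()
show(plan(*b,0,start=a));print();show(plan(*c,0,start=b))
E
```

```text
at [666.6 -76.5 234.2] [138.2  -0.8 100.2] gap 13.3 F [-0.2 -0.2 -1.6] t 28.4
[[0.121,-0.013,0.027,0.12,0.24,-0.92,0],[0.121,-0.013,0.027,0.11,0.12,-0.94,0],[0.121,-0.013,0.027,0.1,0.01,-0.95,0],[0.121,-0.013,0.027,0.08,-0.11,-0.95,0],[0.121,-0.013,0.027,0.07,-0.23,-0.93,0]]
[[0.121,-0.013,0.027,0.05,-0.34,-0.89,0]]

[[0,-0,0.122,-0.42,-2,0.25,0],[0,-0,0.122,-0.66,-1.93,0.25,0],[0,-0,0.122,-0.89,-1.84,0.25,0],[0,-0,0.122,-1.11,-1.72,0.25,0],[0,-0,0.122,-1.31,-1.57,0.25,0]]
[[0,-0,0.122,-1.49,-1.4,0.25,0]]

[[0,-0,0.121,-2.3,0.84,1.5,0],[0,-0,0.121,-2.18,1.11,1.5,0],[0,-0,0.121,-2.03,1.36,1.5,0],[0,-0,0.121,-1.85,1.6,1.5,0],[0,-0,0.121,-1.65,1.81,1.5,0]]
[[0,-0,0.121,-1.42,1.99,1.5,0]]
```

Emit:
{"op": "drive_tool", "data": {"commands": [[0.12, -0.013, 0.027, 0.1, 0.2, -1.2, 0], [0.12, -0.013, 0.027, 0.1, 0.1, -1.2, 0], [0.12, -0.013, 0.027, 0.1, 0, -1.0, 0], [0.12, -0.013, 0.027, 0.1, -0.1, -1.0, 0], [0.12, -0.013, 0.027, 0.1, -0.2, -0.9, 0]]}}

```text
time_s: 28.9
eef_pos: [644.2, -76.5, 271.8]
tool_rot: [168.0, -0.7, 93.1]
force: [-0.5, 0.6, -2.2]
finger_gap: 13.6
```

Emit:
{"op": "drive_tool", "data": {"commands": [[0.12, 0, 0.1, -0.2, -1.5, -0.5, 0], [0, 0, 0.12, -0.6, -2.2, 0, 0], [0, 0, 0.12, -0.9, -2.0, 0.2, 0], [0, 0, 0.12, -1.1, -1.9, 0.2, 0], [0, 0, 0.12, -1.3, -1.8, 0.2, 0]]}}

```text
time_s: 29.4
eef_pos: [546.8, -102.4, 265.5]
tool_rot: [175.4, -1.6, 58.7]
force: [0.6, -1.0, -1.0]
finger_gap: 13.4
```

```bash
python3 - <<'E'
from h import *
c=([465,-236,170],[180,0,6.5])
show(plan(*c,0))
snap('top','t24.png',crop=(190,70,350,220),scale=5)
E
```

```text
at [ 546.8 -102.4  265.5] [175.4  -1.6  58.7] gap 13.4 F [ 0.6 -1.  -1. ] t 29.4
[[0.009,-0.009,0.13,-2.27,-0.11,1.3,0],[0.009,-0.009,0.13,-2.26,0.19,1.32,0],[0.009,-0.009,0.13,-2.2,0.5,1.33,0],[0.009,-0.009,0.13,-2.11,0.79,1.35,0],[0.009,-0.009,0.13,-1.97,1.07,1.36,0]]
[[0.009,-0.009,0.13,-1.81,1.32,1.36,0],[0.009,-0.009,0.13,-1.61,1.56,1.37,0]]
```

View pics/t24.png

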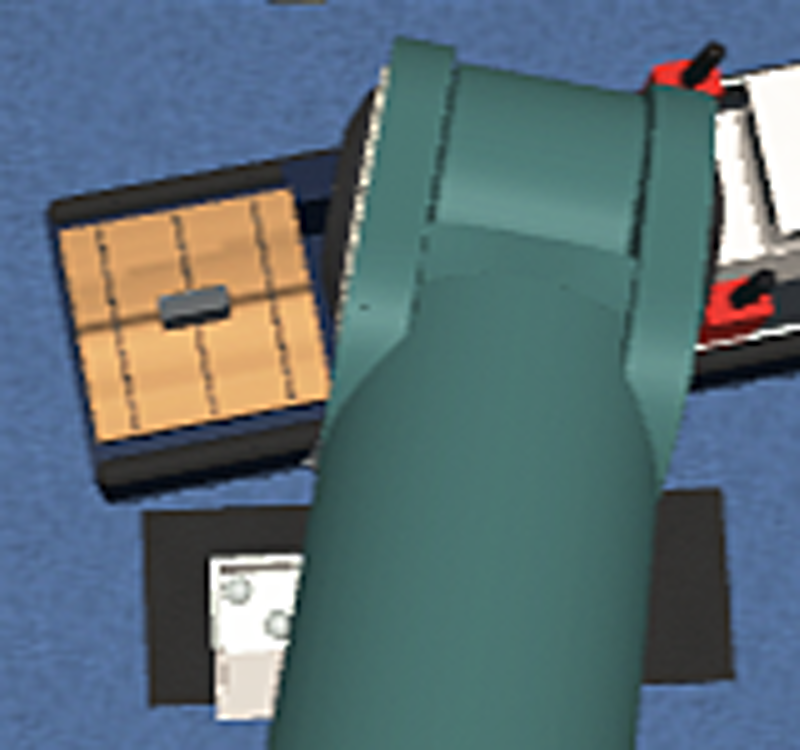

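Cup unmoved. Continue to the scoop's place.

Emit:
{"op": "drive_tool", "data": {"commands": [[0.012, -0.009, 0.13, -2.3, -0.1, 1.0, 0], [0.012, -0.009, 0.13, -2.3, 0.2, 1.2, 0], [0.012, -0.009, 0.13, -2.2, 0.5, 1.3, 0], [0.012, -0.009, 0.13, -2.1, 0.8, 1.3, 0], [0.012, -0.009, 0.13, -1.9, 1.1, 1.3, 0]]}}

```text
time_s: 29.95
eef_pos: [485.5, -204.6, 208.7]
tool_rot: [178.3, 0.5, 19.3]
force: [-0.2, -0.5, -1.2]
finger_gap: 13.5
```

```bash
python3 - <<'E'
from h import *
show(plan([465,-236,140],[180,0,6.5],0,vmax=25))
E
```

```text
at [ 485.5 -204.6  208.7] [178.3   0.5  19.3] gap 13.5 F [-0.2 -0.5 -1.2] t 29.95
[[0.008,0.001,0.056,-0.73,0.52,1.74,0],[0.008,0.001,0.056,-0.7,0.58,1.73,0],[0.008,0.001,0.056,-0.67,0.63,1.73,0],[0.008,0.001,0.056,-0.64,0.68,1.72,0]]
```

Emit:
{"op": "drive_tool", "data": {"commands": [[0.008, 0, 0.055, -0.7, 0.5, 1.7, 0], [0.008, 0, 0.055, -0.7, 0.6, 1.7, 0], [0.008, 0, 0.055, -0.7, 0.6, 1.7, 0], [0.006, 0, 0.03, -0.4, 0.5, 1.5, 0], [0, 0, 0, 0, 0, 0, 0]]}}

```text
time_s: 30.45
eef_pos: [466.4, -237.9, 139.6]
tool_rot: [179.4, 0.9, 7.5]
force: [-0.4, 0.6, -0.5]
finger_gap: 13.8
```

```bash
python3 - <<'E'
from h import *
show(plan([465,-236,95],[180,0,6.5],0,vmax=15))
E
```

```text
at [ 466.4 -237.9  139.6] [179.4   0.9   7.5] gap 13.8 F [-0.4  0.6 -0.5] t 30.45
[[0.004,0.005,0.006,-0.02,-0.08,1.49,0],[0.004,0.005,0.006,-0.02,-0.08,1.49,0],[0.004,0.005,0.006,-0.03,-0.07,1.49,0]]
```

Emit:
{"op": "drive_tool", "data": {"commands": [[0.004, 0.006, 0.006, 0, 0, 1.3, 0], [0.003, 0.005, 0, 0, 0, 1.3, 0], [0, 0.003, 0, 0, 0, 1.0, 0], [0, 0, 0, 0, 0, 0.3, 0], [0, 0, 0, 0, 0, 0, 0]]}}

```text
time_s: 30.95
eef_pos: [468.0, -237.3, 99.2]
tool_rot: [179.7, 0.1, 7.5]
force: [-1.5, 0.1, -0.3]
finger_gap: 13.6
```

```bash
python3 - <<'E'
from h import *
show(plan([465,-236,91],[180,0,6.5],0,vmax=15))
E
```

```text
at [ 468.  -237.3   99.2] [1.797e+02 1.000e-01 7.500e+00] gap 13.6 F [-1.5  0.1 -0.3] t 30.95
[[0.006,0.002,0.018,-0.28,-0.18,0.82,0]]
```

Emit:
{"op": "drive_tool", "data": {"commands": [[0.005, 0, 0, 0, 0, 0.5, 0], [0, 0, 0, 0, 0, 0.3, 0], [0, 0, 0, 0, 0, 0.2, 0], [0, 0, 0, 0, 0, 0.1, 0], [0, 0, 0, 0, 0, 0, 0]]}}

```text
time_s: 31.45
eef_pos: [469.4, -238.1, 90.3]
tool_rot: [179.9, -0.1, 7.5]
force: [0.2, -0.5, -0.4]
finger_gap: 13.4
```

```bash
python3 st.py
```

```text
[-231.9 -482.6   84.3] [ 469.4 -238.1   90.3] [179.9  -0.1   7.5] [ 0.2 -0.5 -0.4] [0.  0.1 0. ] 31.45
```

Emit:
{"op": "drive_tool", "data": {"commands": [[0, 0, 0, 0, 0, 0.1, 0], [0, 0, 0, 0, 0, 0, 2], [0, 0, 0, 0, 0, 0, 4], [0, 0, 0, 0, 0, 0, 6], [0, 0, 0, 0, 0, 0, 6]]}}

```text
time_s: 31.95
eef_pos: [470.1, -238.6, 90.0]
tool_rot: [179.9, -0.2, 7.5]
force: [0.0, -0.4, -0.4]
finger_gap: 40.5
```

Emit:
{"op": "drive_tool", "data": {"commands": [[0, 0, 0, 0, 0, -1.5, 6], [0, 0, 0, 0, 0, -3, 6], [0, 0, 0, 0, 0, -4, 6], [0, 0, 0, 0, 0, -4, 9.4], [0, 0, 0, 0, 0, -4, 9.4]]}}

```text
time_s: 32.45
eef_pos: [466.5, -237.9, 259.8]
tool_rot: [-180.0, 0.3, 7.4]
force: [-0.4, 0.3, -0.7]
finger_gap: 72.3
```

```bash
python3 - <<'E'
from h import *
snap('scene','s25.png',crop=(180,110,320,260),scale=4)
show(plan([400,-60,260],[180,0,0],9.4))
E
```

```text
at [ 468.6 -239.3  266.3] [ 1.798e+02 -1.000e-01  7.400e+00] gap 76.5 F [ 1.9 -1.5  8.4] t 32.5
[[0.001,-0,0.026,-0.9,-3.73,0.11,9.4],[0.001,-0,0.026,-1,-3.71,0.11,9.4],[0.001,-0,0.026,-1.09,-3.68,0.12,9.4],[0.001,-0,0.026,-1.19,-3.65,0.12,9.4],[0.001,-0,0.026,-1.28,-3.62,0.12,9.4]]
```

View pics/s25.png

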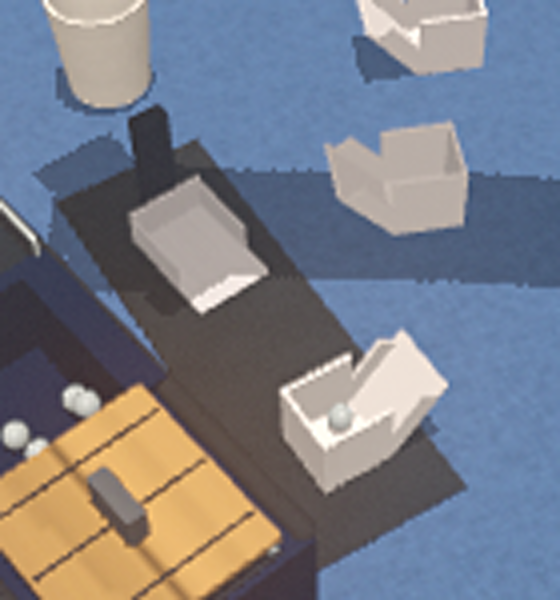

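Emit:
{"op": "drive_tool", "data": {"commands": [[0, 0, 0.022, -1.0, -4.0, 0, 9.4], [0, 0, 0.022, -1.0, -4.2, 0, 9.4], [0, 0, 0.022, -1.0, -4.2, 0, 9.4], [0, 0, 0.022, -1.0, -4.2, 0, 9.4], [0, 0, 0.022, -1.0, -4.2, 0, 9.4]]}}

```text
time_s: 33.0
eef_pos: [400.3, -36.3, 272.0]
tool_rot: [179.6, -0.7, 0.3]
force: [1.6, 0.5, 0.1]
finger_gap: 94.3
```

Emit:
{"op": "drive_tool", "data": {"commands": [[0, 0, 0, 0, -2.0, 0, 9.4], [0, 0, 0, 0, 0, 0, 9.4], [0, 0, 0, 0, 0, 0, 9.4]]}}

```text
time_s: 33.3
eef_pos: [398.5, -12.0, 274.6]
tool_rot: [179.7, -0.9, 0.6]
force: [-0.3, -1.0, 1.1]
finger_gap: 94.2
```

```bash
python3 - <<'E'
from h import *
import pickle
s=get_state();P=cam('wrist');print(s['eef_pos'],s['tool_rot'],s['joint_pos']);snap('wrist','w26.png',scale=1.5);pickle.dump((P,s),open('P26.pkl','wb'))
E
```

```text
[398.54933957 -12.0060459  274.57499456] [179.66164172  -0.87583038   0.57652185] [-23.61561675  -4.92334984  19.52391286 119.09297002   2.25168232
  64.71216692 -94.5192287 ]
```

View pics/w26.png

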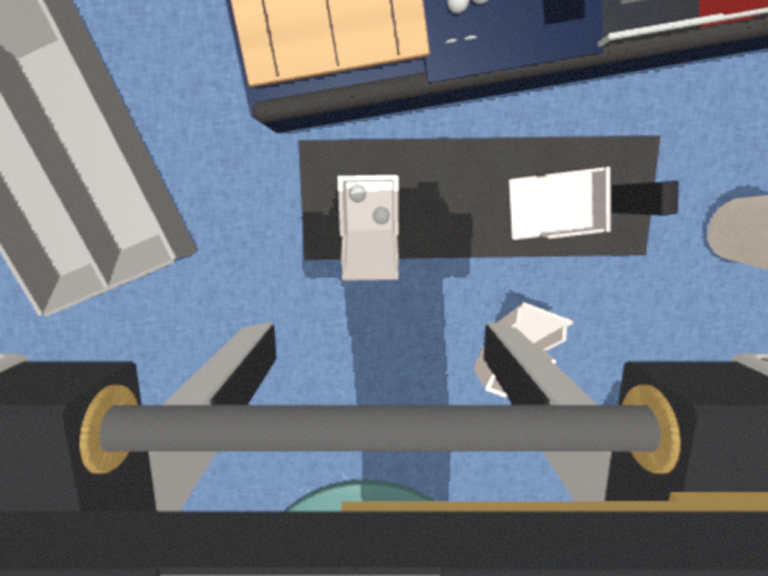

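```bash
python3 - <<'E'
from h import *
import pickle
im=cv2.imread('pics/raw_w26.png'); cv2.imwrite('pics/w26c.png',cv2.resize(im[105:200,205:285],None,fx=6.3,fy=6.3,interpolation=cv2.INTER_CUBIC))
E
```

```text
(no output)
```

View pics/w26c.png

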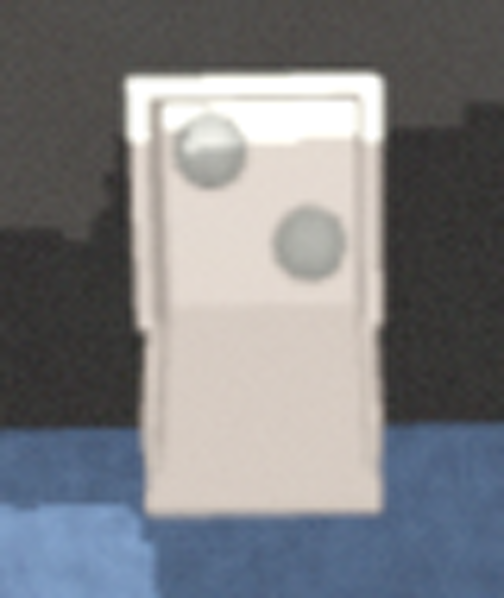

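```bash
python3 - <<'E'
from h import *
import pickle
np.set_printoptions(precision=1,suppress=True)
P,s=pickle.load(open('P26.pkl','rb'))
w=lambda x,y:(x/6.3+205-.42,y/6.3+105-.42)
T=lambda x,y:(x/5+195-.4,y/5+80-.4)
b1,b2=atz('',w(127,77),58,P),atz('',w(383,77),58,P)
l1,l2=atz('',w(147,514),53,P),atz('',w(383,513),53,P)
print(b1,b2,l1,l2)
print(tri(ray('',w(127,77),P),ray('top',T(185,507))),tri(ray('',w(147,514),P),ray('top',T(190,668))))
m1,m2=(b1+b2)/2,(l1+l2)/2; d=m1-m2; print(np.degrees(np.arctan2(d[1],d[0])),np.linalg.norm(d[:2]), m2[:2]+66*d[:2]/np.linalg.norm(d[:2]))
show(plan([456.4,-2.5,120],[180,0,1.2],9.4,vmax=40))
E
```

```text
[483.3  25.4  58. ] [483.9 -28.4  58. ] [389.   22.3  53. ] [389.8 -30.6  53. ]
(array([482.8,  24.7,  65.6]), [np.float64(0.04947602728119163), np.float64(0.04947602728122181)]) (array([389.4,  22.9,  54.3]), [np.float64(0.7718155371855289), np.float64(0.7718155371855205)])
1.616582321926506 94.23434191523835 [455.4  -2.3]
at [398.7 -12.2 274.5] [179.7  -0.9   0.6] gap 93.9 F [ 1.7 -0.4  0.4] t 33.35
[[0.001,-0.003,-0.002,1.11,-0.2,3.11,9.4],[0.001,-0.003,-0.002,1.12,-0.19,3.1,9.4],[0.001,-0.003,-0.002,1.13,-0.19,3.1,9.4],[0.001,-0.003,-0.002,1.14,-0.18,3.1,9.4],[0.001,-0.003,-0.002,1.15,-0.18,3.09,9.4]]
```

Emit:
{"op": "drive_tool", "data": {"commands": [[0.001, -0.003, -0.002, 1.1, -0.2, 3.1, 9.4], [0.001, -0.003, -0.002, 1.1, -0.2, 3.1, 9.4], [0.001, -0.003, -0.002, 1.1, -0.2, 3.1, 9.4], [0.001, -0.003, -0.002, 1.1, -0.2, 3.0, 9.4], [0.001, -0.003, -0.002, 0.9, -0.1, 2.5, 9.4]]}}

```text
time_s: 33.85
eef_pos: [458.3, -9.3, 126.9]
tool_rot: [179.9, -0.5, 0.7]
force: [0.0, 1.5, -0.1]
finger_gap: 94.1
```

```bash
python3 - <<'E'
from h import *
show(plan([456,-2.5,34],[180,0,1.3],9.4,vmax=25))
E
```

```text
at [458.3  -9.3 126.9] [179.9  -0.5   0.7] gap 94.1 F [ 0.   1.5 -0.1] t 33.85
[[0,-0.002,-0.003,-0.08,-0.17,2.32,9.4],[0,-0.002,-0.003,-0.07,-0.17,2.32,9.4],[0,-0.002,-0.003,-0.07,-0.17,2.32,9.4],[0,-0.002,-0.003,-0.06,-0.17,2.32,9.4]]
```

Emit:
{"op": "drive_tool", "data": {"commands": [[0, -0.002, -0.003, -0.1, -0.4, 1.6, 9.4], [0, -0.002, -0.003, -0.1, -0.3, 1.6, 9.4], [0, -0.002, -0.003, 0, 0, 0.8, 9.4], [0, 0, 0, 0, 0, 0, 9.4]]}}

```text
time_s: 34.25
eef_pos: [456.8, -8.0, 82.5]
tool_rot: [179.7, 0.1, 0.8]
force: [0.2, -0.1, 0.6]
finger_gap: 93.9
```

```bash
python3 - <<'E'
from h import *
show(plan([456,-2.5,34],[180,0,1.3],9.4,vmax=25))
E
```

```text
at [456.8  -8.   82.5] [1.797e+02 1.000e-01 8.000e-01] gap 93.9 F [ 0.2 -0.1  0.6] t 34.25
[[0.003,0.001,-0.004,-0.03,-0.29,2.42,9.4],[0.003,0.001,-0.004,-0.03,-0.28,2.42,9.4]]
```

Emit:
{"op": "drive_tool", "data": {"commands": [[0.003, 0, -0.004, 0, -0.5, 0.8, 9.4], [0.002, 0, -0.004, 0, -0.1, 1.4, 9.4], [0, 0, 0, 0, 0, 1.4, 9.4], [0, 0, 0, 0, 0, 0.8, 9.4], [0, 0, 0, 0, 0, 0, 9.4]]}}

```text
time_s: 34.75
eef_pos: [459.1, -2.4, 39.1]
tool_rot: [-180.0, -0.2, 1.2]
force: [-0.7, 0.8, 0.1]
finger_gap: 94.0
```

```bash
python3 - <<'E'
from h import *
show(plan([456,-2.5,34],[180,0,1.3],9.4,vmax=25))
E
```

```text
at [459.1  -2.4  39.1] [-180.    -0.2    1.2] gap 94.0 F [-0.7  0.8  0.1] t 34.75
[[-0,-0.004,-0.001,-0.31,-0,0.51,9.4]]
```

Close with moderate speed at ~z 33.

Emit:
{"op": "drive_tool", "data": {"commands": [[0, 0, 0, -0.3, 0, 0.6, 8], [0, 0, 0, 0, 0, 0, 6.5], [0, 0, 0, 0, 0, 0, 5.5], [0, 0, 0, 0, 0, 0, 5], [0, 0, 0, 0, 0, 0, 4.5]], "squeeze": 20}}

```text
time_s: 35.25
eef_pos: [457.0, -2.4, 34.4]
tool_rot: [-180.0, -0.4, 1.2]
force: [0.4, 0.2, 1.0]
finger_gap: 57.7
```

Emit:
{"op": "drive_tool", "data": {"commands": [[0, 0, 0, 0, 0, 0, 4], [0, 0, 0, 0, 0, 0, 3], [0, 0, 0, 0, 0, 0, 3]], "squeeze": 35}}

```text
time_s: 35.55
eef_pos: [457.0, -2.3, 34.6]
tool_rot: [-180.0, -0.4, 1.2]
force: [-0.6, -0.8, -2.6]
finger_gap: 51.8
```

```bash
python3 - <<'E'
from h import *
a=([470,-10,200],[180,0,4]);b=(hold2w(75,0,205),[180,0,9.9])
show(plan(*a,3,vmax=35));print();show(plan(*b,3,vmax=38,start=a))
E
```

```text
at [457.   -2.3  34.6] [-180.    -0.4    1.2] gap 51.8 F [-0.6 -0.8 -2.6] t 35.55
[[-0,-0.001,-0.01,0.28,0.16,-3.31,3],[-0,-0.001,-0.01,0.27,0.16,-3.31,3],[-0,-0.001,-0.01,0.27,0.16,-3.31,3],[-0,-0.001,-0.01,0.26,0.17,-3.31,3],[-0,-0.001,-0.01,0.25,0.17,-3.31,3]]

[[0,0,-0.015,3.38,1.21,-0.07,3],[0,0,-0.015,3.36,1.26,-0.07,3],[0,0,-0.015,3.34,1.31,-0.07,3],[0,0,-0.015,3.32,1.36,-0.07,3],[0,0,-0.015,3.3,1.41,-0.07,3]]
[[0,0,-0.015,3.28,1.46,-0.07,3],[0,0,-0.015,3.26,1.5,-0.07,3]]
```

Emit:
{"op": "drive_tool", "data": {"commands": [[0, 0, 0, 0, 0, -1.5, 3], [0, 0, 0, 0, 0, -3, 3], [0, 0, 0, 0, 0, -3.5, 3], [0, 0, 0, 0, 0, -3.5, 3], [0, 0, 0, 0, 0, -3.5, 3]], "squeeze": 50}}

```text
time_s: 36.05
eef_pos: [452.9, -3.1, 185.5]
tool_rot: [179.9, 0.2, 1.2]
force: [0.8, 0.4, -1.4]
finger_gap: 51.5
```

Emit:
{"op": "drive_tool", "data": {"commands": [[0, 0, -0.015, 2.0, 0.7, -1.5, 3], [0, 0, -0.02, 3.0, 1.2, -1.0, 3], [0, 0, -0.02, 3.6, 1.4, 0, 3], [0, 0, -0.02, 3.6, 1.4, 0, 3], [0, 0, -0.02, 3.6, 1.4, 0, 3]]}}

```text
time_s: 36.55
eef_pos: [618.5, -53.4, 218.3]
tool_rot: [-179.9, -0.3, 7.0]
force: [-0.6, -0.1, -0.5]
finger_gap: 51.6
```

```bash
python3 - <<'E'
from h import *
show(plan(hold2w(80,0,205),[180,0,9.9],3,vmax=38))
E
```

```text
at [618.5 -53.4 218.3] [-179.9   -0.3    7. ] gap 51.6 F [-0.6 -0.1 -0.5] t 36.55
[[-0.001,-0.002,-0.017,3.15,1.19,0.46,3],[-0.001,-0.002,-0.017,3.13,1.24,0.45,3],[-0.001,-0.002,-0.017,3.11,1.3,0.45,3]]
```

Emit:
{"op": "drive_tool", "data": {"commands": [[0, 0, -0.017, 3.0, 1.1, 0.3, 3], [0, 0, -0.017, 2.8, 1.1, 0.3, 3], [0, 0, -0.017, 2.0, 0.8, 0.3, 3], [0, 0, 0, 0.5, 0.3, 0.2, 3], [0, 0, 0, 0, 0, 0, 3]]}}

```text
time_s: 37.05
eef_pos: [710.6, -76.9, 203.7]
tool_rot: [-179.9, -0.1, 10.1]
force: [0.0, 0.3, -1.7]
finger_gap: 51.7
```

```bash
cat >> h.py <<'E'
def cuppose(th,x,y,z): return hold2w(x,y,z),[180,-th,HY]
E
python3 - <<'E'
from h import *
print(get_state()['joint_pos'])
a=cuppose(45,70,0,180);b=cuppose(62,62,0,172);c=cuppose(82,52,0,164)
show(plan(*a,3,vmax=30));print();show(plan(*b,3,vmax=30,start=a));print();show(plan(*c,3,vmax=30,start=b))
P=cam('wrist');s=get_state();snap('wrist','w27.png',scale=1.5)
E
```

```text
[ -9.53999724  35.28974526  20.8651655   79.37881504 -13.00118229
  67.575198   -67.18161603]
at [710.6 -76.9 203.7] [-1.799e+02 -1.000e-01  1.010e+01] gap 51.7 F [ 0.   0.3 -1.7] t 37.05
[[-0,0.131,0,-0.07,0.02,0.39,3],[-0,0.131,0,-0.12,0.02,0.38,3],[-0,0.131,0,-0.17,0.02,0.36,3],[-0,0.131,0,-0.21,0.02,0.34,3],[-0,0.131,0,-0.26,0.02,0.31,3]]
[[-0,0.131,0,-0.29,0.02,0.27,3]]

[[0,0.099,-0,-0.38,0,0,3],[0,0.099,-0,-0.38,0,-0.04,3],[0,0.099,-0,-0.37,0,-0.07,3]]

[[0,0.116,0,-0.39,0,-0.17,3],[0,0.116,0,-0.37,0,-0.21,3],[0,0.116,0,-0.34,0,-0.25,3]]
```

View pics/w27.png

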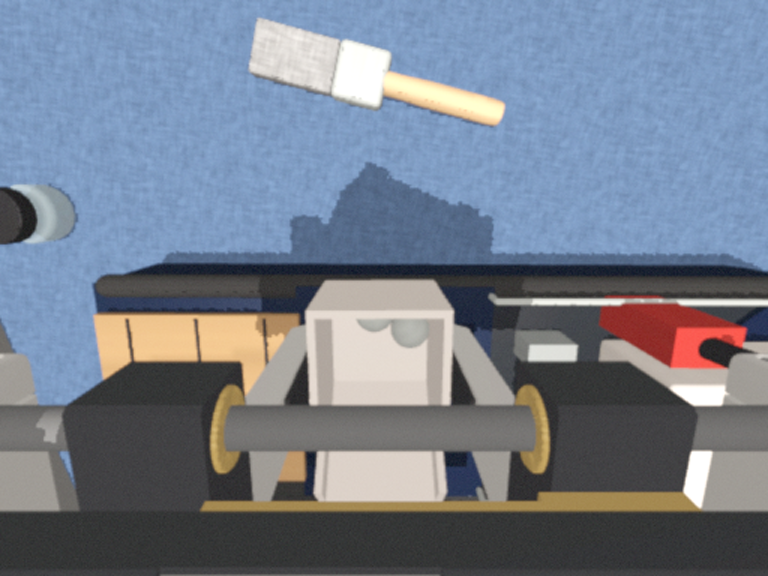

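Emit:
{"op": "drive_tool", "data": {"commands": [[0, 0.08, 0, -0.1, 0, 0.3, 3], [0, 0.12, 0, -0.1, 0, 0.3, 3], [0, 0.13, 0, -0.2, 0, 0.3, 3], [0, 0.13, 0, -0.2, 0, 0.3, 3], [0, 0.12, 0, -0.2, 0, 0.3, 3]]}}

```text
time_s: 37.6
eef_pos: [703.4, -74.4, 190.3]
tool_rot: [179.6, -34.5, 10.3]
force: [2.8, 0.8, -2.7]
finger_gap: 51.9
```

```bash
python3 - <<'E'
from h import *
print(get_state()['joint_pos'])
b=cuppose(60,63,0,173);c=cuppose(82,54,0,165)
show(plan(*b,3,vmax=30));print();show(plan(*c,3,vmax=30,start=b))
E
```

```text
[  4.1280621   20.66914386   4.68300917 109.90594795 -36.22203584
  19.80905397 -40.6894794 ]
at [703.4 -74.4 190.3] [179.6 -34.5  10.3] gap 51.9 F [ 2.8  0.8 -2.7] t 37.6
[[0,0.111,0.001,-0.33,0.13,0.3,3],[0,0.111,0.001,-0.36,0.13,0.26,3],[0,0.111,0.001,-0.39,0.13,0.22,3],[0,0.111,0.001,-0.41,0.13,0.17,3]]

[[0,0.128,0,-0.38,0,-0.13,3],[0,0.128,0,-0.36,0,-0.17,3],[0,0.128,0,-0.34,0,-0.22,3]]
```

```bash
cat > kin.py <<'E'
import numpy as np, itertools
from scipy.spatial.transform import Rotation as Ro
from scipy.optimize import least_squares
def fk(q,sg,p):
    # p: d1,L1,L2,L3, offsets x e1(elbow),e2(wrist), yaw0,yaw7
    z=lambda a:Ro.from_euler('z',a,degrees=True); y=lambda a:Ro.from_euler('y',a,degrees=True)
    R=z(sg[0]*q[0]+p[6]); x=np.array([0,0,p[0]])
    R=R*y(q[1])*z(sg[1]*q[2]); x=x+R.apply([p[4],0,p[1]])
    R=R*y(q[3])*z(sg[2]*q[4]); x=x+R.apply([-p[4]+p[5],0,p[2]])
    R=R*y(q[5])*z(sg[3]*q[6]+p[7]); x=x+R.apply([0,0,p[3]])+0*R.apply([0,0,0])
    return x,R
D=[([-70.447,23.949,-.591,92.485,.270,63.638,-3.037],(233.3,579.4,218.8),(-179.93,0.006,158.07)),
([-23.6156,-4.9233,19.5239,119.093,2.2517,64.7122,-94.519],(398.55,-12.0,274.57),(179.66,-.876,.5765)),
([-9.54,35.2897,20.8652,79.3788,-13.0012,67.5752,-67.1816],(710.6,-76.9,203.7),(-179.9,-.1,10.1)),
([4.128,20.669,4.683,109.906,-36.222,19.809,-40.689],(703.4,-74.4,190.3),(179.6,-34.5,10.3))]
def res(p,sg,D=D):
    o=[]
    for q,x,r in D:
        X,R=fk(q,sg,p); o+=list(X-np.array(x)); o+=list(300*(R.inv()*Ro.from_euler('xyz',r,degrees=True)).as_rotvec())
    return np.array(o)
def best():
    b=None
    for sg in itertools.product([1,-1],repeat=4):
        for y0 in (0,180):
          for y7 in(0,90,180,270):
            s=least_squares(res,[340,400,400,200,0,0,y0,y7],args=(sg,))
            if b is None or s.cost<b[0]: b=(s.cost,sg,s.x,s.fun)
    return b
if __name__=='__main__':
    b=best(); np.set_printoptions(precision=2,suppress=True); print(b)
    import pickle; pickle.dump(b,open('kin.pkl','wb'))
E
python3 kin.py
```

```text
(np.float64(114.12454627252384), (-1, -1, -1, -1), array([300.14, 498.9 , 480.35, 317.07,  -3.09,   4.15,  -2.74,  87.37]), array([-0.24,  1.82,  1.17, -0.  , -0.02, -0.57, -2.86, 10.96,  0.02,
        0.21,  0.09, -0.57, -0.63, -5.11, -1.03,  0.07, -0.18, -0.77,
        0.24,  0.29, -0.16,  7.9 ,  0.44,  1.9 ]))
```

```bash
cat > kin2.py <<'E'
import pickle
from kin import *
b=pickle.load(open('kin.pkl','rb')); sg=(-1,-1,-1,-1)
def fk2(q,p):
    z=lambda a:Ro.from_euler('z',a,degrees=True); y=lambda a:Ro.from_euler('y',a,degrees=True)
    R=z(-q[0]+p[6]); x=np.array([0,0,p[0]])
    R=R*y(q[1]); x=x+R.apply([0,p[8],0]); R=R*z(-q[2]); x=x+R.apply([p[4],p[9],p[1]])
    R=R*y(q[3]); R=R*z(-q[4]); x=x+R.apply([-p[4]+p[5],p[10],p[2]])
    R=R*y(q[5])*z(-q[6]+p[7]); x=x+R.apply([0,0,p[3]])
    return x,R
def r2(p):
    o=[]
    for q,x,r in D:
        X,R=fk2(q,p); o+=list(X-np.array(x)); o+=list(300*(R.inv()*Ro.from_euler('xyz',r,degrees=True)).as_rotvec())
    return np.array(o)
s=least_squares(r2,list(b[2])+[0,0,0]); p=s.x
lo=np.array([-161.28,-22.2,-73.04,3.21,-68.34,10.77,-161.83]);hi=np.array([161.28,115.67,71.86,147.25,248.33,114.83,161.83])
def ik(x,rot,seeds=30,q0=None,rng=np.random.default_rng(0)):
    best=None
    for i in range(seeds):
        q=q0 if (i==0 and q0 is not None) else rng.uniform(lo+5,hi-5)
        f=lambda q:np.concatenate([fk2(q,p)[0]-x,300*(fk2(q,p)[1].inv()*rot).as_rotvec(),0.02*(q-(lo+hi)/2 if q0 is None else 0.02*(q-np.array(q0)))])
        q=np.clip(q,lo+1,hi-1); r=least_squares(f,q,bounds=(lo+3,hi-3),max_nfev=80); e=np.abs(r.fun[:6]).max()
        if best is None or r.cost<best[1]: best=(r.x,r.cost,e)
    return best
if __name__=='__main__':
    np.set_printoptions(precision=1,suppress=True); print(s.cost,p,s.fun)
E
python3 kin2.py
cat > ikscan.py <<'E'
from kin2 import *
np.set_printoptions(precision=0,suppress=True)
H=np.array([638,-91.0])
for c in (10,-10,-30,-50,-70,-90,-110,30,60,90):
    for th in (75,):
        t=np.radians(th); d=np.array([np.cos(np.radians(c)),np.sin(np.radians(c))])
        lip=H+d*20
        off=67*np.cos(t)+18.4*np.sin(t); X=np.array([*(lip+d*off),102+67*np.sin(t)-18.4*np.cos(t)])
        R=Ro.from_euler('xyz',[180,-th,c],degrees=True)
        r=ik(X,R,12); print(c,th,X,'err',round(r[2],1),r[0])
E
python3 ikscan.py
```

```text
0.05885187663531006 [289.2 501.8 469.8 319.7  -0.    0.   -0.   90.  -14.4 -15.8  -0.3] [ 0.   0.   0.  -0.  -0.   0.1 -0.   0.1 -0.  -0.   0.   0.1 -0.  -0.1
 -0.   0.  -0.2 -0.1 -0.  -0.   0.  -0.2  0.2  0. ]
10 75 [692. -81. 162.] err 0.0 [-15.  42.  34. 131. 207.  73.  64.]
-10 75 [ 692. -101.  162.] err 0.0 [-21.  38.  26. 133. 175.  62.  75.]
-30 75 [ 686. -119.  162.] err 0.0 [-28.  38.  22. 129. 138.  55.  89.]
-50 75 [ 673. -133.  162.] err 0.0 [-22.  39.   7. 120. 106.  63. 110.]
-70 75 [ 657. -143.  162.] err 0.0 [-14.  43.  -5. 108.  86.  79. 120.]
-90 75 [ 638. -146.  162.] err 0.0 [ -8.  49. -12.  94.  74.  95. 123.]
-110 75 [ 619. -143.  162.] err 0.0 [ -3.  56. -18.  80.  65. 110. 122.]
30 75 [686. -63. 162.] err 0.0 [-27.  72.  69. 123. 214. 109.  36.]
60 75 [666. -43. 162.] err 0.0 [ 75.  73. -70. 102. -19.  37.  18.]
90 75 [638. -36. 162.] err 0.0 [ 63.  75. -67.  82.  -9.  73.  16.]
```

```bash
cat > scan2.py <<'E'
from kin2 import *
np.set_printoptions(precision=0,suppress=True)
H=np.array([638,-91.0])
def pose(c,th,lx,lz):
    t=np.radians(th); d=np.array([np.cos(np.radians(c)),np.sin(np.radians(c))])
    lip=H+d*lx; off=67*np.cos(t)+18.4*np.sin(t)
    return np.array([*(lip+d*off),lz+67*np.sin(t)-18.4*np.cos(t)]),Ro.from_euler('xyz',[180,-th,c],degrees=True)
mid=(lo+hi)/2; mid[4]=0
def loc(X,R,q):
    f=lambda z:np.concatenate([fk2(z,p)[0]-X,300*(fk2(z,p)[1].inv()*R).as_rotvec(),0.05*(z-q)])
    r=least_squares(f,np.clip(q,lo+1.1,hi-1.1),bounds=(lo+1,hi-1),max_nfev=60); return r.x,np.abs(r.fun[:6]).max()
q0=np.array([-9.54,35.29,20.87,79.38,-13,67.58,-67.18])
for lz in (110,150,200):
  for c in range(-80,61,20):
    q=q0.copy()
    n=int(max(1,abs(c-10)//10))
    for i in range(n+1):
        cc=10+(c-10)*i/n; X,R=pose(cc,0,20,max(lz,160)); q,e=loc(X,R,q)
    if e>3: print(lz,c,'start bad',e); continue
    last=0
    for th in range(4,90,4):
        lzz=lz+(max(lz,160)-lz)*max(0,1-th/50)
        X,R=pose(c,th,20,lzz); q2,e=loc(X,R,q)
        if e>3: break
        q=q2; last=th
    print(lz,c,'max',last,q,X)
E
python3 scan2.py
```

```text
110 -80 max 44 [ -52.   58.   69.  102.  -14.   40. -161.] [ 652. -168.  149.]
110 -60 max 56 [ -60.   61.   71.  113.   -8.   16. -159.] [ 673. -151.  159.]
110 -40 max 44 [-50.  47.  65. 114. -59.  12. -82.] [ 698. -141.  149.]
110 -20 max 36 [-28.  30.  39. 111. -41.  12. -71.] [ 716. -119.  149.]
110 0 max 36 [ -3.  26.  12. 111. -47.  12. -41.] [721. -91. 149.]
110 20 max 44 [ 34.  29. -27. 112. -67.  12.   8.] [712. -64. 149.]
110 40 max 88 [ 82.  80. -70. 115. -66.  22.  67.] [669. -65. 176.]
110 60 max 88 [ 59.  58. -38. 102. -67.  64.  56.] [658. -56. 176.]
150 -80 max 44 [ -52.   55.   71.  101.  -11.   43. -161.] [ 652. -168.  188.]
150 -60 max 52 [ -58.   53.   71.  111.   -4.   21. -156.] [ 674. -154.  195.]
150 -40 max 44 [ -43.   33.   51.  113.   23.   12. -155.] [ 698. -141.  188.]
150 -20 max 40 [-37.  30.  49. 113. -59.  12. -55.] [ 714. -119.  185.]
150 0 max 40 [ -8.  23.  18. 113. -64.  12. -24.] [719. -91. 185.]
150 20 max 44 [ 33.  25. -26. 112. -60.  14.  -2.] [712. -64. 188.]
150 40 max 88 [ 82.  75. -72. 115. -67.  23.  63.] [669. -65. 216.]
150 60 max 88 [ 60.  55. -40. 102. -67.  64.  53.] [658. -56. 216.]
200 -80 max 40 [ -50.   47.   69.   99.   -6.   48. -161.] [ 652. -171.  233.]
200 -60 max 52 [ -58.   46.   71.  109.    7.   26. -161.] [ 674. -154.  245.]
200 -40 max 48 [ -53.   34.   64.  114.    6.   12. -140.] [ 696. -140.  241.]
200 -20 max 44 [-45.  27.  58. 114. -58.  12. -55.] [ 712. -118.  237.]
200 0 max 44 [-10.  18.  20. 114. -65.  12. -23.] [717. -91. 237.]
200 20 max 52 [ 52.  25. -45. 114. -67.  12.   9.] [706. -66. 245.]
200 40 max 76 [ 79.  55. -71. 115. -67.  22.  46.] [676. -59. 263.]
200 60 max 88 [ 62.  50. -43. 103. -67.  64.  48.] [658. -56. 266.]
```

```bash
cat > scan3.py <<'E'
from scan2 import loc,pose,fk2,p,lo,hi,np,Ro
np.set_printoptions(precision=0,suppress=True)
from workcell import get_state
q=np.array([-9.54,35.29,20.87,79.38,-13,67.58,-67.18])
for c2,c1 in ((200,290),(215,290),(200,300),(215,310)):
    q=np.array([-9.54,35.29,20.87,79.38,-13,67.58,-67.18])
    H=np.array([638,-91.])
    for c in np.arange(10,c2+1,5):
        # TCP centred over hold while turning
        X=np.array([638+40*np.cos(np.radians(c)),-91+40*np.sin(np.radians(c)),230]);q,e=loc(X,Ro.from_euler('xyz',[180,0,c],degrees=True),q)
        if e>3: print('rot fail',c,e,q);break
    print('rot end',q,e)
    for th in range(4,81,4):
        f=th/76; c=c2+(c1-c2)*min(1,f*1.2)
        lz=110+80*max(0,1-th/55); X,R=pose(c,th,22,lz); q,e=loc(X,R,q)
        if e>3: print('tilt fail',th,c,e,q); break
        if th%16==0: print(th,round(c),q,X)
E
python3 scan3.py 2>/dev/null | tail -40
```

```text
150 -80 max 44 [ -52.   55.   71.  101.  -11.   43. -161.] [ 652. -168.  188.]
150 -60 max 52 [ -58.   53.   71.  111.   -4.   21. -156.] [ 674. -154.  195.]
150 -40 max 44 [ -43.   33.   51.  113.   23.   12. -155.] [ 698. -141.  188.]
150 -20 max 40 [-37.  30.  49. 113. -59.  12. -55.] [ 714. -119.  185.]
150 0 max 40 [ -8.  23.  18. 113. -64.  12. -24.] [719. -91. 185.]
150 20 max 44 [ 33.  25. -26. 112. -60.  14.  -2.] [712. -64. 188.]
150 40 max 88 [ 82.  75. -72. 115. -67.  23.  63.] [669. -65. 216.]
150 60 max 88 [ 60.  55. -40. 102. -67.  64.  53.] [658. -56. 216.]
200 -80 max 40 [ -50.   47.   69.   99.   -6.   48. -161.] [ 652. -171.  233.]
200 -60 max 52 [ -58.   46.   71.  109.    7.   26. -161.] [ 674. -154.  245.]
200 -40 max 48 [ -53.   34.   64.  114.    6.   12. -140.] [ 696. -140.  241.]
200 -20 max 44 [-45.  27.  58. 114. -58.  12. -55.] [ 712. -118.  237.]
200 0 max 44 [-10.  18.  20. 114. -65.  12. -23.] [717. -91. 237.]
200 20 max 52 [ 52.  25. -45. 114. -67.  12.   9.] [706. -66. 245.]
200 40 max 76 [ 79.  55. -71. 115. -67.  22.  46.] [676. -59. 263.]
200 60 m
[... 903 characters left out ...]
5 [ 16.  30. -14.  93.  20.  70. 129.] [ 574. -156.  168.]
32 251 [  8.  35. -13.  91.  38.  74. 140.] [ 608. -175.  163.]
48 276 [ -1.  36. -11.  99.  61.  68. 140.] [ 646. -171.  158.]
64 300 [ -8.  35.  -8. 113.  91.  64. 126.] [ 672. -150.  162.]
80 300 [-15.  42.  -4. 114.  98.  79. 114.] [ 664. -136.  173.]
rot end [ 20.  23. -17.  93.   7.  65. 127.] 0.002345904346091088
16 239 [ 17.  30. -15.  93.  24.  68. 141.] [ 591. -169.  168.]
32 263 [  8.  33. -14.  94.  43.  68. 148.] [ 627. -179.  163.]
48 287 [ -0.  33. -11. 104.  67.  61. 143.] [ 662. -168.  158.]
64 310 [ -5.  33.  -8. 118. 102.  58. 124.] [ 682. -143.  162.]
80 310 [-12.  40.  -6. 120. 110.  76. 110.] [ 671. -131.  173.]
```

```bash
python3 - <<'E'
from h import *
a=([650,-85,240],[180,0,30]); b=([640,-95,240],[180,0,110])
show(plan(*a,3,wmax=7.5));print();show(plan(*b,3,wmax=7.5,start=a))
E
```

```text
at [703.4 -74.4 190.3] [179.6 -34.5  10.3] gap 51.9 F [ 2.8  0.8 -2.7] t 37.6
[[0.018,-0.099,-0.056,-0.28,0.02,-1.2,3],[0.018,-0.099,-0.056,-0.4,-0.02,-1.16,3],[0.018,-0.099,-0.056,-0.51,-0.06,-1.12,3],[0.018,-0.099,-0.056,-0.61,-0.11,-1.06,3],[0.018,-0.099,-0.056,-0.7,-0.17,-0.99,3]]
[[0.018,-0.099,-0.056,-0.79,-0.23,-0.91,3]]

[[0,0,-0.127,-0.12,0.03,0,3],[0,0,-0.127,-0.13,0.02,0,3],[0,0,-0.127,-0.13,0,0,3],[0,0,-0.127,-0.13,-0.02,-0,3],[0,0,-0.127,-0.12,-0.03,-0,3]]
[[0,0,-0.127,-0.12,-0.05,-0,3],[0,0,-0.127,-0.11,-0.06,-0,3],[0,0,-0.127,-0.1,-0.08,-0,3],[0,0,-0.127,-0.09,-0.09,-0,3],[0,0,-0.127,-0.08,-0.1,-0,3]]
[[0,0,-0.127,-0.07,-0.11,-0,3]]
```

Emit:
{"op": "drive_tool", "data": {"commands": [[0.018, -0.1, -0.056, -0.3, 0, -1.4, 3], [0.018, -0.1, -0.056, -0.4, 0, -1.3, 3], [0.018, -0.1, -0.056, -0.5, 0, -1.2, 3], [0.018, -0.1, -0.056, -0.6, -0.1, -1.1, 3], [0.018, -0.1, -0.056, -0.7, -0.2, -1.0, 3]]}}

```text
time_s: 38.1
eef_pos: [642.8, -92.1, 235.0]
tool_rot: [179.4, -5.2, 26.0]
force: [-0.3, 0.3, -2.6]
finger_gap: 51.7
```

```bash
python3 - <<'E'
from h import *
print(get_state()['joint_pos'])
a=([645,-90,250],[180,0,100])
show(plan(*a,3,wmax=7.5))
E
```

```text
[ -6.29287939  23.68329248  17.17872218  92.26218755 -10.70697542
  60.79271727 -49.93169689]
at [642.8 -92.1 235. ] [179.4  -5.2  26. ] gap 51.7 F [-0.3  0.3 -2.6] t 38.1
[[0.007,-0.007,-0.129,0.04,-0.01,-0.15,3],[0.007,-0.007,-0.129,0.04,-0,-0.15,3],[0.007,-0.007,-0.129,0.04,0,-0.15,3],[0.007,-0.007,-0.129,0.04,0.01,-0.15,3],[0.007,-0.007,-0.129,0.04,0.01,-0.15,3]]
[[0.007,-0.007,-0.129,0.04,0.01,-0.15,3],[0.007,-0.007,-0.129,0.03,0.02,-0.15,3],[0.007,-0.007,-0.129,0.03,0.02,-0.15,3],[0.007,-0.007,-0.129,0.02,0.02,-0.15,3],[0.007,-0.007,-0.129,0.02,0.02,-0.15,3]]
```

Emit:
{"op": "drive_tool", "data": {"commands": [[0.007, -0.007, -0.13, 0, 0, -0.2, 3], [0.007, -0.007, -0.13, 0, 0, -0.2, 3], [0.007, -0.007, -0.13, 0, 0, -0.2, 3], [0.007, -0.007, -0.13, 0, 0, -0.2, 3], [0.007, -0.007, -0.13, 0, 0, -0.2, 3]]}}

```text
time_s: 38.6
eef_pos: [638.7, -89.0, 249.5]
tool_rot: [178.9, -2.4, 64.8]
force: [-0.3, -0.4, -1.0]
finger_gap: 51.7
```

Emit:
{"op": "drive_tool", "data": {"commands": [[0.007, -0.007, -0.13, 0, 0, -0.1, 3], [0.007, -0.007, -0.13, 0, 0, -0.1, 3], [0.007, -0.007, -0.13, 0, 0, -0.1, 3], [0.007, -0.007, -0.13, 0, 0, -0.1, 3], [0, 0, -0.13, 0, 0, 0, 3]]}}

```text
time_s: 39.1
eef_pos: [634.1, -86.9, 256.8]
tool_rot: [179.7, -0.2, 103.7]
force: [-0.7, -0.1, -1.3]
finger_gap: 51.7
```

```bash
python3 - <<'E'
from h import *
print(get_state()['joint_pos'])
a=([645,-95,250],[180,0,200])
show(plan(*a,3,wmax=7.5))
E
```

```text
[ 3.048468   23.63468996  2.92035553 87.95504445 -1.57572136 68.25527536
 19.98246528]
at [634.1 -86.9 256.8] [179.7  -0.2 103.7] gap 51.7 F [-0.7 -0.1 -1.3] t 39.1
[[0.001,0,-0.129,-0.08,0.07,0.05,3],[0.001,0,-0.129,-0.09,0.06,0.05,3],[0.001,0,-0.129,-0.09,0.04,0.05,3],[0.001,0,-0.129,-0.1,0.03,0.05,3],[0.001,0,-0.129,-0.1,0.02,0.05,3]]
[[0.001,0,-0.129,-0.1,0,0.05,3],[0.001,0,-0.129,-0.1,-0.01,0.05,3],[0.001,0,-0.129,-0.1,-0.02,0.05,3],[0.001,0,-0.129,-0.1,-0.04,0.05,3],[0.001,0,-0.129,-0.09,-0.05,0.05,3]]
[[0.001,0,-0.129,-0.09,-0.06,0.05,3],[0.001,0,-0.129,-0.08,-0.07,0.05,3],[0.001,0,-0.129,-0.07,-0.08,0.05,3]]
```

Emit:
{"op": "drive_tool", "data": {"commands": [[0, 0, -0.13, 0, 0, 0, 3], [0, 0, -0.13, 0, 0, 0, 3], [0, 0, -0.13, 0, 0, 0, 3], [0, 0, -0.13, 0, 0, 0, 3], [0, 0, -0.13, 0, 0, 0, 3]]}}

```text
time_s: 39.6
eef_pos: [629.4, -84.6, 259.7]
tool_rot: [179.7, 0.2, 142.6]
force: [-0.4, -0.0, -1.7]
finger_gap: 51.8
```

Emit:
{"op": "drive_tool", "data": {"commands": [[0, 0, -0.13, 0, 0, 0, 3], [0, 0, -0.13, 0, 0, 0, 3], [0, 0, -0.13, 0, 0, 0, 3], [0, 0, -0.13, 0, 0, 0, 3], [0, 0, -0.13, 0, 0, 0, 3]]}}

```text
time_s: 40.1
eef_pos: [624.6, -82.4, 262.5]
tool_rot: [-179.9, 0.4, -178.4]
force: [-0.2, -0.8, -1.3]
finger_gap: 51.8
```

```bash
python3 - <<'E'
from h import *
print(get_state()['joint_pos'])
a=([635,-110,250],[180,-25,230]);b=([640,-130,235],[180,-50,280])
show(plan(*a,3,wmax=7));print();show(plan(*b,3,wmax=7,start=a))
E
```

```text
[ 13.15260489  22.62772703 -11.30167444  88.90720227   4.68199472
  68.50471848  92.56919403]
at [624.6 -82.4 262.5] [-179.9    0.4 -178.4] gap 51.8 F [-0.2 -0.8 -1.3] t 40.1
[[0.023,0.052,-0.104,-0.12,-0.35,0.16,3],[0.023,0.052,-0.104,-0.09,-0.36,0.16,3],[0.023,0.052,-0.104,-0.06,-0.36,0.16,3],[0.023,0.052,-0.104,-0.03,-0.36,0.17,3],[0.023,0.052,-0.104,-0.01,-0.36,0.18,3]]
[[0.023,0.052,-0.104,0.02,-0.35,0.18,3],[0.023,0.052,-0.104,0.05,-0.35,0.19,3],[0.023,0.052,-0.104,0.07,-0.34,0.21,3]]

[[0.067,0.051,-0.087,0.06,-0.21,0.23,3],[0.067,0.051,-0.087,0.06,-0.19,0.25,3],[0.067,0.051,-0.087,0.06,-0.16,0.27,3],[0.067,0.051,-0.087,0.06,-0.14,0.28,3],[0.067,0.051,-0.087,0.06,-0.12,0.29,3]]
[[0.067,0.051,-0.087,0.05,-0.09,0.3,3],[0.067,0.051,-0.087,0.05,-0.07,0.31,3],[0.067,0.051,-0.087,0.04,-0.04,0.31,3]]
```

Emit:
{"op": "drive_tool", "data": {"commands": [[0.023, 0.052, -0.104, -0.1, -0.4, 0.1, 3], [0.023, 0.052, -0.104, -0.1, -0.4, 0.1, 3], [0.023, 0.052, -0.104, 0, -0.4, 0.1, 3], [0.023, 0.052, -0.104, 0, -0.4, 0.1, 3], [0.023, 0.052, -0.104, 0, -0.4, 0.1, 3]]}}

```text
time_s: 40.6
eef_pos: [626.2, -102.5, 262.7]
tool_rot: [-176.9, -16.1, -147.7]
force: [-0.0, -0.6, -1.7]
finger_gap: 51.5
```

Emit:
{"op": "drive_tool", "data": {"commands": [[0.023, 0.052, -0.104, 0, -0.4, 0.1, 3], [0.023, 0.052, -0.104, 0, -0.4, 0.1, 3], [0.05, 0.052, -0.1, 0, -0.3, 0.2, 3], [0.067, 0.051, -0.087, 0, -0.2, 0.2, 3], [0.067, 0.051, -0.087, 0, -0.2, 0.2, 3]]}}

```text
time_s: 41.1
eef_pos: [632.5, -116.1, 259.0]
tool_rot: [-175.7, -32.9, -116.9]
force: [-0.6, 0.8, -2.0]
finger_gap: 51.5
```

```bash
python3 - <<'E'
from h import *
print(get_state()['joint_pos'])
b=([643,-130,235],[180,-48,285])
show(plan(*b,3,wmax=7))
E
```

```text
[  3.62553289  32.17115341 -15.29852956  82.20147391  36.51752263
  86.30780111 134.82553666]
at [ 632.5 -116.1  259. ] [-175.7  -32.9 -116.9] gap 51.5 F [-0.6  0.8 -2. ] t 41.1
[[0.067,0.038,-0.094,-0.11,-0.23,0.42,3],[0.067,0.038,-0.094,-0.11,-0.21,0.43,3],[0.067,0.038,-0.094,-0.1,-0.19,0.44,3],[0.067,0.038,-0.094,-0.1,-0.17,0.45,3],[0.067,0.038,-0.094,-0.11,-0.15,0.46,3]]
[[0.067,0.038,-0.094,-0.11,-0.13,0.46,3]]
```

Emit:
{"op": "drive_tool", "data": {"commands": [[0.067, 0.038, -0.094, -0.1, -0.2, 0.4, 3], [0.067, 0.038, -0.094, -0.1, -0.2, 0.4, 3], [0.067, 0.038, -0.094, -0.1, -0.2, 0.4, 3], [0.067, 0.038, -0.094, -0.1, -0.2, 0.4, 3], [0.067, 0.038, -0.094, -0.1, -0.1, 0.4, 3]]}}

```text
time_s: 41.6
eef_pos: [638.8, -122.3, 243.6]
tool_rot: [-178.2, -46.3, -81.0]
force: [1.2, -0.7, -0.8]
finger_gap: 51.9
```

```bash
cat >> h.py <<'E'
def cupc(c,th,lx,lz,ly=0):
    t=np.radians(th); d=np.array([np.cos(np.radians(c)),np.sin(np.radians(c))]); n=np.array([-d[1],d[0]])
    off=67*np.cos(t)+18.4*np.sin(t)
    return [*(H+d*(lx+off)+n*ly),lz+67*np.sin(t)-18.4*np.cos(t)],[180,-th,c]
E
python3 - <<'E'
from h import *
print(get_state()['joint_pos'])
a=cupc(288,50,24,145);b=cupc(288,78,24,112);print(a,b)
show(plan(*a,3,wmax=7,vmax=25));print();show(plan(*b,3,wmax=7,start=a))
snap('scene','s28.png',crop=(90,80,310,270),scale=3);snap('top','t28.png',crop=(190,70,350,220),scale=4)
E
```

```text
[ 1.29455882e-01  2.70379947e+01 -1.69792523e+01  9.93718529e+01
  5.78787806e+01  7.22900146e+01  1.46368591e+02]
([np.float64(663.0804334663865), np.float64(-168.18963718471696), np.float64(184.4976856707392)], [180, -50, 288]) ([np.float64(655.2827021951196), np.float64(-144.19068802382225), np.float64(173.7103141381182)], [180, -78, 288])
at [ 638.8 -122.3  243.6] [-178.2  -46.3  -81. ] gap 51.9 F [ 1.2 -0.7 -0.8] t 41.6
[[0.021,0.016,-0.027,-0.22,-0.36,1.92,3],[0.021,0.016,-0.027,-0.24,-0.32,1.92,3],[0.021,0.016,-0.027,-0.26,-0.29,1.93,3],[0.021,0.016,-0.027,-0.29,-0.26,1.93,3]]

[[0,0.122,0,-0.61,0,-0.31,3],[0,0.122,0,-0.57,0,-0.38,3],[0,0.122,0,-0.52,0,-0.45,3],[0,0.122,0,-0.46,0,-0.51,3]]
```

View pics/s28.png

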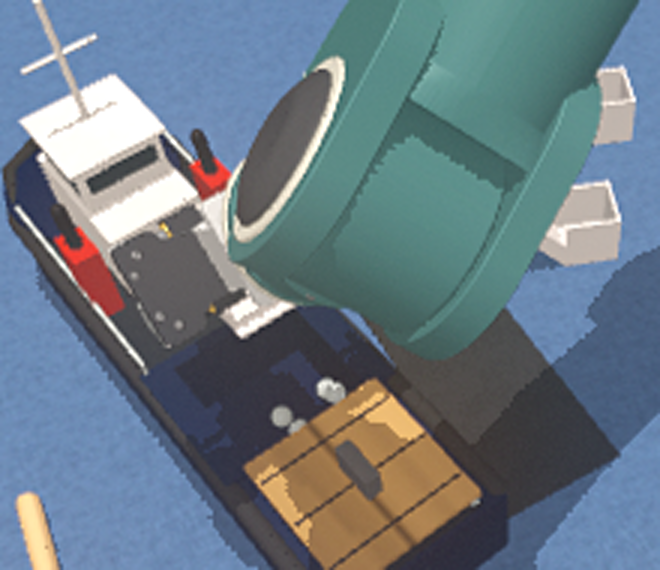

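View pics/t28.png

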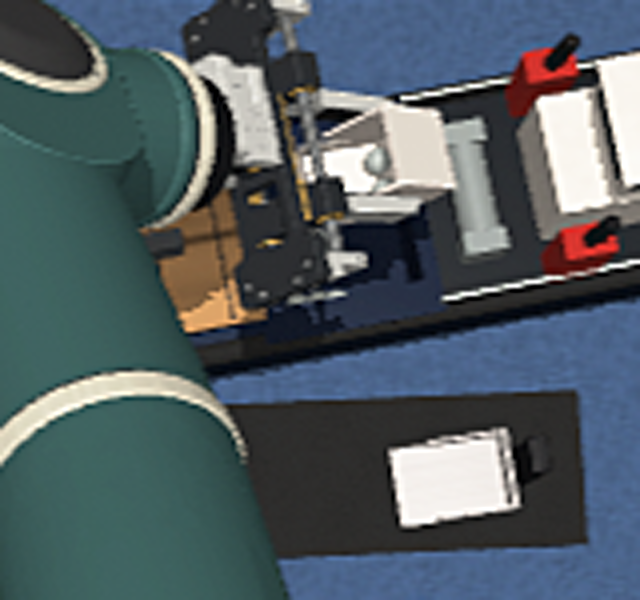

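Emit:
{"op": "drive_tool", "data": {"commands": [[0.02, 0.016, -0.027, -0.2, -0.4, 1.6, 3], [0.02, 0.016, -0.027, -0.2, -0.3, 1.8, 3], [0.02, 0.016, -0.027, -0.3, -0.3, 1.8, 3], [0.02, 0.016, -0.027, -0.3, -0.3, 1.4, 3], [0, 0, 0, 0, 0, 0, 3]]}}

```text
time_s: 42.2
eef_pos: [660.2, -161.6, 194.8]
tool_rot: [-179.6, -50.0, -73.2]
force: [-1.1, -0.8, -1.5]
finger_gap: 52.0
```

```bash
python3 - <<'E'
from h import *
print(get_state()['joint_pos'])
b=cupc(288,66,24,122);c=cupc(288,80,24,112)
show(plan(*b,3,wmax=7));print();show(plan(*c,3,wmax=7,start=b))
E
```

```text
[  1.18479751  30.72642513 -14.49513428 103.19937057  67.91686664
  64.74473433 144.04620088]
at [ 660.2 -161.6  194.8] [-179.6  -50.   -73.2] gap 52.0 F [-1.1 -0.8 -1.5] t 42.2
[[0.004,0.093,-0.004,-0.61,-0.02,0.26,3],[0.004,0.093,-0.004,-0.64,-0.02,0.2,3],[0.004,0.093,-0.004,-0.65,-0.02,0.14,3]]

[[0,0.081,0,-0.22,-0,-0.42,3],[0,0.081,0,-0.19,-0,-0.44,3],[0,0.081,0,-0.15,-0,-0.45,3]]
```

Emit:
{"op": "drive_tool", "data": {"commands": [[0, 0.09, 0, -0.6, 0, 0.3, 3], [0, 0.09, 0, -0.6, 0, 0.2, 3], [0, 0.1, 0, -0.6, 0, 0.1, 3], [0, 0.11, 0, -0.4, 0, -0.3, 3], [0, 0.11, 0, -0.2, 0, -0.4, 3]]}}

```text
time_s: 42.7
eef_pos: [658.0, -149.0, 184.5]
tool_rot: [-170.1, -79.5, -83.8]
force: [0.6, -0.7, -0.9]
finger_gap: 52.0
```

Emit:
{"op": "drive_tool", "data": {"commands": [[0, 0.08, 0, -0.1, 0, -0.2, 3], [0, 0.05, 0, 0, 0, 0, 3], [0, 0, 0, 0, 0, 0, 3], [0, 0, 0, 0, 0, 0, 3]]}}

```text
time_s: 43.1
eef_pos: [657.3, -142.5, 185.4]
tool_rot: [-137.0, -86.7, -117.3]
force: [-0.2, -0.0, -1.1]
finger_gap: 52.1
```

```bash
python3 - <<'E'
from h import *
s=get_state();print(s['joint_pos'],s['eef_pos'],s['tool_rot'],s['time_s'])
snap('scene','s29.png',crop=(90,80,310,270),scale=3);snap('wrist','w29.png',scale=1.5);snap('top','t29.png',crop=(190,70,350,220),scale=4)
E
```

```text
[-16.42843823  49.17681003  -3.42315412 103.72542551  87.43634534
  91.47062764 114.70080081] [ 657.27954838 -142.4682951   185.35901118] [-136.98621812  -86.65270748 -117.34948116] 43.1
```

View pics/s29.png

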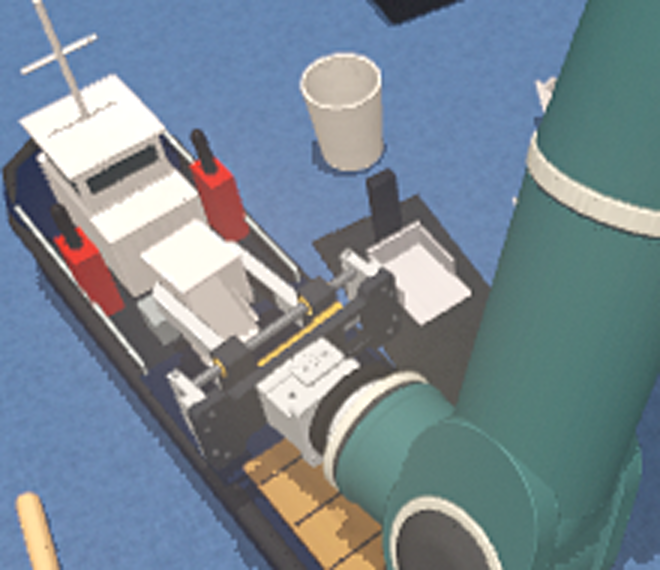

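View pics/w29.png

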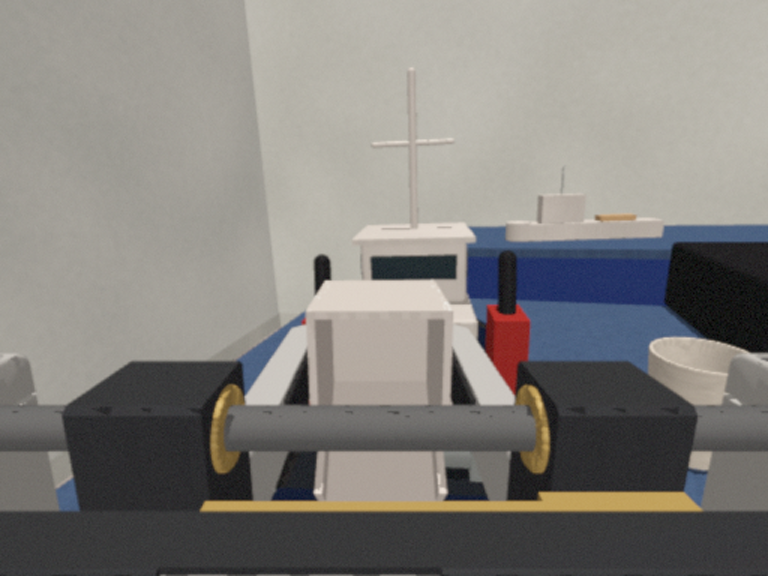

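View pics/t29.png

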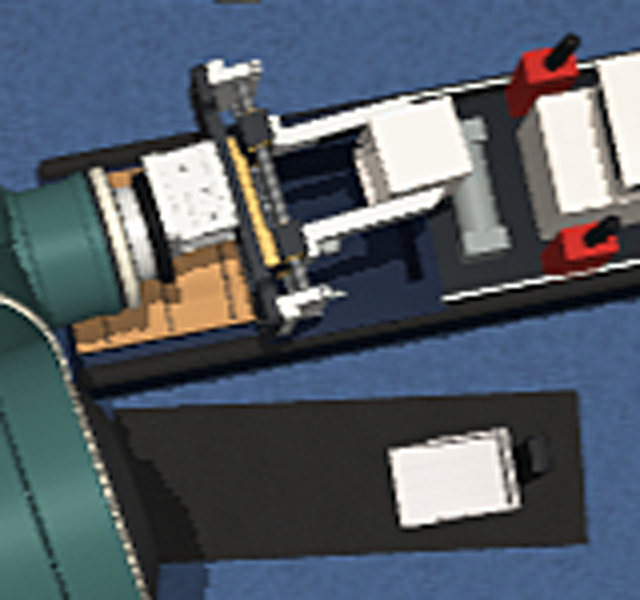

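```bash
python3 - <<'E'
from h import *
a=([645,-125,240],[180,-50,283]);b=([632,-105,262],[180,-20,230]);c=([600,-70,270],[180,0,182])
show(plan(*a,3,wmax=7.5));print();show(plan(*b,3,wmax=7.5,start=a));print();show(plan(*c,3,wmax=7.5,start=b))
E
```

```text
at [ 657.2 -143.1  185.7] [-136.9  -86.7 -117.4] gap 51.4 F [ 0.1  0.5 -0.4] t 43.25
[[-0.01,-0.109,-0.003,0.89,0.08,-0.38,3],[-0.01,-0.109,-0.003,0.85,0.09,-0.48,3],[-0.01,-0.109,-0.003,0.79,0.09,-0.57,3],[-0.01,-0.109,-0.003,0.72,0.1,-0.65,3],[-0.01,-0.109,-0.003,0.65,0.11,-0.72,3]]
[[-0.01,-0.109,-0.003,0.56,0.12,-0.79,3]]

[[-0.06,-0.054,0.085,0.03,0.09,-0.35,3],[-0.06,-0.054,0.085,0.02,0.11,-0.34,3],[-0.06,-0.054,0.085,0.01,0.13,-0.34,3],[-0.06,-0.054,0.085,0,0.15,-0.33,3],[-0.06,-0.054,0.085,-0,0.17,-0.32,3]]
[[-0.06,-0.054,0.085,-0,0.19,-0.31,3],[-0.06,-0.054,0.085,-0,0.2,-0.3,3],[-0.06,-0.054,0.085,-0,0.22,-0.28,3],[-0.06,-0.054,0.085,0,0.24,-0.27,3]]

[[-0.021,-0.047,0.118,-0.04,0.67,-0.14,3],[-0.021,-0.047,0.118,0.03,0.68,-0.12,3],[-0.021,-0.047,0.118,0.1,0.67,-0.11,3],[-0.021,-0.047,0.118,0.18,0.66,-0.11,3],[-0.021,-0.047,0.118,0.25,0.63,-0.1,3]]
[[-0.021,-0.047,0.118,0.32,0.6,-0.1,3],[-0.021,-0.047,0.118,0.38,0.56,-0.11,3]]
```

Emit:
{"op": "drive_tool", "data": {"commands": [[-0.01, -0.11, 0, 0.9, 0.1, -0.4, 3], [-0.01, -0.11, 0, 0.9, 0.1, -0.5, 3], [-0.01, -0.11, 0, 0.8, 0.1, -0.6, 3], [-0.01, -0.11, 0, 0.7, 0.1, -0.7, 3], [-0.01, -0.11, 0, 0.7, 0.1, -0.7, 3]]}}

```text
time_s: 43.75
eef_pos: [645.3, -125.9, 233.1]
tool_rot: [-177.7, -54.7, -78.8]
force: [1.4, -1.3, -1.1]
finger_gap: 52.0
```

Emit:
{"op": "drive_tool", "data": {"commands": [[-0.05, -0.08, 0.06, 0.3, 0.1, -0.6, 3], [-0.06, -0.055, 0.085, 0, 0.1, -0.4, 3], [-0.06, -0.055, 0.085, 0, 0.1, -0.4, 3], [-0.06, -0.055, 0.085, 0, 0.2, -0.3, 3], [-0.06, -0.055, 0.085, 0, 0.2, -0.3, 3]]}}

```text
time_s: 44.25
eef_pos: [636.3, -113.6, 259.7]
tool_rot: [-172.7, -33.9, -110.2]
force: [0.1, -0.1, -1.8]
finger_gap: 51.7
```

```bash
python3 - <<'E'
from h import *
print(get_state()['joint_pos'])
b=([632,-105,265],[180,-20,230]);c=([600,-70,270],[180,0,182])
show(plan(*b,3,wmax=7.5));print();show(plan(*c,3,wmax=7.5,start=b))
E
```

```text
[  2.62236807  29.42179194 -15.652384    87.11704625  40.6627475
  80.75009156 137.3827162 ]
at [ 636.3 -113.6  259.7] [-172.7  -33.9 -110.2] gap 51.7 F [ 0.1 -0.1 -1.8] t 44.25
[[-0.071,-0.055,0.081,-0.06,0.15,-0.22,3],[-0.071,-0.055,0.081,-0.06,0.17,-0.21,3],[-0.071,-0.055,0.081,-0.06,0.19,-0.19,3],[-0.071,-0.055,0.081,-0.05,0.21,-0.17,3]]

[[-0.021,-0.047,0.118,-0.06,0.67,-0.1,3],[-0.021,-0.047,0.118,0.02,0.68,-0.08,3],[-0.021,-0.047,0.118,0.09,0.67,-0.07,3],[-0.021,-0.047,0.118,0.17,0.66,-0.06,3],[-0.021,-0.047,0.118,0.24,0.63,-0.06,3]]
[[-0.021,-0.047,0.118,0.31,0.6,-0.06,3],[-0.021,-0.047,0.118,0.38,0.56,-0.06,3]]
```

Emit:
{"op": "drive_tool", "data": {"commands": [[-0.07, -0.055, 0.08, -0.1, 0.2, -0.2, 3], [-0.07, -0.055, 0.08, -0.1, 0.2, -0.2, 3], [-0.07, -0.055, 0.08, 0, 0.2, -0.2, 3], [-0.07, -0.055, 0.08, 0, 0.2, -0.2, 3], [-0.02, -0.047, 0.118, 0, 0.7, -0.1, 3]]}}

```text
time_s: 44.75
eef_pos: [626.5, -101.4, 272.7]
tool_rot: [-179.1, -16.1, -138.1]
force: [-0.0, 0.8, -0.9]
finger_gap: 52.1
```

```bash
python3 - <<'E'
from h import *
c=([560,-50,260],[180,0,182])
show(plan(*c,3,wmax=7.5))
E
```

```text
at [ 626.5 -101.4  272.7] [-179.1  -16.1 -138.1] gap 52.1 F [-0.   0.8 -0.9] t 44.75
[[-0.019,-0.044,0.116,0.18,1.38,0.25,3],[-0.019,-0.044,0.116,0.35,1.35,0.27,3],[-0.019,-0.044,0.116,0.52,1.29,0.27,3],[-0.019,-0.044,0.116,0.68,1.22,0.27,3],[-0.019,-0.044,0.116,0.82,1.12,0.26,3]]
[[-0.019,-0.044,0.116,0.96,1.02,0.24,3]]
```

Emit:
{"op": "drive_tool", "data": {"commands": [[-0.02, -0.045, 0.116, 0.2, 1.4, 0.2, 3], [-0.02, -0.045, 0.116, 0.4, 1.4, 0.2, 3], [-0.02, -0.045, 0.116, 0.5, 1.3, 0.2, 3], [-0.02, -0.045, 0.116, 0.7, 1.2, 0.2, 3], [-0.02, -0.045, 0.116, 0.8, 1.1, 0.2, 3]]}}

```text
time_s: 45.25
eef_pos: [570.3, -59.6, 270.1]
tool_rot: [-179.7, -1.4, -173.4]
force: [1.0, -1.0, -0.7]
finger_gap: 52.1
```

```bash
python3 - <<'E'
from h import *
show(plan([450,-4,150],[180,0,181],3,wmax=7.5,vmax=38))
P=cam('wrist'); snap('wrist','w30.png',scale=1.5); snap('scene','s30.png',crop=(130,170,250,290),scale=5)
E
```

```text
at [570.3 -59.6 270.1] [-179.7   -1.4 -173.4] gap 52.1 F [ 1.  -1.  -0.7] t 45.25
[[-0.001,-0.005,0.019,2.2,1.39,2.45,3],[-0.001,-0.005,0.019,2.24,1.35,2.44,3],[-0.001,-0.005,0.019,2.28,1.3,2.43,3],[-0.001,-0.005,0.019,2.32,1.25,2.42,3],[-0.001,-0.005,0.019,2.35,1.2,2.41,3]]
```

View pics/w30.png

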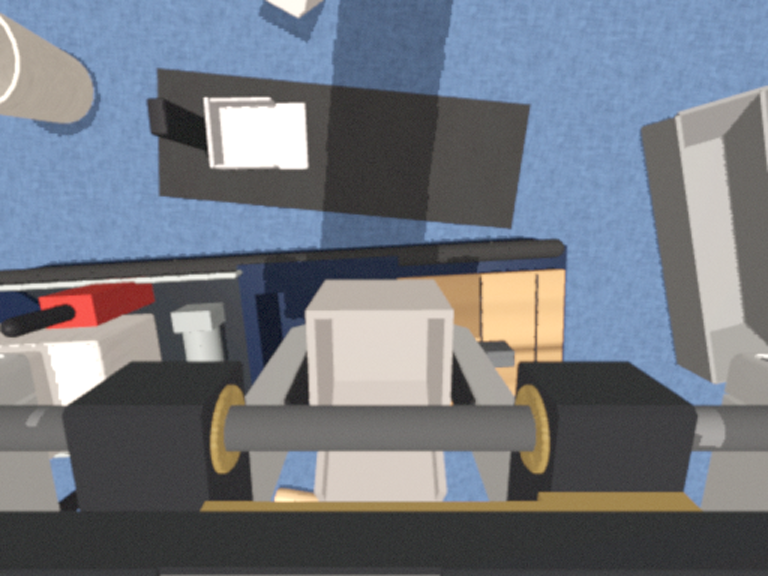

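View pics/s30.png

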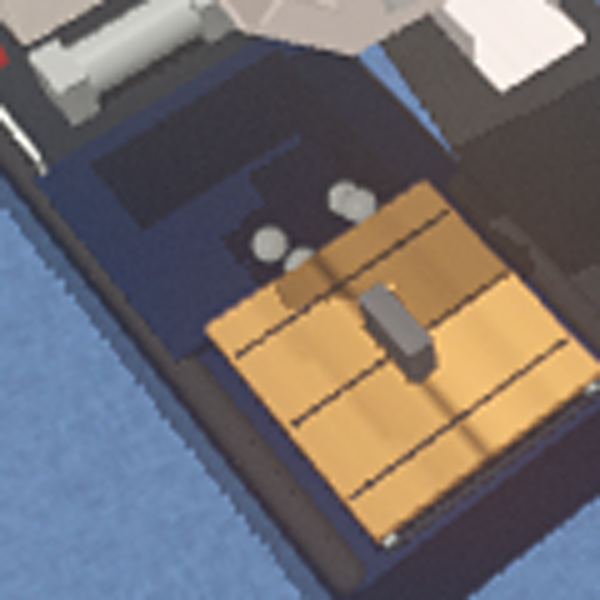

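Emit:
{"op": "drive_tool", "data": {"commands": [[0, -0.005, 0.019, 2.4, 1.4, 1.8, 3], [0, -0.005, 0.019, 2.5, 1.4, 2.2, 3], [0, -0.005, 0.019, 2.5, 1.3, 2.4, 3], [0, -0.005, 0.019, 2.3, 1.2, 2.4, 3], [0, -0.005, 0.019, 2.0, 1.0, 2.4, 3]]}}

```text
time_s: 45.85
eef_pos: [447.1, -8.3, 162.3]
tool_rot: [-179.5, 0.8, -178.7]
force: [1.2, 0.1, -1.2]
finger_gap: 51.7
```

```bash
python3 - <<'E'
from h import *
show(plan([450,-4,70],[180,0,181],3,wmax=7.5,vmax=25))
E
```

```text
at [447.1  -8.3 162.3] [-179.5    0.8 -178.7] gap 51.7 F [ 1.2  0.1 -1.2] t 45.85
[[-0.002,0.004,0.001,-0.04,0.13,2.31,3],[-0.002,0.004,0.001,-0.05,0.12,2.31,3],[-0.002,0.004,0.001,-0.06,0.12,2.31,3],[-0.002,0.004,0.001,-0.07,0.11,2.31,3]]
```

Emit:
{"op": "drive_tool", "data": {"commands": [[-0.002, 0.004, 0, 0, 0.1, 2.0, 3], [-0.002, 0.004, 0, 0, 0.1, 2.2, 3], [-0.002, 0.004, 0, -0.1, 0.1, 2.0, 3], [-0.002, 0.003, 0, -0.1, 0.1, 1.5, 3], [0, 0, 0, 0, 0, 0, 3]]}}

```text
time_s: 46.35
eef_pos: [448.8, -4.7, 83.9]
tool_rot: [-179.8, 0.0, -178.1]
force: [-1.4, 1.0, -1.2]
finger_gap: 51.9
```

```bash
python3 - <<'E'
from h import *
show(plan([450,-4,40],[180,0,181],3,wmax=7.5,vmax=10))
E
```

```text
at [448.8  -4.7  83.9] [-179.8    0.  -178.1] gap 51.9 F [-1.4  1.  -1.2] t 46.35
[[-0.001,0,0.003,-0.02,0.01,0.88,3],[-0.001,0,0.003,-0.02,0.01,0.88,3],[-0.001,0,0.003,-0.02,0.01,0.88,3],[-0.001,0,0.003,-0.02,0.01,0.88,3],[-0.001,0,0.003,-0.02,0.01,0.88,3]]
```

Emit:
{"op": "drive_tool", "data": {"commands": [[-0.002, 0, 0.003, 0, 0, 1.0, 3], [-0.002, 0, 0.003, 0, 0, 1.0, 3], [0, 0, 0.003, 0, 0, 1.0, 3], [0, 0, 0, 0, 0, 0.8, 3], [0, 0, 0, 0, 0, 0.4, 3]]}}

```text
time_s: 46.85
eef_pos: [451.0, -5.2, 41.3]
tool_rot: [180.0, 0.3, -178.5]
force: [-1.4, -0.1, -2.0]
finger_gap: 52.0
```

Emit:
{"op": "drive_tool", "data": {"commands": [[0, 0, 0, 0, 0, 0.2, 3], [0, 0, 0, 0, 0, 0, 3]]}}

```text
time_s: 47.05
eef_pos: [450.8, -5.1, 38.6]
tool_rot: [180.0, 0.2, -178.5]
force: [0.0, -0.0, -0.5]
finger_gap: 51.6
```

```bash
python3 st.py
```

```text
[-159.6 -260.4   32.6] [450.8  -5.1  38.6] [ 180.     0.2 -178.5] [ 0.  -0.  -0.5] [ 0.  0. -0.] 47.05
```

Emit:
{"op": "drive_tool", "data": {"commands": [[0, 0, 0, 0, 0, 0.25, 3], [0, 0, 0, 0, 0, 0.2, 3], [0, 0, 0, 0, 0, 0.1, 3], [0, 0, 0, 0, 0, 0, 3]]}}

```text
time_s: 47.45
eef_pos: [451.8, -5.1, 34.6]
tool_rot: [180.0, 0.3, -178.5]
force: [-0.1, 0.2, -1.3]
finger_gap: 51.7
```

```bash
python3 st.py
```

```text
[-158.6 -260.8   28.6] [451.8  -5.1  34.6] [ 180.     0.3 -178.5] [-0.1  0.2 -1.3] [ 0. -0.  0.] 47.45
```

Emit:
{"op": "drive_tool", "data": {"commands": [[0, 0, 0, 0, 0, 0.1, 3], [0, 0, 0, 0, 0, 0.05, 3]]}}

```text
time_s: 47.65
eef_pos: [452.2, -5.1, 34.3]
tool_rot: [-180.0, 0.4, -178.5]
force: [-7.5, 1.0, 20.3]
finger_gap: 51.7
```

Emit:
{"op": "drive_tool", "data": {"commands": [[0, 0, 0, 0, 0, 0, 5.6], [0, 0, 0, 0, 0, 0, 6.5], [0, 0, 0, 0, 0, 0, 8], [0, 0, 0, 0, 0, 0, 9.4], [0, 0, 0, 0, 0, 0, 9.4]]}}

```text
time_s: 48.15
eef_pos: [452.7, -5.1, 34.4]
tool_rot: [-180.0, 0.5, -178.5]
force: [-0.8, -0.2, -0.5]
finger_gap: 84.8
```

Emit:
{"op": "drive_tool", "data": {"commands": [[0, 0, 0, 0, 0, -1, 9.4], [0, 0, 0, 0, 0, -3, 9.4], [0, 0, 0, 0, 0, -4, 9.4], [0, 0, 0, 0, 0, -4.5, 9.4], [0, 0, 0, 0, 0, -4.5, 9.4]]}}

```text
time_s: 48.65
eef_pos: [447.8, -4.5, 207.8]
tool_rot: [179.9, -0.1, -178.4]
force: [1.4, -0.1, -0.3]
finger_gap: 94.2
```

```bash
python3 - <<'E'
from h import *
print(get_state()['joint_pos'])
snap('scene','s31.png',crop=(180,110,320,260),scale=4)
show(plan([560,-60,290],[180,0,140],9.4,wmax=7.5))
E
```

```text
[ 10.82402191   6.99767461 -15.14143151 116.74983154   2.08631029
  56.63630614  86.20426778]
at [450.7  -4.3 214.6] [ 180.     0.4 -178.4] gap 93.7 F [ 3.8  1.3 10.4] t 48.7
[[0,0.001,0.121,-1.8,-0.98,-1.25,9.4],[0,0.001,0.121,-1.91,-0.75,-1.25,9.4],[0,0.001,0.121,-1.98,-0.52,-1.25,9.4],[0,0.001,0.121,-2.03,-0.28,-1.25,9.4],[0,0.001,0.121,-2.05,-0.03,-1.25,9.4]]
[[0,0.001,0.121,-2.03,0.22,-1.25,9.4]]
```

View pics/s31.png

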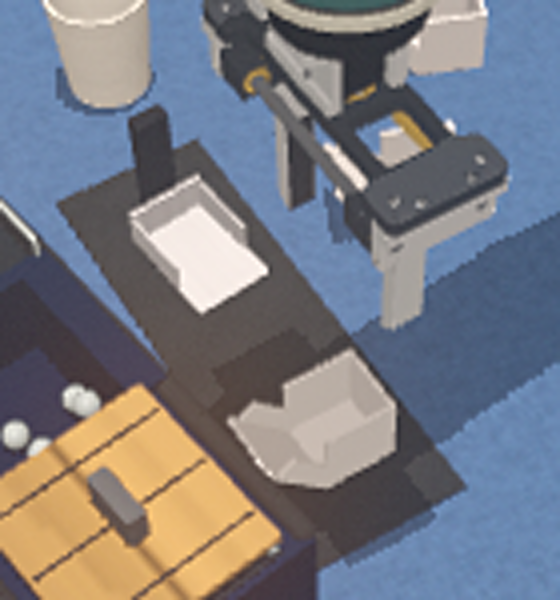

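Emit:
{"op": "drive_tool", "data": {"commands": [[0, 0, 0.12, -1.8, -1.0, -2.5, 9.4], [0, 0, 0.12, -2.2, -0.8, -2.5, 9.4], [0, 0, 0.12, -2.4, -0.5, -1.5, 9.4], [0, 0, 0.12, -2.4, -0.2, -1, 9.4], [0, 0, 0.12, -2.4, 0.2, -1, 9.4]]}}

```text
time_s: 49.2
eef_pos: [556.9, -53.2, 311.3]
tool_rot: [179.6, 0.6, 146.2]
force: [-0.0, 0.4, -0.2]
finger_gap: 93.5
```

```bash
python3 - <<'E'
from h import *
show(plan([630,-100,300],[180,0,100],9.4,wmax=7.5))
E
```

```text
at [556.9 -53.2 311.3] [179.6   0.6 146.2] gap 93.5 F [-0.   0.4 -0.2] t 49.2
[[0.002,0.001,0.115,-1.24,0.02,0.18,9.4],[0.002,0.001,0.115,-1.23,0.17,0.17,9.4],[0.002,0.001,0.115,-1.2,0.31,0.17,9.4],[0.002,0.001,0.115,-1.16,0.44,0.17,9.4],[0.002,0.001,0.115,-1.1,0.57,0.17,9.4]]
[[0.002,0.001,0.115,-1.03,0.7,0.17,9.4],[0.002,0.001,0.115,-0.94,0.81,0.16,9.4]]
```

Emit:
{"op": "drive_tool", "data": {"commands": [[0, 0, 0.12, -1.3, 0, 0.2, 9.4], [0, 0, 0.12, -1.3, 0.2, 0.2, 9.4], [0, 0, 0.12, -1.2, 0.3, 0.2, 9.4], [0, 0, 0.12, -1.2, 0.5, 0.2, 9.4], [0, 0, 0.12, -1.1, 0.6, 0.2, 9.4]]}}

```text
time_s: 49.7
eef_pos: [613.2, -89.7, 307.1]
tool_rot: [179.0, 0.3, 110.4]
force: [0.1, 1.1, -1.0]
finger_gap: 94.1
```

Emit:
{"op": "drive_tool", "data": {"commands": [[0, 0, 0.12, -1.1, 0.7, 0.2, 9.4], [0, 0, 0.08, -0.9, 0.8, 0.2, 9.4], [0, 0, 0, 0, 0, 0, 9.4]]}}

```text
time_s: 50.0
eef_pos: [634.1, -105.4, 304.5]
tool_rot: [179.0, 0.0, 98.3]
force: [-1.3, 1.1, -0.0]
finger_gap: 94.1
```

```bash
python3 - <<'E'
from h import *
import pickle
s=get_state();P=cam('wrist');print(s['eef_pos'],s['tool_rot']);snap('wrist','w32.png',scale=1.5);pickle.dump((P,s),open('P32.pkl','wb'))
E
```

```text
[ 634.05111892 -105.35379856  304.52582424] [1.78995872e+02 1.72603610e-02 9.82551886e+01]
```

View pics/w32.png

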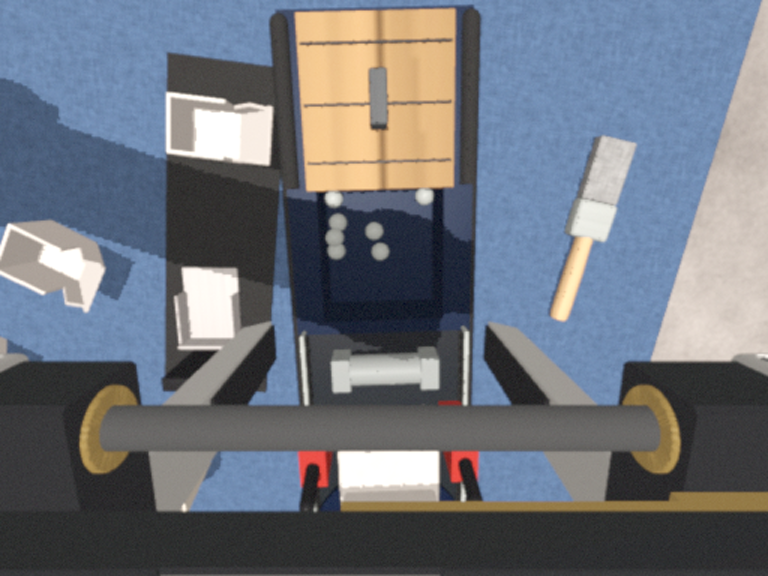

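```bash
python3 - <<'E'
from h import *
import pickle
im=cv2.imread('pics/raw_w32.png')[115:225,190:320]; im=np.clip(im.astype(float)*1.3,0,255).astype(np.uint8)
cv2.imwrite('pics/w32c.png',cv2.resize(im,None,fx=5.4,fy=5.4,interpolation=cv2.INTER_CUBIC))
E
```

```text
(no output)
```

View pics/w32c.png

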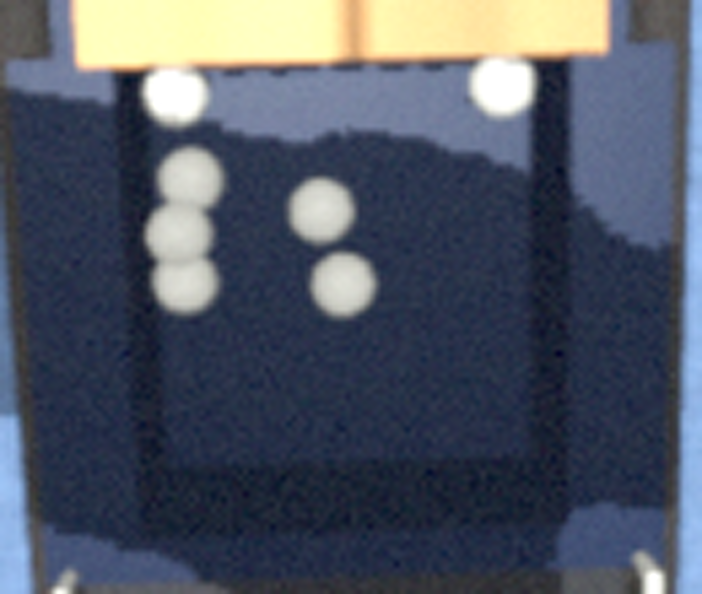

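```bash
python3 - <<'E'
from h import *
import pickle
P,s=pickle.load(open('P32.pkl','rb'))
print(atz('',(378/1.5,74/1.5),133,P),atz('',(379/1.5,122/1.5),133,P))
a=([615.3,33,175],[180,0,99.7])
show(plan(*a,5,vmax=38))
E
```

```text
[615.62121596  44.66312189 133.        ] [621.16099985  11.90936281 133.        ]
at [ 633.7 -104.8  304.8] [179.    0.   98.5] gap 94.4 F [-0.1  0.9  0.4] t 50.05
[[0.003,0,-0.004,2.32,-0,2.16,5],[0.003,0,-0.004,2.32,0.01,2.16,5],[0.003,0,-0.004,2.32,0.03,2.16,5],[0.003,0,-0.004,2.32,0.04,2.16,5],[0.003,0,-0.004,2.32,0.06,2.16,5]]
[[0.003,0,-0.004,2.32,0.07,2.16,5]]
```

Emit:
{"op": "drive_tool", "data": {"commands": [[0.003, 0, -0.004, 2.4, 0, 1.9, 6], [0.003, 0, -0.004, 2.5, 0, 2.2, 6], [0.003, 0, -0.004, 2.5, 0, 2.2, 6], [0.003, 0, -0.004, 2.4, 0, 2.2, 6], [0.003, 0, -0.004, 2.4, 0.1, 2.2, 6]]}}

```text
time_s: 50.55
eef_pos: [614.7, 18.1, 200.4]
tool_rot: [179.5, 0.1, 100.3]
force: [0.9, 0.2, -0.5]
finger_gap: 60.7
```

```bash
python3 - <<'E'
from h import *
show(plan([615.3,32,140],[180,0,99.7],6,vmax=20))
E
```

```text
at [614.7  18.1 200.4] [1.795e+02 1.000e-01 1.003e+02] gap 60.7 F [ 0.9  0.2 -0.5] t 50.55
[[0.002,0,0.003,0.34,0.06,1.51,6],[0.002,0,0.003,0.34,0.07,1.51,6],[0.002,0,0.003,0.34,0.07,1.51,6],[0.002,0,0.003,0.34,0.07,1.51,6]]
```

Emit:
{"op": "drive_tool", "data": {"commands": [[0.003, 0, 0.003, 0.3, 0.1, 1.4, 6], [0.003, 0, 0.003, 0.3, 0.1, 1.5, 6], [0.002, 0, 0.003, 0.2, 0.1, 1.5, 6], [0, 0, 0, 0, 0, 1.0, 6], [0, 0, 0, 0, 0, 0, 6]]}}

```text
time_s: 51.05
eef_pos: [614.3, 29.6, 142.7]
tool_rot: [-180.0, 0.0, 100.4]
force: [0.4, -1.3, 0.4]
finger_gap: 59.8
```

```bash
python3 - <<'E'
from h import *
show(plan([615.3,32,124],[180,0,99.7],6,vmax=20))
snap('wrist','w33.png',scale=1.5)
E
```

```text
at [614.3  29.6 142.7] [-180.     0.   100.4] gap 59.8 F [ 0.4 -1.3  0.4] t 51.05
[[-0,0,0.012,0.22,0.15,1.87,6]]
```

View pics/w33.png

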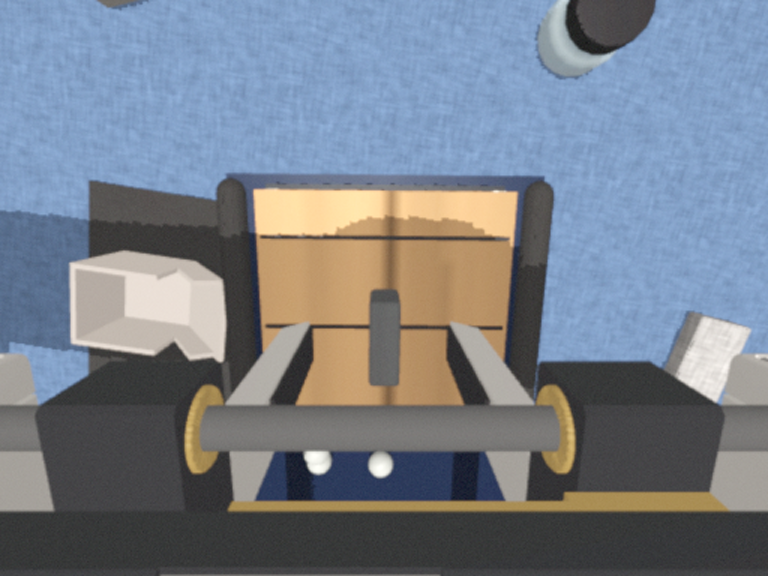

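Emit:
{"op": "drive_tool", "data": {"commands": [[0, 0, 0.01, 0.2, 0.1, 0.9, 5], [0, 0, 0, 0, 0, 0.8, 4], [0, 0, 0, 0, 0, 0.1, 2], [0, 0, 0, 0, 0, 0, 0], [0, 0, 0, 0, 0, 0, 0]], "squeeze": 25}}

```text
time_s: 51.6
eef_pos: [616.3, 30.6, 125.4]
tool_rot: [179.9, 0.1, 99.7]
force: [1.0, -0.7, 0.8]
finger_gap: 22.8
```

Emit:
{"op": "drive_tool", "data": {"commands": [[0, 0, 0, 0, 0, 0, 0], [0, 0, 0, 0, 0, 0, 0], [0, 0, 0, 0, 0, 0, 0]]}}

```text
time_s: 51.9
eef_pos: [616.3, 30.6, 125.7]
tool_rot: [179.8, 0.1, 99.7]
force: [1.1, -1.0, -3.6]
finger_gap: 13.8
```

Drag toward the bow by ~125 mm.

Emit:
{"op": "drive_tool", "data": {"commands": [[0, 0, 0, -1.5, 0, 0, 0], [0, 0, 0, -2, 0, 0, 0], [0, 0, 0, -2.2, 0, 0, 0], [0, 0, 0, -2.2, 0, 0, 0], [0, 0, 0, -2, 0, 0, 0]]}}

```text
time_s: 52.4
eef_pos: [633.1, -66.2, 125.7]
tool_rot: [179.9, -0.1, 100.0]
force: [0.7, 2.4, -1.8]
finger_gap: 13.4
```

Emit:
{"op": "drive_tool", "data": {"commands": [[0, 0, 0, -1, 0, 0, 0], [0, 0, 0, -0.7, 0, 0, 0], [0, 0, 0, -0.6, 0, 0, 0]]}}

```text
time_s: 52.7
eef_pos: [637.5, -91.8, 125.7]
tool_rot: [179.8, -0.1, 99.9]
force: [-0.5, 1.8, -1.3]
finger_gap: 13.5
```

Emit:
{"op": "drive_tool", "data": {"commands": [[0, 0, 0, -0.5, 0, 0, 0], [0, 0, 0, -0.5, 0, 0, 0], [0, 0, 0, -0.3, 0, 0, 0]]}}

```text
time_s: 53.0
eef_pos: [638.0, -94.1, 125.6]
tool_rot: [-179.9, -0.9, 100.4]
force: [-5.2, 7.7, 4.6]
finger_gap: 13.4
```

Emit:
{"op": "drive_tool", "data": {"commands": [[0, 0, 0, 0, 0, 0, 3], [0, 0, 0, 0, 0, 0, 5], [0, 0, 0, 0, 0, 0, 5], [0, 0, 0, 0, 0, -2, 5], [0, 0, 0, 0, 0, -4, 6]]}}

```text
time_s: 53.5
eef_pos: [635.9, -93.8, 182.4]
tool_rot: [-179.5, -1.0, 100.5]
force: [0.1, 0.4, 0.9]
finger_gap: 50.3
```

Emit:
{"op": "drive_tool", "data": {"commands": [[0, 0, 0, 0, 0, -4, 9.4], [0, 0, 0, 2, -1, -4, 9.4], [0, 0, 0, 3.5, -2.5, -3, 9.4], [0, 0, 0, 4, -2.5, 0, 9.4], [0, 0, 0, 4, -2.5, 0, 9.4]]}}

```text
time_s: 54.0
eef_pos: [530.7, 18.4, 302.3]
tool_rot: [-179.9, -0.7, 100.0]
force: [1.4, 1.1, 1.1]
finger_gap: 90.5
```

Emit:
{"op": "drive_tool", "data": {"commands": [[0, 0, 0, 4, -1, 0, 9.4], [0, 0, 0, 4, -1, 0, 9.4], [0, 0, 0, 4, 0, 0, 9.4], [0, 0, 0, 2, 0, 0, 9.4], [0, 0, 0, 0, 0, 0, 9.4]]}}

```text
time_s: 54.5
eef_pos: [481.1, 161.1, 307.2]
tool_rot: [179.7, -0.6, 100.2]
force: [0.2, 0.2, 0.2]
finger_gap: 94.2
```

```bash
python3 st.py; python3 - <<'E'
from h import *
snap('top','t34.png');snap('scene','s34.png')
a=cv2.imread('pics/raw_top34.png') if 0 else cv2.imread('pics/t34.png'); cv2.imwrite('pics/t34c.png',cv2.resize(a[70:240,90:400],None,fx=2.55,fy=2.55,interpolation=cv2.INTER_CUBIC))
b=cv2.imread('pics/s34.png'); cv2.imwrite('pics/s34c.png',cv2.resize(b[80:384,80:400],None,fx=1.9,fy=1.9,interpolation=cv2.INTER_CUBIC))
E
```

```text
[ -67.7 -118.6  301.2] [481.1 161.1 307.2] [179.7  -0.6 100.2] [0.2 0.2 0.2] [-0.1  0.1 -0. ] 54.5
```

View pics/t34c.png

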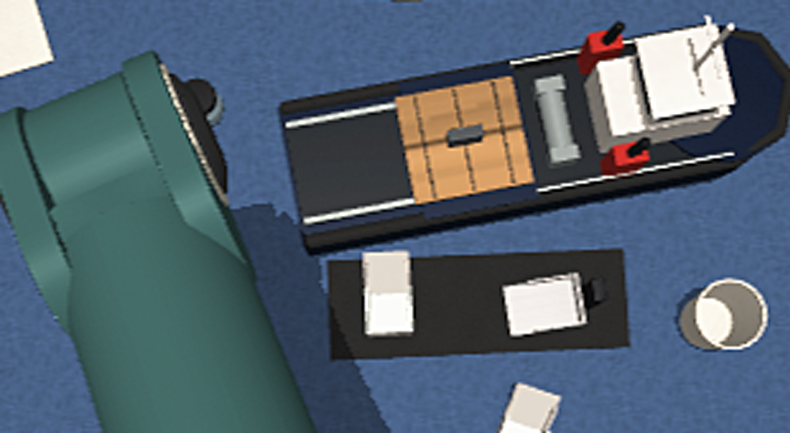

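View pics/s34c.png

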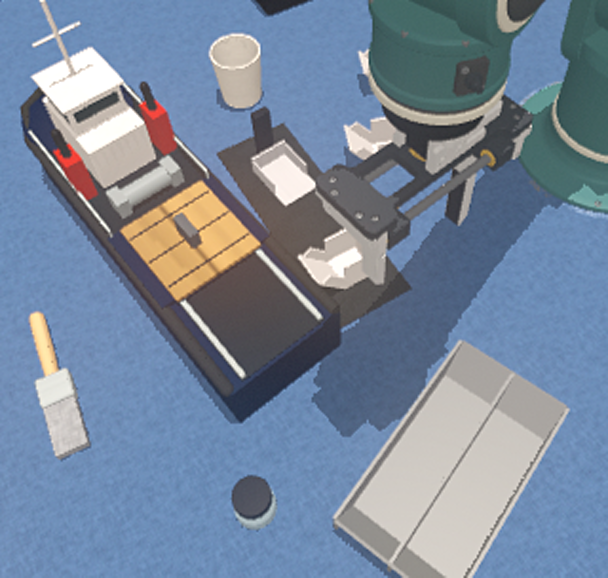

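```bash
python3 -c "
from workcell import *
print(finish_job())"
```

```text
the job is handed in; nothing more can be done
None
```

I opened the panel, moved all seven balls into the hold, shut the panel again and handed the job in at about 55 s. The hand-in reported no verdict.

- **Panel:** I dragged it by its handle to the open stop. It had started about 25 mm open. At the end I pulled it back about 126 mm to the shut stop, and the last top picture shows no gap at its edge.
- **Trough:** The scoop took three balls from one lane and two from the other. The last picture shows the trough empty.
- **Cup:** It held two balls. My first pouring direction ran out of joint range at about 35 degrees of tilt. I turned the cup upright above the hold and poured it towards the stern at up to about 87 degrees instead.
- **Balls in the hold:** Just before shutting the panel, the wrist picture showed all seven on the hold floor, all the same size.
- **Scoop and cup:** Both stood upright and released on the mat, and the gripper was clear. The cup now has its spout towards the tug. I judged their flatness by eye from the pictures and did not measure the angles. I saw no sign of either being knocked aside.
- **Bystanders:** I did not touch the paper cup or the paint jar, and neither seemed to have moved.

One check disagreed: the handle height I triangulated from two wrist views came out at 148–156 mm. The text implies about 133 mm. I used the text's height, and the grasp held.

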